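Pack and close the specimen case

ROBOT

A 6-joint arm with a two-finger parallel gripper is mounted at the origin on a cart in front of the work surface, level with it; the furniture and walls round the work are solid. World frame = base frame: x ahead of the robot, y to its left, z up, the work surface at z = 0. Lengths are in mm, angles in rad, forces in N, time in s.
With the tool pointing down it reaches from about 400 to 925 mm from the base axis. Payload 12.5 kg.
Tool frame: the origin (TCP) lies midway between the tips of the shut fingers; the grasp point (between the pads) lies 19 mm behind it; z points along the fingers, y is the direction in which the jaws open and shut (so a half turn about z gives the same grasp; the last joint's range is limited). The gripper opens to 95 mm and grips with 3 to 60 N. Pads are 20 mm wide; open, the fingers measure 119 mm over their backs; the gripper's body (75 mm by 180 mm) begins 59 mm behind the grasp point.
Start: joints at [1.082, 0.491, 1.559, -0, 1.092, -0.106], TCP at [233.435, 579.789, 214.661] pointing down, gripper open.
Joint ranges: [-3.1, 3.1], [-0.84, 2.19], [0.05, 2.79], [-1.13, 4.28], [0.06, 2.93], [-2.69, 2.69]. Speed limits (rad/s): [2.22, 2.22, 2.79, 3.14, 3.14, 3.14].

INTERFACE

Orientations are given as [roll, pitch, yaw] about the fixed x, y, z axes, in that order (R = Rz(yaw) Ry(pitch) Rx(roll)).
In Python, from cell import env, eyes, job_done, boxes_of, regions_of gives the robot as it stands.
- The arm moves only by the tool send_rows, never from a script. Its argument "plan" is text: rows parted by semicolons, each of 5 numbers parted by spaces: the shift along the tool's x, y, z in mm, then the turn about the tool's z in rad, then the finger opening in mm, from 0 to 95.1. In form: x y z roll gripper; .... A call has 1 to 8 rows; each row shifts and turns the pose as measured when the row begins, along the tool's axes as they then stand; what a row does not reach is not made up. A row lasts 1/10 s, in which the tool goes at most 50 mm and 8.59 degrees, less where a joint would pass 70% of its speed; a pose out of reach is approached as far as the arm can. A call with a gripper value outside its range is refused whole. The fingers move at their own pace and stop on an object; the grip force is fixed at half the most. Time passes only in rows, so rows that do not move let the fingers close. It gives the time, the measured TCP pose, the force and the opening at its end, in the units of the state.
- env.state(): the state, without advancing time (a new reading comes with each control period).
- eyes.read_camera(name): name is "scene" or "top" or "wrist"; returns a dict with "image" (400x640x3 uint8, red, green, blue), "vertical_fov" (degrees; the focal length in pixels is half the picture's height over the tangent of half this angle, whatever the lens; pixels are square), "cx", "cy" (the principal point, pixels), "extrinsics" (4x4, takes a point from camera to world coordinates). Camera axes: x right, y up, looking along -z (the intrinsics and any distortion apply to the point x, -y, -z); pixel columns grow to the right and rows downward; lengths in mm; the calibration is good to about 2 mm. The wrist camera is an equidistant fisheye: a pixel r from the principal point sees the ray r / f radians off the axis. A picture is of the moment at which its call begins. There is no depth.
- job_done(): hands the job in, once; it reports no verdict.
Trained networks look in a picture, given as the dict that the camera call returned (one of the last four; its "shot" number tells which), for a name from the list of things; names that differ only in an ending like _2 or _b are one class to them, and where a whole thing is asked for, a point or a joint stands for the part that bears it (a point fixed in the world has none). Each returns a list of dicts, best first, with "confidence" (0 to 1); they miss things now and then, are a little off and sometimes report something else, mostly with a low value. They report only what shows in the picture. A call takes as long as a camera call. They do not tell look-alikes from the thing itself.
- boxes_of(target, picture): "bbox" ([left, top, width, height] in pixels, round what is visible of it).
- regions_of(target, picture): "pixels" (400x640 bool, what is visible of it) and "bbox" ([left, top, width, height] in pixels, round what is visible of it).
The state is a dict: "t": time; "joints": joint angles; "qvel": joint speeds; "tau": joint torques, N m; "eef_pos": TCP position; "tcp_rot": TCP orientation; "ft_force": force on the tool from outside, world axes, zero at the start; "moment": the same for the moment, N m; "opening": opening from 0.0 (shut) to 1.0 (fully open).
Only numpy, scipy, OpenCV 4.12 (cv2) and the standard library are available. Lean on these libraries where they do the work, as an engineer would, in place of code of your own. Each camera call takes 0.05 s, during which the arm holds its last target.

TASK

Pack the specimen case: unstack the pile of steel trays and set every tray, with any that stands beside the pile, flat in a compartment of its own in the case. Then lay the cover plate over them, handle up, pressed down level on the shoulders at both ends of the case, and last lower the hinged lid gently until it is fully closed. Leave the jar and the flask where they stand.

Things in the scene. Friction and masses are not known exactly. Their poses are not given: they have to be found in the camera images.
- case: Grey case, fixed, 248 mm long (x), from y -82 to +118 mm. Origin: underside, midway between the compartments, z up. Four compartments 97 (x) x 55 (y) mm, floor 4 mm up; walls and ribs only 12 mm high; the rib between the rows is 40 mm wide. Blocks 35 mm high at both x ends bear the cover plate, between lips and lugs rising to 46 mm that leave room for 236 x 125 mm. Lid hinged along the +y side.
- bay0 (a point): Centre of the floor of a compartment, at x 51.5, y 47.5, z 4 mm in the case frame. Any tray may go in any compartment.
- bay1 (a point): Centre of the floor of a compartment, at x -51.5, y 47.5, z 4 mm in the case frame. Any tray may go in any compartment.
- bay2 (a point): Centre of the floor of a compartment, at x 51.5, y -47.5, z 4 mm in the case frame. Any tray may go in any compartment.
- bay3 (a point): Centre of the floor of a compartment, at x -51.5, y -47.5, z 4 mm in the case frame. Any tray may go in any compartment.
- plate_seat (a point): Where the origin of the seated cover plate lies: middle of the case, 35 mm above the bench, axes as the case.
- lid_hinge (a point): Middle of the lid's hinge line, at x 0, y 122, z 14 mm in the case frame; the line runs along the case's x. Axes as the case.
- lid_edge (a point): Middle of the lid's free edge, on its outer top face: 208 mm from the hinge line along the lid and 52 mm off it square to the lid. Turns with the lid.
- lid (a joint): Angle of the deep grey lid, rad: 0 closed, grows as it opens; at pi/2 its top face stands upright beside the case's +y side; stop at 1.78. 256 mm along the hinge x 208 mm, 52 mm deep, 220 g. A stiff hinge holds it at any angle; 2 to 5 N near the free edge moves it. Push its outer face over from behind with shut fingers, then down.
- tray_1: Open steel stacking tray, 92 (x) x 50 (y) x 28 mm high, about 120 g, all alike and alike end for end. Origin: centre of underside, z up. A foot 82 x 40 mm, 3 mm deep under it nests loosely in the tray below, so piled trays stand 25 mm apart. Grip it from above across its 50 mm width high on its outside walls. Lowest of the pile.
- tray_2: Open steel stacking tray, 92 (x) x 50 (y) x 28 mm high, about 120 g, all alike and alike end for end. Origin: centre of underside, z up. A foot 82 x 40 mm, 3 mm deep under it nests loosely in the tray below, so piled trays stand 25 mm apart. Grip it from above across its 50 mm width high on its outside walls. On top of tray_1 in the pile.
- tray_3: Open steel stacking tray, 92 (x) x 50 (y) x 28 mm high, about 120 g, all alike and alike end for end. Origin: centre of underside, z up. A foot 82 x 40 mm, 3 mm deep under it nests loosely in the tray below, so piled trays stand 25 mm apart. Grip it from above across its 50 mm width high on its outside walls. On top of tray_2; may be absent.
- tray_4: Open steel stacking tray, 92 (x) x 50 (y) x 28 mm high, about 120 g, all alike and alike end for end. Origin: centre of underside, z up. A foot 82 x 40 mm, 3 mm deep under it nests loosely in the tray below, so piled trays stand 25 mm apart. Grip it from above across its 50 mm width high on its outside walls. Stands alone on the bench; may be absent.
- cover: Steel cover plate, 228 (x) x 120 (y) x 5 mm, about 220 g, lying on the bench; on its middle a black grip bar 90 (x) x 16 (y) mm, its top 23 mm above the plate's underside. Origin: centre of the underside, z up; alike end for end.
- jar: Bystander: clear jar with a white cap, 80 mm across, 170 mm high, loose. Origin: centre of the underside, z up.
- flask: Bystander: glass conical flask, 83 mm across, 138 mm high, loose. Origin: centre of the underside, z up.
Things that resemble listed ones, but are neither listed nor needed, are in the scene too. What is shaped like the tray_4 but orange is not meant.

How it is judged (in metres and radians):
On the way, in this order (a step that is already met when the one before it is completed fails the run):
1. every tray lies flat in a compartment ((distance between tray_1 and bay0 below 0.008 m or distance between tray_1 and bay1 below 0.008 m or distance between tray_1 and bay2 below 0.008 m or distance between tray_1 and bay3 below 0.008 m) and angle between each of tray_1, tray_2, tray_3, tray_4's own z axis and vertical below 0.06 rad and angle between the x axis of each of tray_1, tray_2, tray_3, tray_4 and the x axis of case, either way round below 0.15 rad and (distance between tray_2 and bay0 below 0.008 m or distance between tray_2 and bay1 below 0.008 m or distance between tray_2 and bay2 below 0.008 m or distance between tray_2 and bay3 below 0.008 m) and (distance between tray_3 and bay0 below 0.008 m or distance between tray_3 and bay1 below 0.008 m or distance between tray_3 and bay2 below 0.008 m or distance between tray_3 and bay3 below 0.008 m) and (distance between tray_4 and bay0 below 0.008 m or distance between tray_4 and bay1 below 0.008 m or distance between tray_4 and bay2 below 0.008 m or distance between tray_4 and bay3 below 0.008 m)), for 0.2 s.
2. the cover plate is seated level on its shoulders over the trays, the lid still open (all of step 1 and distance between cover and plate_seat below 0.007 m and z of cover in the frame of plate_seat below 0.0025 m and angle between cover's own z axis and vertical below 0.03 rad and angle between the x axis of cover and the x axis of case, either way round below 0.06 rad and value of joint lid above 0.6 rad), for 0.2 s.
At the end, for the whole second after the job is handed in: Each tray within 8 mm of a compartment's floor centre, along the case within 0.15 rad, level within 0.06 rad; the cover plate within 7 mm of its seat, at most 2.5 mm above it, level within 0.03 rad, turned at most 0.06 rad; lid under 0.03 rad from closed; all at rest (all of step 1 and distance between cover and plate_seat below 0.007 m and z of cover in the frame of plate_seat below 0.0025 m and angle between cover's own z axis and vertical below 0.03 rad and angle between the x axis of cover and the x axis of case, either way round below 0.06 rad and linear speed of each of tray_1, tray_2, tray_3, tray_4, cover below 0.02 m/s and value of joint lid below 0.03 rad and velocity of joint lid below 0.05 rad/s); the robot touches nothing.
It fails at once if the lid is slammed: it closes faster than 2.5 rad/s (velocity of joint lid below -2.5 rad/s).
It fails at once if the jar is moved more than 3 cm or tipped (distance of jar from where it was at the start of the episode above 0.03 m or angle between jar's own z axis and vertical above 0.5 rad).
It fails at once if the flask is moved more than 3 cm or tipped (distance of flask from where it was at the start of the episode above 0.03 m or angle between flask's own z axis and vertical above 0.5 rad).
Of tray_3, tray_4 only 1 to 2 are there at a start; the rules pass over those that are not, and their reading is None.
At some moment in a run one of tray_4, cover may be knocked a few centimetres aside while the robot is not near it.
Once in a run the grip may slacken for a moment while it holds something.
It also fails if it takes over 200 s, if anything falls off the work surface, if the arm or the gripper's body presses on something with over 40 N, if the wrist force passes 120 N, or if a joint passes its speed limit or range.

## Working session

There is one attempt and no reset: what is moved stays moved. The work goes in short steps, Python scripts to look and compute and a tool call to move; the robot and the scene stay as the last step left them, time stands still between calls to the robot, and variables do not carry over. Pictures are saved under pics/ and viewed, and the job is handed in when it is done.

Besides the shell and the picture viewer there is one more tool, called after "Request:" by a JSON object that holds its "op" and its "data", one argument or row to a line. send_rows: Moves the arm, as the interface text tells. Its arguments: {"type":"object","properties":{"plan":{"type":"string"}},"required":["plan"]}

```bash
ls; mkdir -p pics
cat > h.py <<'E'
import numpy as np, cv2, sys
sys.path.insert(0,'.')
from cell import env, eyes, job_done, boxes_of, regions_of
def save(p,name): cv2.imwrite('pics/'+name, cv2.cvtColor(p['image'],cv2.COLOR_RGB2BGR))
E
python3 - <<'E'
from h import *
print(env.state())
for n in ['scene','top','wrist']:
    p=eyes.read_camera(n); save(p,n+'0.png'); print(n,p['vertical_fov'],p['cx'],p['cy'],np.round(p['extrinsics'],3).tolist(),[k for k in p if k!='image'])
E
```

```text
pics
{'t': 0.0, 'joints': array([ 1.08238824e+00,  4.91538494e-01,  1.55946312e+00, -1.90557016e-05,
        1.09170659e+00, -1.05610441e-01]), 'qvel': array([ 6.83241210e-04,  2.09122639e-03,  1.24609882e-03, -1.29771895e-03,
        4.06402296e-04,  4.91464663e-05]), 'tau': array([ 3.25060813e-03, -6.12634635e+01, -2.58185470e+01,  6.94173365e-02,
        4.81166714e-02, -1.16155375e-04]), 'eef_pos': array([233.31784428, 579.54379688, 214.07013325]), 'tcp_rot': array([-3.14048154e+00, -1.00788013e-04,  2.75880375e+00]), 'ft_force': array([ 0.07056307,  0.18536843, -0.44050193]), 'moment': array([-0.00055809, -0.02108201,  0.01342122]), 'opening': 1.0039752141107896}
scene 54.954012757546444 317.0901310758689 201.6157995272668 [[0.903, 0.253, -0.348, 177.13], [-0.43, 0.552, -0.715, -973.081], [0.011, 0.795, 0.607, 813.344], [0.0, 0.0, 0.0, 1.0]] ['vertical_fov', 'cx', 'cy', 'extrinsics', 'shot']
top 57.71302745493753 318.2252998531689 195.16075885942368 [[-0.022, 0.982, -0.188, 353.378], [-1.0, -0.023, 0.001, -104.461], [-0.003, 0.188, 0.982, 1239.605], [0.0, 0.0, 0.0, 1.0]] ['vertical_fov', 'cx', 'cy', 'extrinsics', 'shot']
wrist 65.70646984690485 313.5102756560139 201.9642508886461 [[0.373, -0.896, -0.241, 165.185], [0.928, 0.36, 0.098, 607.909], [-0.001, -0.26, 0.966, 383.971], [0.0, 0.0, 0.0, 1.0]] ['vertical_fov', 'cx', 'cy', 'extrinsics', 'shot']
```

View pics/scene0.png

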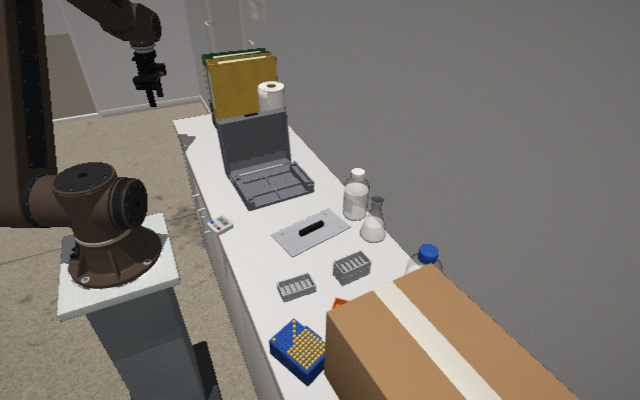

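View pics/top0.png

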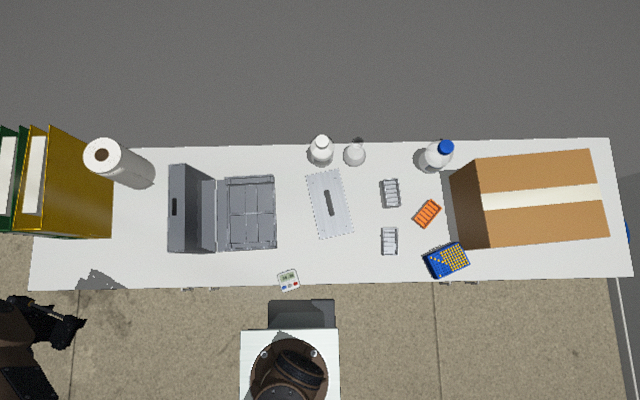

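View pics/wrist0.png

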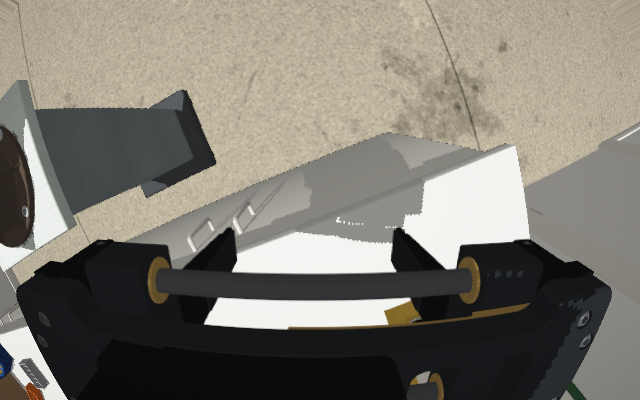

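```bash
cat >> h.py <<'E'
def ray(p,u,v,fish=False):
    f=200/np.tan(np.radians(p['vertical_fov']/2)); dx=(u-p['cx']);dy=(v-p['cy'])
    if fish:
        r=np.hypot(dx,dy)+1e-9; th=r/f
        d=np.array([np.sin(th)*dx/r,-np.sin(th)*dy/r,-np.cos(th)])
    else: d=np.array([dx/f,-dy/f,-1.])
    E=np.array(p['extrinsics']); return E[:3,3],E[:3,:3]@d
def px(p,u,v,z,fish=False):
    o,d=ray(p,u,v,fish); return (o+d*(z-o[2])/d[2])
def proj(p,P,fish=False):
    f=200/np.tan(np.radians(p['vertical_fov']/2)); E=np.array(p['extrinsics'])
    q=E[:3,:3].T@(np.asarray(P,float)-E[:3,3]); x,y,z=q[0],-q[1],-q[2]
    if fish:
        r=np.hypot(x,y)+1e-9; th=np.arctan2(r,z); return np.array([p['cx']+f*th*x/r,p['cy']+f*th*y/r])
    return np.array([p['cx']+f*x/z,p['cy']+f*y/z])
E
python3 - <<'E'
from h import *
p=eyes.read_camera('top'); im=cv2.cvtColor(p['image'],cv2.COLOR_RGB2BGR)
cv2.imwrite('pics/top_c1.png',cv2.resize(im[120:300,150:490],None,fx=2.35,fy=2.35,interpolation=cv2.INTER_CUBIC))
for t in ['case','tray_1','cover','jar','flask','lid']:
    for r in regions_of(t,p)[:5]:
        m=r['pixels'].astype(np.uint8); (c,s,a)=cv2.minAreaRect(cv2.findNonZero(m))
        print(t,round(r['confidence'],2),r['bbox'],np.round(c,1),np.round(s,1),round(a,1),'z0',np.round(px(p,*c,0)[:2]),'z28',np.round(px(p,*c,28)[:2]),'z78',np.round(px(p,*c,78)[:2]))
q=eyes.read_camera('scene'); im=cv2.cvtColor(q['image'],cv2.COLOR_RGB2BGR)
cv2.imwrite('pics/sc_c1.png',cv2.resize(im[190:330,210:410],None,fx=4,fy=4,interpolation=cv2.INTER_CUBIC))
E
```

```text
case 0.57 [168.9, 165.5, 110.7, 89.7] [222.1 209.5] [109.1  89.7] 1.0 z0 [547. 227.] z28 [543. 219.] z78 [535. 206.]
tray_1 0.76 [382.8, 177.8, 22.4, 27.8] [391.8 192.9] [28.8 17. ] 81.9 z0 [ 593. -362.] z28 [ 587. -357.] z78 [ 578. -346.]
tray_1 0.69 [378.8, 228.0, 19.7, 27.4] [390.  241.5] [29. 18.] 90.0 z0 [ 425. -346.] z28 [ 423. -341.] z78 [ 420. -331.]
tray_1 0.57 [413.8, 201.8, 29.8, 27.9] [427.4 213.8] [16.  28.4] 41.2 z0 [ 516. -480.] z28 [ 513. -472.] z78 [ 506. -457.]
tray_1 0.49 [378.7, 181.4, 4.7, 9.0] [382.  187.1] [8.1 1.3] 80.5 z0 [ 614. -329.] z28 [ 608. -324.] z78 [ 598. -315.]
tray_1 0.23 [166.7, 161.0, 111.9, 93.5] [221.5 208.5] [ 89. 109.] 90.0 z0 [551. 229.] z28 [547. 221.] z78 [539. 208.]
cover 0.59 [307.9, 168.8, 46.3, 69.1] [329.1 203.7] [65.7 34.8] 76.7 z0 [ 559. -143.] z28 [ 555. -142.] z78 [ 546. -141.]
jar 0.71 [310.6, 133.5, 25.2, 34.9] [322. 151.] [32. 24.] 90.0 z0 [ 750. -123.] z28 [ 741. -123.] z78 [ 725. -122.]
flask 0.65 [342.9, 137.9, 26.5, 29.9] [354.  151.5] [29. 22.] 90.0 z0 [ 746. -237.] z28 [ 737. -234.] z78 [ 721. -229.]
lid 0.83 [164.7, 162.9, 49.2, 89.4] [190.5 208.5] [91. 49.] 90.0 z0 [554. 336.] z28 [549. 326.] z78 [541. 308.]
```

View pics/sc_c1.png

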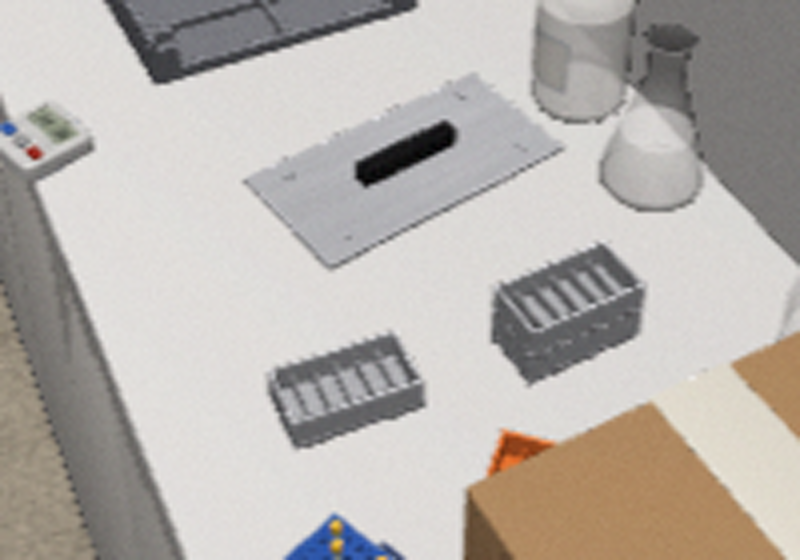

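View pics/top_c1.png

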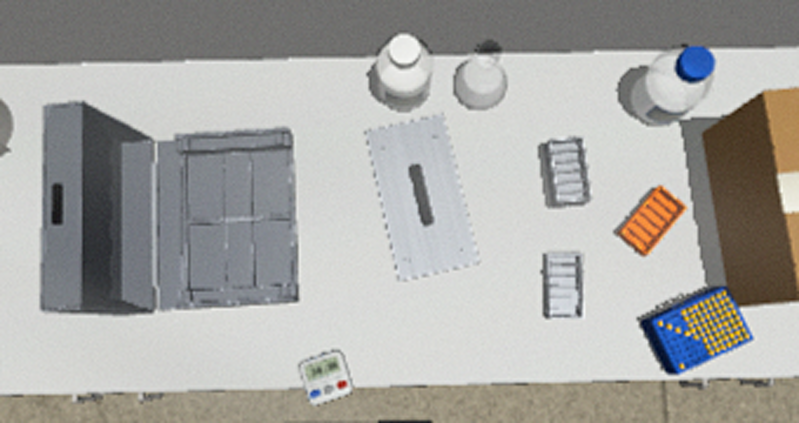

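Run:
```python
from h import *
p=eyes.read_camera('top')
c=lambda a,b:(150+a/2.35,120+b/2.35)
for n,a,b,z in [('rim top',83,100,222),('rim bot',83,312,222),('out top',42,102,222),('out bot',42,312,222),('hinge t',155,138,14),('hinge b',155,310,14),('case TR',291,128,46),('case BR',298,300,46),('case BL',160,308,12),('rib cen',240,221,12),('inner r1',190,222,12),('r wall',293,222,12),('mid',225,222,12)]:
    print(n,np.round(px(p,*c(a,b),z)))
```

```text
rim top [653. 278. 222.]
rim bot [394. 266. 222.]
out top [652. 329. 222.]
out bot [395. 315. 222.]
hinge t [654. 247.  14.]
hinge b [403. 240.  14.]
case TR [656.  43.  46.]
case BR [410.  33.  46.]
case BL [405. 233.  12.]
rib cen [528. 121.  12.]
inner r1 [528. 193.  12.]
r wall [524.  44.  12.]
mid [527. 142.  12.]
```

Request:
{"op": "send_rows", "data": {
  "plan": "0 0 -45 -0.13 95;0 0 -45 -0.13 95;0 0 -45 -0.12 95;-27 -40 0 0 95;-27 -40 0 0 95;-27 -40 0 0 95;-27 -40 0 0 95;-27 -40 0 0 95"
}}

```text
t: 1.4
eef_pos: [372.1, 379.0, 355.1]
tcp_rot: [3.141, 0.001, -3.119]
ft_force: [1.6, 0.4, 0.1]
opening: 0.997
```

Request:
{"op": "send_rows", "data": {
  "plan": "-27 -40 0 0 95;-27 -40 0 0 95;-27 -40 0 0 95;-27 -40 0 0 95;-27 -40 0 0 95;-27 -40 0 0 95;0 -40 0 0 95;0 0 0 0 95"
}}

```text
t: 2.2
eef_pos: [546.9, 86.3, 356.0]
tcp_rot: [3.141, 0.004, -3.124]
ft_force: [0.9, 0.7, -0.2]
opening: 1.001
```

Run:
```python
from h import *
p=eyes.read_camera('wrist'); save(p,'w1.png'); print(np.round(p['extrinsics'],2).tolist())
```

```text
[[-0.02, -0.96, -0.26, 472.71], [1.0, -0.02, -0.01, 85.79], [0.0, -0.26, 0.96, 525.53], [0.0, 0.0, 0.0, 1.0]]
```

View pics/w1.png

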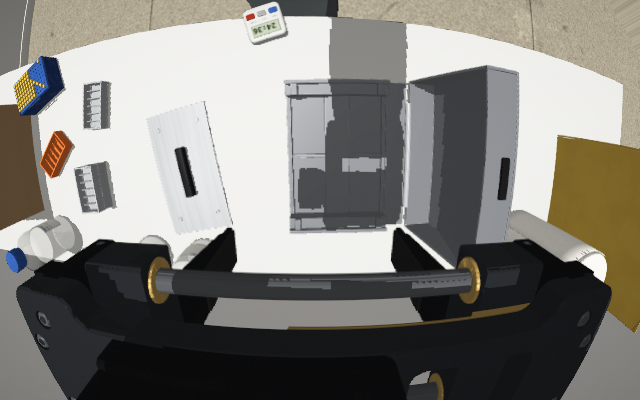

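Run:
```python
from h import *
p=eyes.read_camera('wrist'); im=cv2.cvtColor(p['image'],cv2.COLOR_RGB2BGR)
cv2.imwrite('pics/w1c.png',cv2.resize(im[65:245,275:425],None,fx=3.3,fy=3.3,interpolation=cv2.INTER_CUBIC))
cv2.imwrite('pics/w1t.png',cv2.resize(im[60:240,30:240],None,fx=3.3,fy=3.3,interpolation=cv2.INTER_CUBIC))
import pickle; pickle.dump(p,open('w1.pkl','wb'))
```

```text
(no output)
```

View pics/w1c.png

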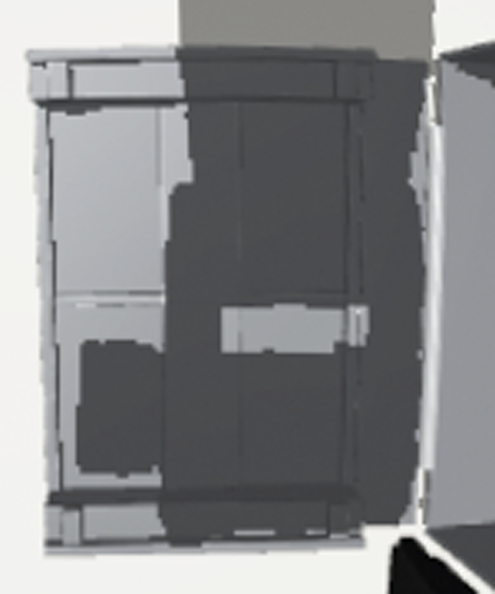

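View pics/w1t.png

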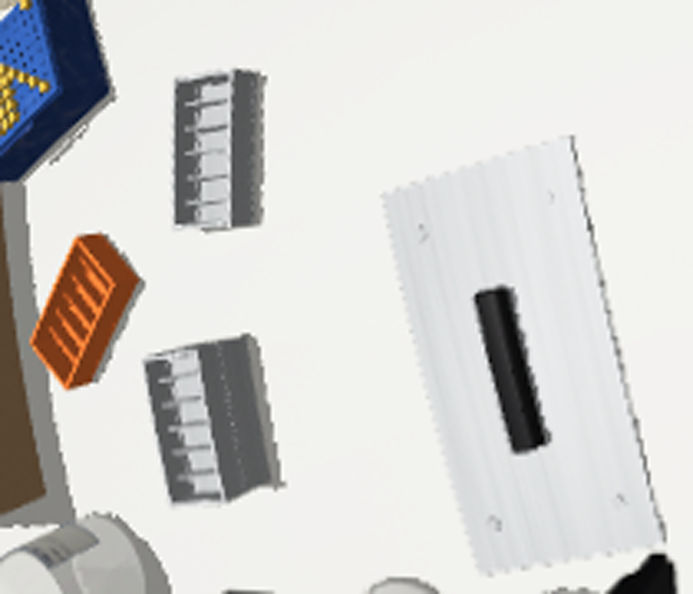

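Run:
```python
from h import *
import pickle; p=pickle.load(open('w1.pkl','rb'))
c=lambda a,b:(275+a/3.3-.35,65+b/3.3-.35)
for n,a,b,z in [('0,-20',160,297,12),('0,20',240,299,12),('-75,0',54,296,12),('+75,0',350,294,12),('-100,-20 @4',160,106,4),('-100,-20 @35',160,101,35),('+100,0 @4',200,488,4),('+100 @35',200,503,35),
  ('case outer -x,-y z46',30,60,46),('outer -x,-y wall bottom',33,103,12),('outer +x,-y z0',46,552,0),('outer +x +y',365,547,0),('hinge -x',437,60,14),('hinge +x',424,520,14),('lip notch1',68,62,46),('lip notch2',335,62,46),('l+1',80,505,46),('l+2',330,505,46)]:
    print(n,np.round(px(p,*c(a,b),z,True),1))
C=np.array([528,120]);
```

```text
0,-20 [531.5 105.   12. ]
0,20 [531.5 145.5  12. ]
-75,0 [531.9  51.5  12. ]
+75,0 [526.9 202.3  12. ]
-100,-20 @4 [434.7 103.1   4. ]
-100,-20 @35 [434.5 102.1  35. ]
+100,0 @4 [634.2 129.4   4. ]
+100 @35 [632.6 127.2  35. ]
case outer -x,-y z46 [416.6  41.4  46. ]
outer -x,-y wall bottom [434.5  40.   12. ]
outer +x,-y z0 [674.   46.4   0. ]
outer +x +y [668.6 224.    0. ]
hinge -x [403.4 243.   14. ]
hinge +x [647.6 252.4  14. ]
lip notch1 [417.6  59.   46. ]
lip notch2 [412.9 183.3  46. ]
l+1 [631.1  67.   46. ]
l+2 [629.1 191.8  46. ]
```

```bash
cat >> h.py <<'E'
def Tm(x,y,z,yaw): 
    c,s=np.cos(yaw),np.sin(yaw); T=np.eye(4); T[:3,:3]=[[c,-s,0],[s,c,0],[0,0,1]]; T[:3,3]=[x,y,z]; return T
def tf(T,P): return (T[:3,:3]@np.asarray(P,float).T).T+T[:3,3]
def rect(x0,x1,y0,y1,z): return [(x0,y0,z),(x1,y0,z),(x1,y1,z),(x0,y1,z)]
CASEL=[rect(a,a+97,b,b+55,z) for a in(3,-100) for b in(20,-75) for z in (4,12)]+[rect(-118,118,-62.5,62.5,35),rect(-124,124,-82,118,0),rect(-100,100,-62.5,62.5,35)]
def draw(p,im,T,polys,fish,sc,off,col=(0,0,255)):
    for P in polys:
        P=np.array(P,float); Q=[]
        for i in range(len(P)):
            for t in np.linspace(0,1,12): Q.append(P[i]*(1-t)+P[(i+1)%len(P)]*t)
        q=np.array([(proj(p,w,fish)-off+.5)*sc for w in tf(T,Q)]); cv2.polylines(im,[np.round(q*8).astype(np.int32)],True,col,1,cv2.LINE_AA,3)
def overlay(p,name,box,sc,items,fish):
    l,t,r,b=box; im=cv2.cvtColor(p['image'],cv2.COLOR_RGB2BGR)[t:b,l:r]; im=cv2.resize(im,None,fx=sc,fy=sc,interpolation=cv2.INTER_CUBIC)
    for T,polys,col in items: draw(p,im,T,polys,fish,sc,np.array([l,t]),col)
    cv2.imwrite('pics/'+name,im)
TRAYL=[rect(-46,46,-25,25,28),rect(-41,41,-20,20,0),rect(-46,46,-25,25,3)]
E
python3 - <<'E'
from h import *
import pickle; p=pickle.load(open('w1.pkl','rb'))
overlay(p,'ov1.png',(275,65,425,245),3.3,[(Tm(533.5,125.5,0,.039),CASEL,(0,0,255))],True)
E
```

```text
(no output)
```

View pics/ov1.png

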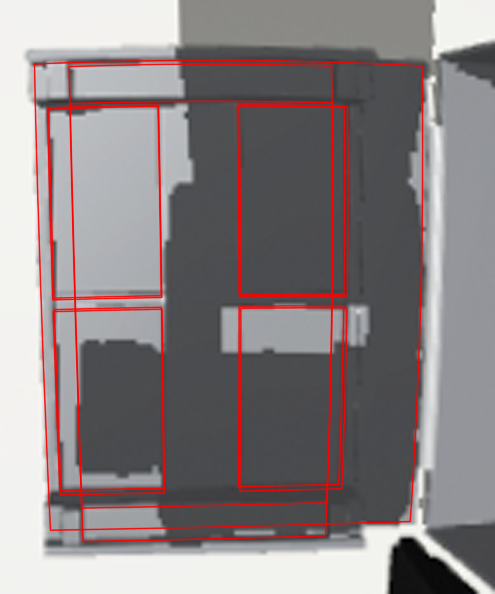

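Request:
{"op": "send_rows", "data": {
  "plan": "0 -50 0 0 95;0 -50 0 0 95;0 -50 0 0 95;0 -50 0 0 95;0 -50 0 0 95;0 -50 0 0 95;0 -50 0 0 95;0 -45 0 0 95"
}}

```text
t: 3.1
eef_pos: [559.9, -300.5, 357.2]
tcp_rot: [3.138, 0.009, -3.099]
ft_force: [1.3, 0.0, 0.3]
opening: 0.998
```

Request:
{"op": "send_rows", "data": {
  "plan": "25 -20 20 0 95;10 0 20 0 95;0 0 20 0 95;0 0 0 0 95"
}}

```text
t: 3.5
eef_pos: [527.7, -323.3, 294.1]
tcp_rot: [3.138, 0.01, -3.099]
ft_force: [0.3, 0.2, 0.5]
opening: 0.994
```

Run:
```python
from h import *
p=eyes.read_camera('wrist'); save(p,'w2.png')
import pickle; pickle.dump(p,open('w2.pkl','wb'))
```

```text
(no output)
```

View pics/w2.png

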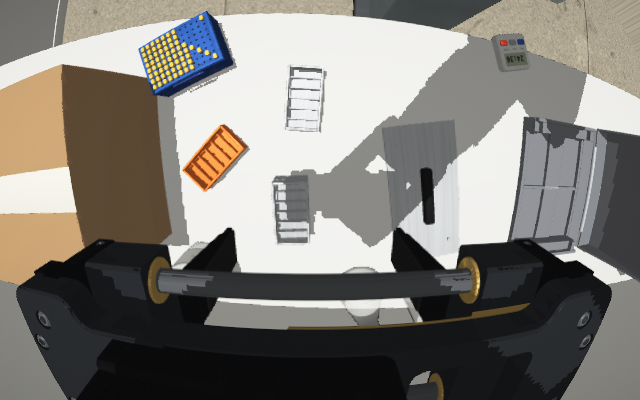

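Run:
```python
from h import *
import pickle; p=pickle.load(open('w2.pkl','rb'))
im=cv2.cvtColor(p['image'],cv2.COLOR_RGB2BGR)
cv2.imwrite('pics/w2c.png',cv2.resize(im[55:255,255:335],None,fx=3,fy=3,interpolation=cv2.INTER_CUBIC)) 
cv2.imwrite('pics/w2a.png',cv2.resize(im[60:140,275:335],None,fx=7,fy=7,interpolation=cv2.INTER_CUBIC)) 
cv2.imwrite('pics/w2b.png',cv2.resize(im[170:250,262:322],None,fx=7,fy=7,interpolation=cv2.INTER_CUBIC)) 
a=cv2.imread('pics/w2a.png');b=cv2.imread('pics/w2b.png')
cv2.imwrite('pics/w2ab.png',np.hstack([a,b])[:, :])
print(a.shape)
```

```text
(560, 420, 3)
```

View pics/w2ab.png

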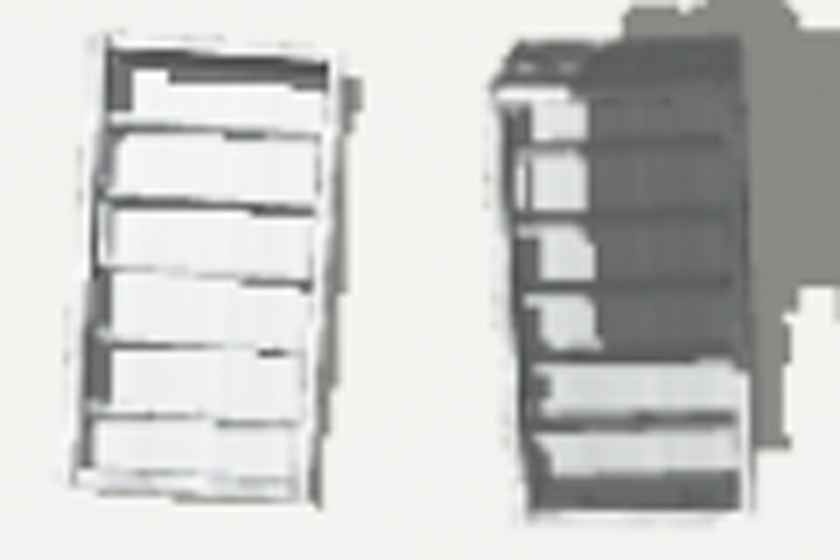

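```bash
cat >> h.py <<'E'
def fitrect(p,corn,z,fish=True):
    W=np.array([px(p,u,v,z,fish)[:2] for u,v in corn]); c=W.mean(0)
    d=(W[3]+W[2]-W[0]-W[1])/2; e=(W[1]+W[2]-W[0]-W[3])/2
    print('c',np.round(c,1),'long',round(np.linalg.norm(d),1),'yaw',round(np.arctan2(d[1],d[0]),3),'short',round(np.linalg.norm(e),1),'yaw',round(np.arctan2(e[1],e[0])-np.pi/2,3))
    return c
E
python3 - <<'E'
from h import *
import pickle; p=pickle.load(open('w2.pkl','rb'))
a=lambda L,ox,oy,s=7:[(ox+u/s-.43,oy+v/s-.43) for u,v in L]
fitrect(p,a([(97,38),(338,55),(312,500),(72,484)],275,60),28)
fitrect(p,a([(75,88),(322,92),(330,517),(100,518)],262,170),53)
fitrect(p,a([(75,88),(322,92),(330,517),(100,518)],262,170),78)
E
```

```text
c [ 425.5 -339.5] long 90.3 yaw -0.014 short 47.9 yaw -0.033
c [ 586.  -350.5] long 89.7 yaw 0.059 short 47.8 yaw 0.038
c [ 577.9 -349. ] long 84.3 yaw 0.059 short 44.9 yaw 0.038
```

```bash
cat >> h.py <<'E'
def go(x,y,z,yaw=None):
    s=env.state(); e=s['eef_pos']; r=s['tcp_rot']
    from scipy.spatial.transform import Rotation as R
    M=R.from_euler('xyz',r).as_matrix(); d=M.T@(np.array([x,y,z])-e)
    out=np.round(d,1).tolist()
    roll=None
    if yaw is not None: roll=round(float(-((yaw-r[2]+np.pi)%(2*np.pi)-np.pi)),3)
    print('at',np.round(e,1),'yaw',round(r[2],3),'d_tool',out,'roll',roll,'F',np.round(s['ft_force'],1),'open',round(s['opening']*95.1,1),'t',round(s['t'],2),'rp',np.round(r[:2],3))
E
python3 -c "
from h import *
go(586,-350.5,130,np.pi+.048)"
```

```text
at [ 528.2 -323.5  295.8] yaw -3.098 d_tool [-54.7, -29.9, 166.3] roll -0.005 F [-0.3  0.5  0.3] open 95.3 t 3.55 rp [3.14  0.011]
```

Request:
{"op": "send_rows", "data": {
  "plan": "-14 -8 40 0 95;-14 -8 40 0 95;-14 -7 40 0 95;-12 -7 40 0 95;0 0 0 0 95;0 0 0 0 95"
}}

```text
t: 4.15
eef_pos: [596.1, -347.7, 143.0]
tcp_rot: [-3.134, 0.024, -3.089]
ft_force: [0.4, -0.2, 0.8]
opening: 0.997
```

Run:
```python
from h import *
p=eyes.read_camera('wrist'); save(p,'w3.png'); go(586,-350.5,36,np.pi+.048)
import pickle; pickle.dump(p,open('w3.pkl','wb'))
overlay(p,'ov3.png',(200,60,440,260),3.3,[(Tm(586,-350.5,25,.05),TRAYL,(0,0,255)),(Tm(425.5,-339.5,0,-.02),TRAYL,(0,0,255))],True)
```

```text
at [ 595.9 -347.6  143. ] yaw -3.089 d_tool [12.6, -1.6, 106.8] roll 0.004 F [-0.4 -0.1 -0.3] open 95.1 t 4.2 rp [-3.134  0.024]
```

View pics/ov3.png

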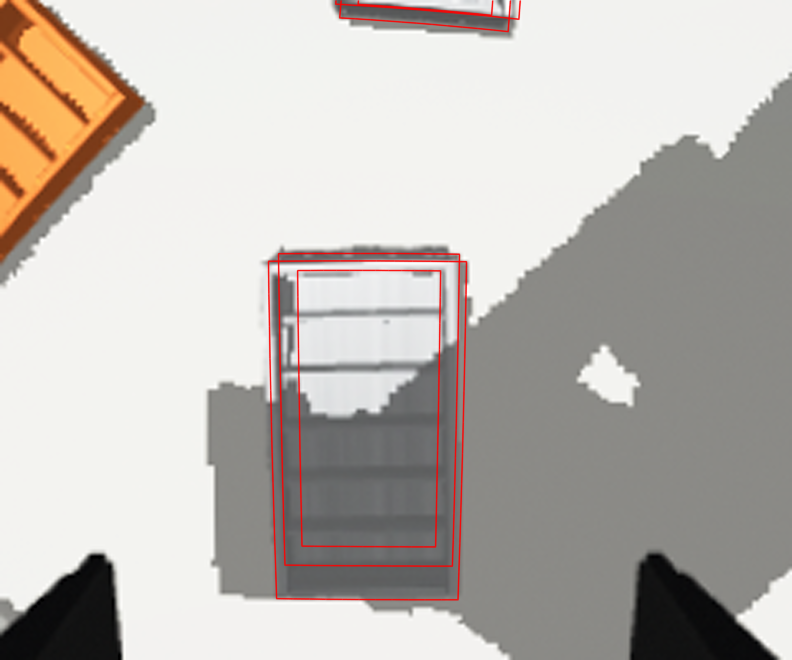

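Request:
{"op": "send_rows", "data": {
  "plan": "6 -1 15 0 95;6 -1 15 0 95;0 0 15 0 95;0 0 15 0 95;0 0 15 0 95;0 0 0 0 95"
}}

```text
t: 4.8
eef_pos: [589.8, -351.6, 77.6]
tcp_rot: [-3.123, 0.037, -3.087]
ft_force: [-0.2, 0.7, -0.1]
opening: 1.001
```

```bash
python3 -c "
from h import *
go(586,-350.5,36,np.pi+.048)"
```

```text
at [ 589.8 -351.6   77.6] yaw -3.087 d_tool [5.2, 2.0, 41.4] roll 0.006 F [-0.2  0.7 -0.1] open 95.2 t 4.8 rp [-3.123  0.037]
```

Request:
{"op": "send_rows", "data": {
  "plan": "0 0 0 0 95;0 0 0 0 95;0 0 0 0 95;0 0 0 0 95"
}}

```text
t: 5.2
eef_pos: [590.6, -351.9, 78.7]
tcp_rot: [-3.122, 0.038, -3.087]
ft_force: [0.3, 0.7, 0.3]
opening: 0.998
```

Request:
{"op": "send_rows", "data": {
  "plan": "0 0 -15 0 95;0 0 -15 0 95;0 0 -15 0 95;0 0 -15 0 95;0 0 0 0 95"
}}

```text
t: 5.7
eef_pos: [588.7, -351.3, 146.8]
tcp_rot: [-3.12, 0.041, -3.087]
ft_force: [-0.5, -0.8, -0.6]
opening: 1.001
```

Request:
{"op": "send_rows", "data": {
  "plan": "0 0 -45 0 95;0 0 -45 0 95;0 0 -45 0 95;0 0 -30 0 95"
}}

```text
t: 6.1
eef_pos: [579.9, -346.9, 314.4]
tcp_rot: [-3.124, 0.036, -3.087]
ft_force: [-0.2, -0.4, 0.1]
opening: 1.001
```

Request:
{"op": "send_rows", "data": {
  "plan": "0 0 0 0 95;0 0 0 0 95"
}}

```text
t: 6.3
eef_pos: [580.2, -347.2, 319.7]
tcp_rot: [-3.119, 0.042, -3.087]
ft_force: [-0.5, -0.7, -1.3]
opening: 0.997
```

Request:
{"op": "send_rows", "data": {
  "plan": "25 15 0 0 95;25 15 0 0 95;25 15 0 0 95;25 15 0 0 95"
}}

```text
t: 6.7
eef_pos: [474.6, -291.1, 307.6]
tcp_rot: [-3.124, 0.036, -3.087]
ft_force: [-0.3, -1.4, 0.1]
opening: 0.996
```

Request:
{"op": "send_rows", "data": {
  "plan": "-25 -15 0 0 95;-25 -15 0 0 95;-25 -15 0 0 95;-25 -15 0 0 95"
}}

```text
t: 7.1
eef_pos: [572.6, -342.0, 306.5]
tcp_rot: [-3.133, 0.027, -3.088]
ft_force: [0.6, -0.0, 1.2]
opening: 0.997
```

Request:
{"op": "send_rows", "data": {
  "plan": "0 0 0 0 95;0 0 0 0 95"
}}

```text
t: 7.3
eef_pos: [573.8, -342.6, 302.0]
tcp_rot: [-3.136, 0.022, -3.088]
ft_force: [0.6, -0.4, 1.0]
opening: 0.996
```

Request:
{"op": "send_rows", "data": {
  "plan": "25 15 0 0 95;25 15 0 0 95;25 15 0 0 95;25 15 0 0 95;0 0 0 0 95;0 0 0 0 95"
}}

```text
t: 7.9
eef_pos: [461.8, -282.4, 294.9]
tcp_rot: [-3.141, 0.016, -3.088]
ft_force: [0.4, -1.1, 0.0]
opening: 0.998
```

Request:
{"op": "send_rows", "data": {
  "plan": "-25 -15 0 0 95;-25 -15 0 0 95;-25 -15 0 0 95;-25 -15 0 0 95;0 0 0 0 95;0 0 0 0 95"
}}

```text
t: 8.5
eef_pos: [569.0, -339.0, 294.6]
tcp_rot: [3.141, 0.015, -3.089]
ft_force: [0.1, 0.3, -0.1]
opening: 1.0
```

Request:
{"op": "send_rows", "data": {
  "plan": "0 0 10 0 95;0 0 20 0 95;0 0 30 0 95;0 0 30 0 95;0 0 20 0 95;0 0 10 0 95;0 0 5 0 95;0 0 0 0 95"
}}

```text
t: 9.3
eef_pos: [566.3, -336.2, 164.2]
tcp_rot: [3.141, 0.015, -3.089]
ft_force: [-0.2, 0.6, -0.2]
opening: 0.997
```

```bash
python3 -c "
from h import *
go(586,-350.5,90,np.pi+.048)"
```

```text
at [ 566.3 -336.2  164.2] yaw -3.089 d_tool [-17.8, -15.4, 74.4] roll 0.004 F [-0.2  0.6 -0.2] open 94.8 t 9.3 rp [3.141 0.015]
```

Request:
{"op": "send_rows", "data": {
  "plan": "-3 -3 7 0 95;-5 -4 15 0 95;-5 -4 18 0 95;-4 -3 15 0 95;0 -1 10 0 95;0 0 5 0 95;0 0 2 0 95;0 0 0 0 95"
}}

```text
t: 10.1
eef_pos: [587.5, -352.1, 87.1]
tcp_rot: [-3.141, 0.017, -3.089]
ft_force: [-0.9, 0.7, 0.1]
opening: 0.998
```

```bash
python3 -c "
from h import *
go(586,-350.5,36,np.pi+.048)
p=eyes.read_camera('wrist')
overlay(p,'ov4.png',(200,60,440,260),3.3,[(Tm(586,-350.5,25,.05),TRAYL,(0,0,255))],True)
"
```

```text
at [ 587.5 -352.1   87.1] yaw -3.089 d_tool [2.3, 1.7, 51.1] roll 0.004 F [-0.9  0.7  0.1] open 94.9 t 10.1 rp [-3.141  0.017]
```

View pics/ov4.png

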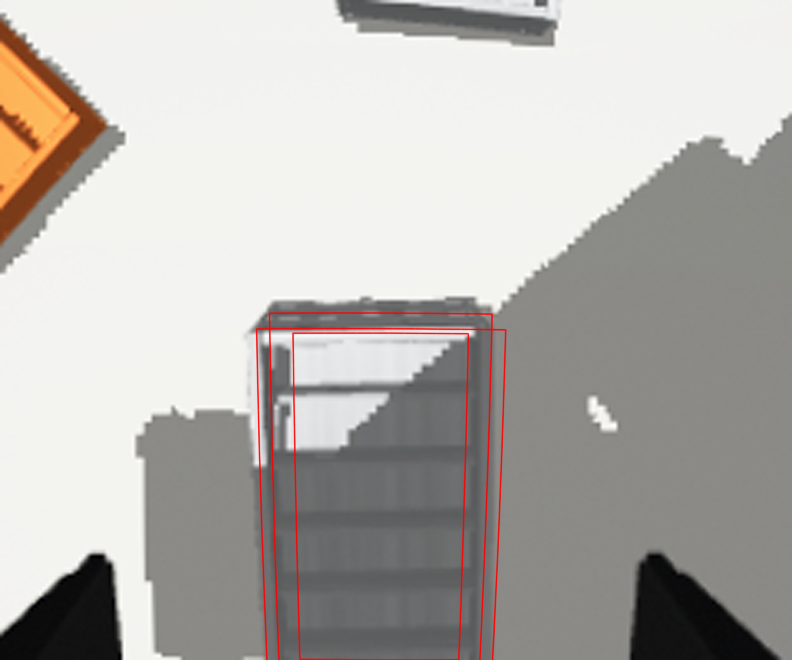

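Request:
{"op": "send_rows", "data": {
  "plan": "1 0 4 0 95;0 0 9 0 95;0 0 12 0 95;0 0 12 0 95;0 0 8 0 95;0 0 4 0 95;0 0 1 0 95;0 0 0 0 95"
}}

```text
t: 10.95
eef_pos: [587.6, -352.2, 33.7]
tcp_rot: [-3.14, 0.018, -3.089]
ft_force: [0.9, 0.8, -0.6]
opening: 1.0
```

```bash
python3 -c "
from h import *
go(586,-352,36,np.pi+.048)
"
```

```text
at [ 587.6 -352.2   33.7] yaw -3.089 d_tool [1.5, 0.3, -2.3] roll 0.005 F [ 0.9  0.8 -0.6] open 95.1 t 10.95 rp [-3.14   0.018]
```

Request:
{"op": "send_rows", "data": {
  "plan": "1 0 -2 0 90;0 0 0 0 45;0 0 0 0 40;0 0 0 0 40;0 0 0 0 40;0 0 0 0 40;0 0 0 0 40;0 0 0 0 40"
}}

```text
t: 11.75
eef_pos: [587.0, -352.7, 37.6]
tcp_rot: [-3.138, 0.02, -3.089]
ft_force: [-0.2, -0.4, 0.6]
opening: 0.528
```

Request:
{"op": "send_rows", "data": {
  "plan": "0 0 -5 0 40;0 0 -10 0 40;0 0 -15 0 40;0 0 -20 0 40;0 0 -20 0 40;0 0 -10 0 40;0 0 -5 0 40;0 0 0 0 40"
}}

```text
t: 12.55
eef_pos: [585.2, -352.5, 130.8]
tcp_rot: [-3.137, 0.021, -3.089]
ft_force: [0.2, -0.1, -1.7]
opening: 0.526
```

```bash
python3 -c "
from h import *
go(586,-352,36,np.pi+.048)
p=eyes.read_camera('wrist');save(p,'w5.png')
"
```

```text
at [ 585.2 -352.5  130.8] yaw -3.089 d_tool [1.2, 0.8, 94.8] roll 0.005 F [ 0.2 -0.1 -1.7] open 50.0 t 12.55 rp [-3.137  0.021]
```

View pics/w5.png

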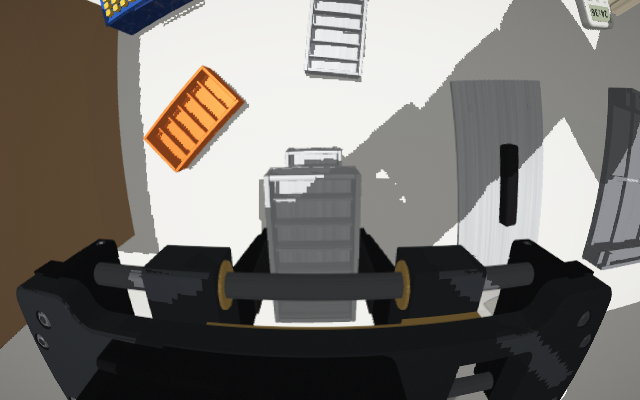

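```bash
cat >> h.py <<'E'
def held(name,below,dx=0.,dyaw=0.,box=(200,100,420,260),sc=3.5):
    "overlay of the held tray model: centre dx along world-ish tool -x"
    s=env.state(); e=s['eef_pos']; yaw=s['tcp_rot'][2]-np.pi
    p=eyes.read_camera('wrist'); c=np.array([np.cos(yaw),np.sin(yaw)])
    overlay(p,name,box,sc,[(Tm(e[0]+dx*c[0],e[1]+dx*c[1],e[2]-below,yaw+dyaw),TRAYL,(0,0,255))],True)
    return p
E
python3 -c "
from h import *
held('h1.png',12.6)
"
```

```text
(no output)
```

View pics/h1.png

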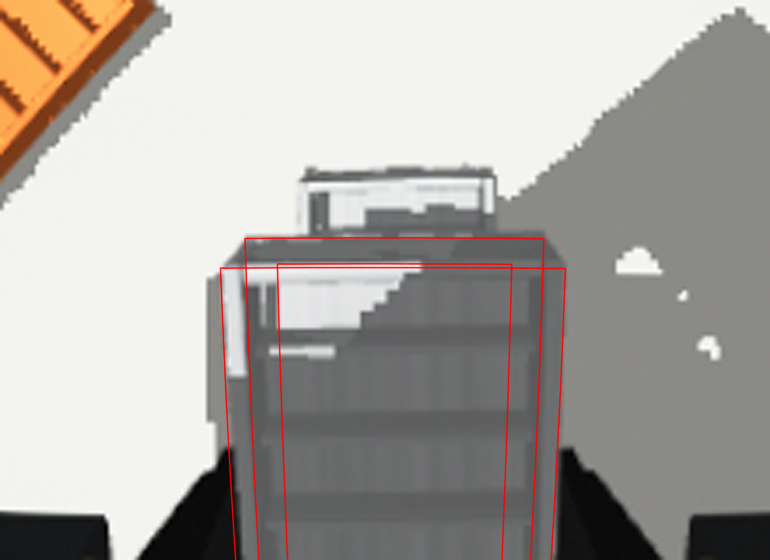

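Request:
{"op": "send_rows", "data": {
  "plan": "0 10 -10 0.013 40;0 20 -20 0 40;0 30 -20 0 40;0 40 -20 0 40;0 45 0 0 40;0 45 0 0 40;0 45 0 0 40;0 45 0 0 40"
}}

```text
t: 13.45
eef_pos: [570.4, -63.1, 199.9]
tcp_rot: [3.14, 0.014, -3.115]
ft_force: [1.5, -0.1, -1.2]
opening: 0.527
```

Request:
{"op": "send_rows", "data": {
  "plan": "0 45 0 0 40;0 40 0 0 40;0 30 0 0 40;0 20 0 0 40;0 8 0 0 40;0 4 0 0 40;0 0 0 0 40;0 0 0 0 40"
}}

```text
t: 14.25
eef_pos: [561.3, 97.0, 200.6]
tcp_rot: [3.139, 0.01, -3.112]
ft_force: [-0.3, 0.0, -2.0]
opening: 0.524
```

```bash
python3 -c "
from h import *
go(586.8,80,100,np.pi+.039)
p=held('h2.png',12.6,-0.6); overlay(p,'h2c.png',(200,60,440,260),3.3,[(Tm(533.5,125.5,0,.039),CASEL,(0,0,255))],True)
save(p,'w6.png')
"
```

```text
at [561.3  97.  200.6] yaw -3.112 d_tool [-23.9, -18.0, 100.8] roll -0.009 F [-0.3  0.  -2. ] open 49.9 t 14.25 rp [3.139 0.01 ]
```

View pics/h2c.png

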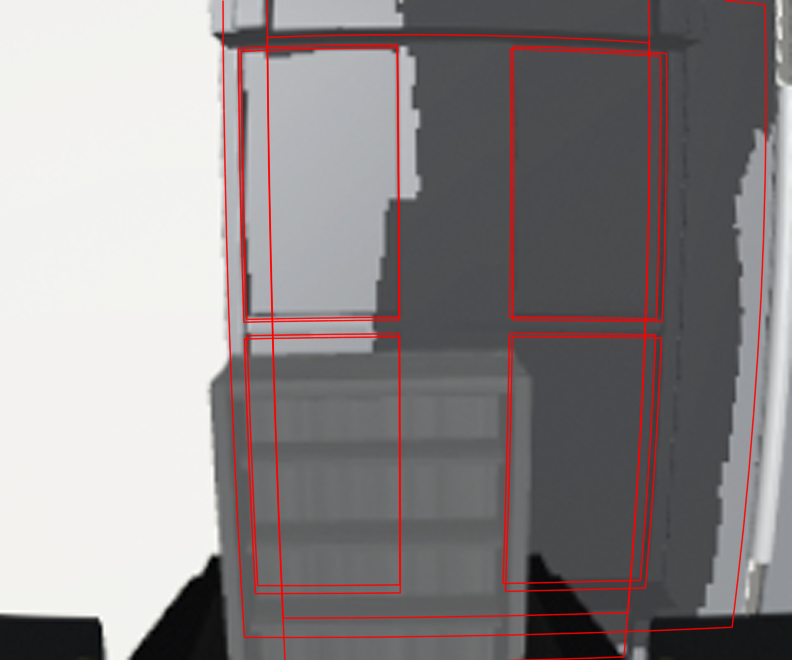

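Request:
{"op": "send_rows", "data": {
  "plan": "-4 -3 10 -0.009 40;-6 -5 18 0 40;-6 -4 22 0 40;-5 -3 20 0 40;-2 -2 15 0 40;-1 -1 10 0 40;0 0 5 0 40;0 0 0 0 40"
}}

```text
t: 15.1
eef_pos: [589.7, 72.8, 93.4]
tcp_rot: [3.14, 0.01, -3.107]
ft_force: [-1.0, -0.7, -2.2]
opening: 0.527
```

```bash
python3 -c "
from h import *
go(586.8,80,100,np.pi+.039)
p=held('h3.png',12.6,-0.6); overlay(p,'h3c.png',(200,0,440,240),3.,[(Tm(533.5,126.5,0,.039),CASEL,(0,0,255))],True)
"
```

```text
at [589.7  72.8  93.4] yaw -3.107 d_tool [2.6, 7.3, -6.7] roll -0.005 F [-1.  -0.7 -2.2] open 50.1 t 15.1 rp [3.14 0.01]
```

View pics/h3c.png

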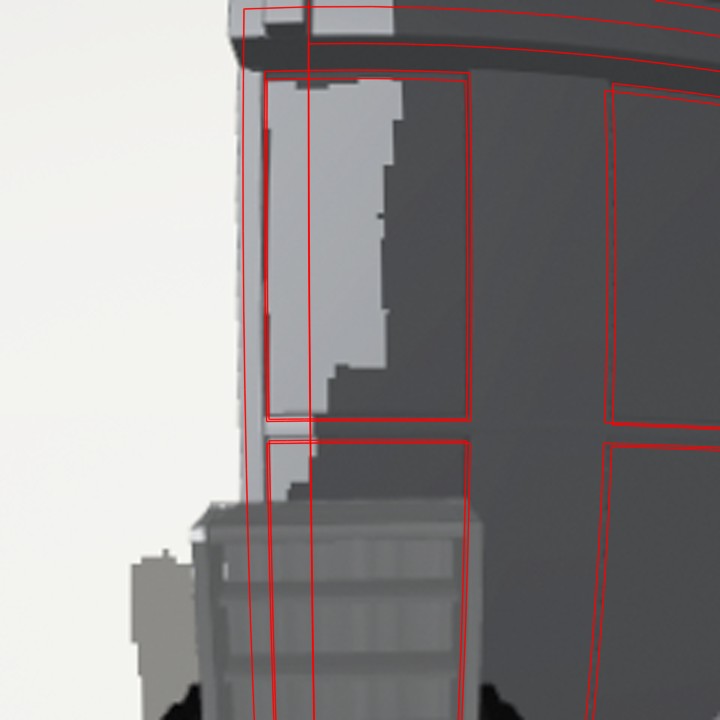

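View pics/h3.png

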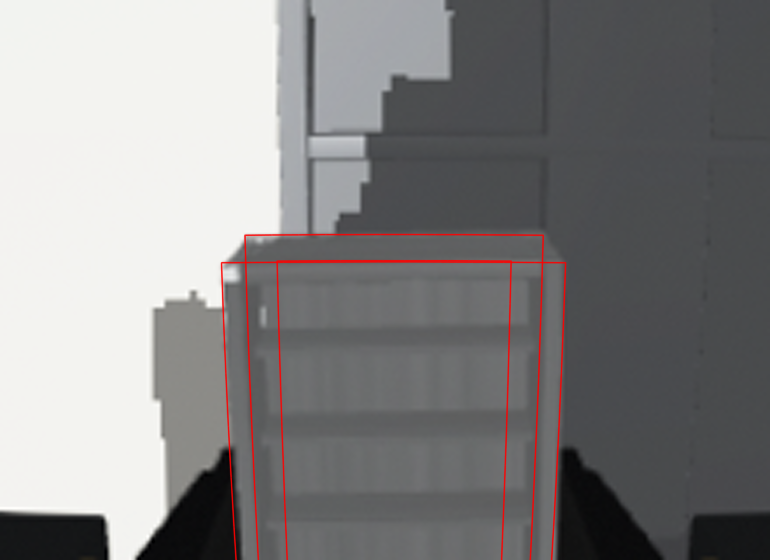

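Request:
{"op": "send_rows", "data": {
  "plan": "1 3 6 -0.005 40;1 3 12 0 40;0.5 2 15 0 40;0 0.5 10 0 40;0 0 5 0 40;0 0 1 0 40;0 0 0 0 40"
}}

```text
t: 15.85
eef_pos: [587.8, 82.5, 44.4]
tcp_rot: [3.14, 0.015, -3.101]
ft_force: [-2.8, -1.4, 4.0]
opening: 0.523
```

```bash
python3 -c "
from h import *
go(586.7,81,16.6,np.pi+.039)
p=held('h4.png',12.6,-0.6); overlay(p,'h4c.png',(200,0,440,240),3.,[(Tm(532.8,126.5,0,.039),CASEL,(0,0,255))],True)
"
```

```text
at [587.8  82.5  44.4] yaw -3.101 d_tool [1.5, -1.5, 27.8] roll 0.002 F [-2.8 -1.4  4. ] open 49.7 t 15.85 rp [3.14  0.015]
```

View pics/h4c.png

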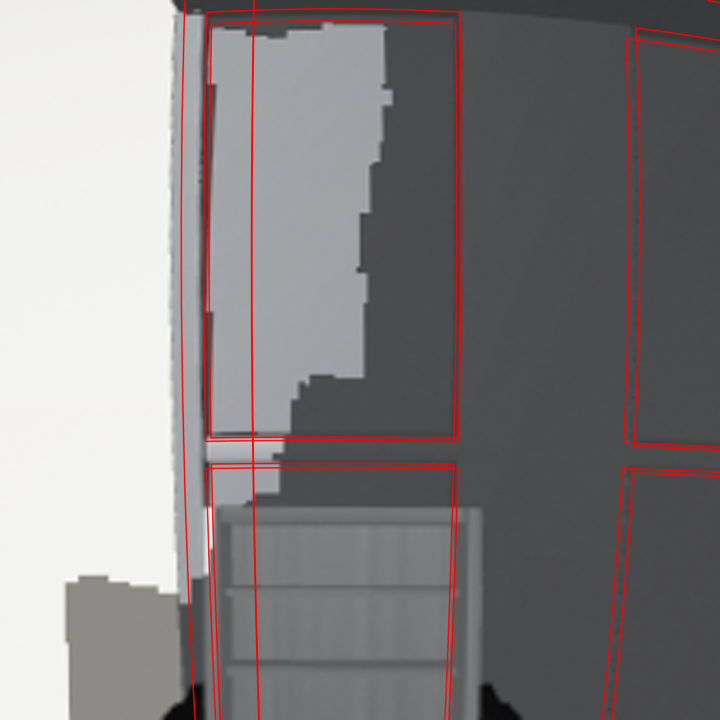

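View pics/h4.png

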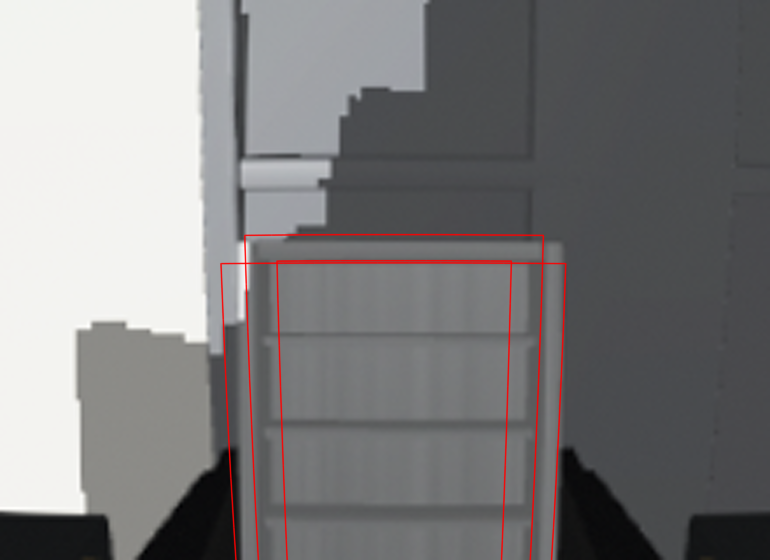

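```bash
python3 -c "
from h import *
for n in ('scene','top'):
  p=eyes.read_camera(n)
  b=(215,150,335,220) if n=='scene' else (200,160,300,260)
  overlay(p,n+'6.png',b,6,[(Tm(532.8,126.5,0,.039),CASEL,(0,0,255))],False)
"
```

```text
(no output)
```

View pics/scene6.png

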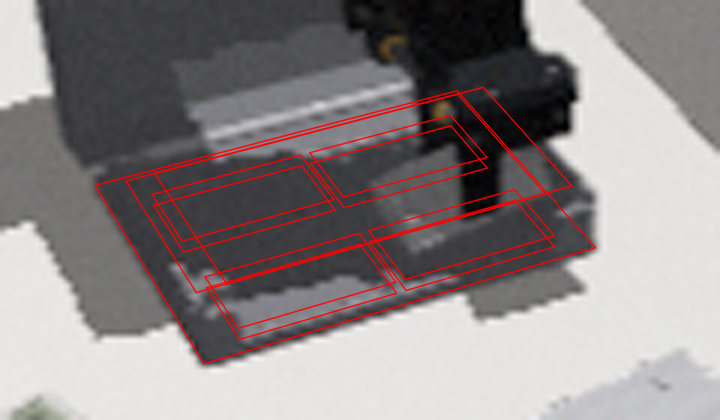

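Request:
{"op": "send_rows", "data": {
  "plan": "0 0 -4 0 40;0 0 -8 0 40;0 0 -10 0 40;0 0 -10 0 40;0 0 -6 0 40;0 0 -2 0 40;0 0 0 0 40"
}}

```text
t: 16.7
eef_pos: [588.2, 82.9, 89.2]
tcp_rot: [3.14, 0.018, -3.1]
ft_force: [0.3, 0.5, -1.7]
opening: 0.524
```

```bash
python3 -c "
from h import *
go(586.7,81,16.6,np.pi+.039)
p=held('h5.png',12.6,-0.6);save(p,'w7.png')
p=eyes.read_camera('scene'); overlay(p,'scene7.png',(215,130,335,220),6,[],False)
"
```

```text
at [588.2  82.9  89.2] yaw -3.1 d_tool [3.0, -2.0, 72.6] roll 0.002 F [ 0.3  0.5 -1.7] open 49.8 t 16.7 rp [3.14  0.018]
```

View pics/h5.png

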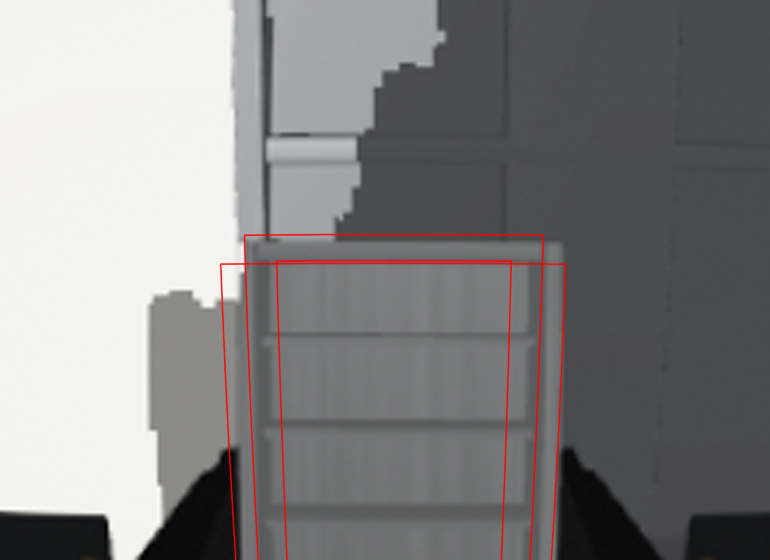

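View pics/scene7.png

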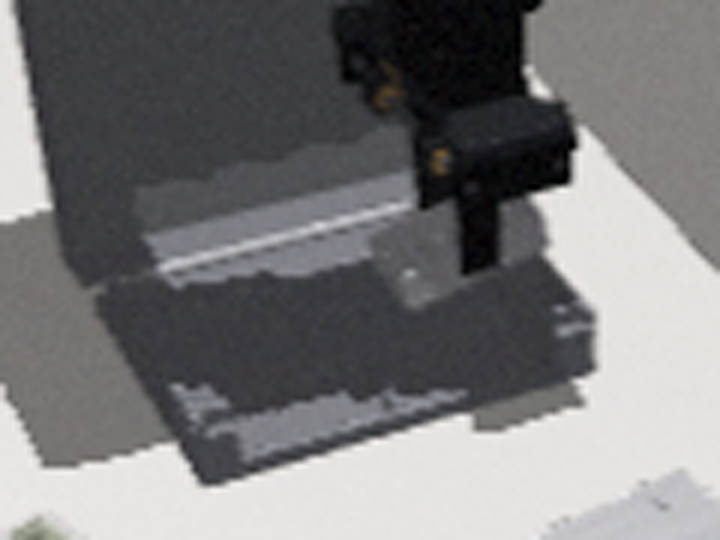

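```bash
python3 -c "
from h import *
import pickle; p=pickle.load(open('w1.pkl','rb'))
C=[(30+a/3.3-.35,60+b/3.3-.35) for a,b in [(383,195),(573,135),(665,545),(487,575)]]
fitrect(p,C,5)
for c in C: print(np.round(px(p,*c,5,True),0))
"
```

```text
c [ 561.5 -138.3] long 227.4 yaw 0.206 short 117.4 yaw 0.205
[ 463. -220.    5.]
[ 438. -103.    5.]
[661. -59.   5.]
[ 684. -171.    5.]
```

```bash
python3 -c "
from h import *
go(490,-25,60,np.pi+.039)"
```

```text
at [588.   83.   88.7] yaw -3.1 d_tool [102.9, -103.9, 26.7] roll 0.002 F [-0.3 -1.  -1. ] open 49.6 t 16.8 rp [3.14  0.018]
```

Request:
{"op": "send_rows", "data": {
  "plan": "5 -5 -5 0 40;15 -15 -5 0 40;20 -20 0 0 40;22 -22 0 0 40;18 -18 0 0 40;14 -14 5 0 40;8 -8 10 0 40;0 0 5 0 40"
}}

```text
t: 17.6
eef_pos: [483.9, -28.0, 76.7]
tcp_rot: [3.14, 0.016, -3.099]
ft_force: [0.5, 0.5, -1.0]
opening: 0.524
```

Request:
{"op": "send_rows", "data": {
  "plan": "0 0 2 0 40;0 0 8 0 40;0 0 10 0 40;0 0 10 0 40;0 0 6 0 40;0 0 2 0 40;0 0 0 0 40"
}}

```text
t: 18.3
eef_pos: [485.7, -26.5, 34.8]
tcp_rot: [3.14, 0.015, -3.098]
ft_force: [-0.1, 0.0, -0.5]
opening: 0.526
```

Request:
{"op": "send_rows", "data": {
  "plan": "0 0 3 0 40;0 0 4 0 40;0 0 4 0 40;0 0 3 0 40;0 0 0 0 40"
}}

```text
t: 18.8
eef_pos: [486.3, -26.5, 20.1]
tcp_rot: [3.14, 0.016, -3.098]
ft_force: [0.2, 0.2, -1.1]
opening: 0.522
```

```bash
python3 -c "
from h import *
go(490,-25,60,np.pi+.039)
p=held('h6.png',12.6,-0.6,box=(200,60,420,260))
p=eyes.read_camera('scene'); overlay(p,'scene8.png',(230,160,350,250),6,[],False)"
```

```text
at [486.3 -26.5  20.1] yaw -3.098 d_tool [-4.4, 1.4, -39.8] roll 0.005 F [ 0.2  0.2 -1.1] open 49.6 t 18.8 rp [3.14  0.016]
```

View pics/h6.png

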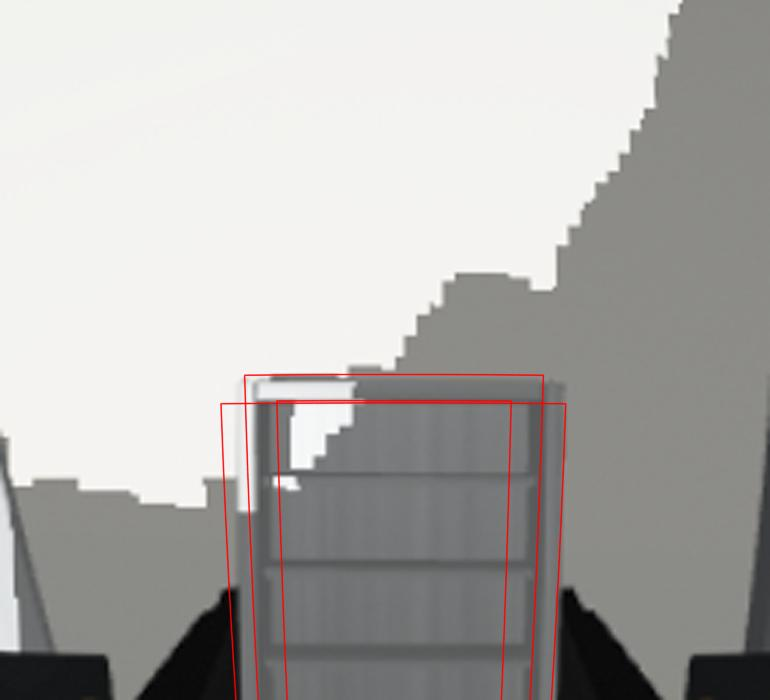

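View pics/scene8.png

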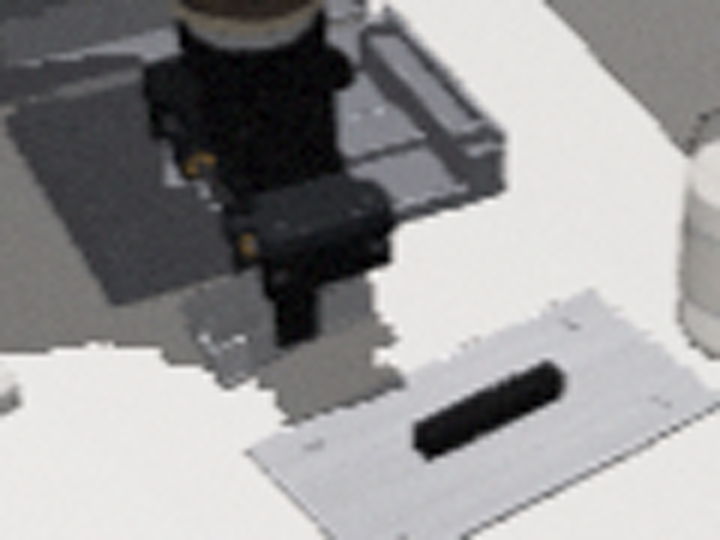

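Request:
{"op": "send_rows", "data": {
  "plan": "0 0 2 0 40;0 0 2 0 40;0 0 2 0 40;0 0 1 0 40"
}}

```text
t: 19.3
eef_pos: [489.1, -26.5, 15.3]
tcp_rot: [3.141, 0.023, -3.099]
ft_force: [-0.6, 1.4, 5.9]
opening: 0.525
```

Request:
{"op": "send_rows", "data": {
  "plan": "0 0 0 0 65;0 0 0 0 65;0 0 0 0 70;0 0 -1 0 75;0 0 0 0 75"
}}

```text
t: 19.8
eef_pos: [489.3, -26.6, 16.6]
tcp_rot: [3.141, 0.024, -3.099]
ft_force: [0.9, -0.2, 0.1]
opening: 0.78
```

```bash
python3 -c "
from h import *
go(490,-25,12,np.pi+.039)
e=env.state()['eef_pos']
p=held('h6.png',e[2],0,box=(200,60,420,260))
"
```

```text
at [489.3 -26.6  16.6] yaw -3.099 d_tool [-0.6, 1.6, 4.7] roll 0.004 F [ 0.9 -0.2  0.1] open 74.1 t 19.8 rp [3.141 0.024]
```

View pics/h6.png

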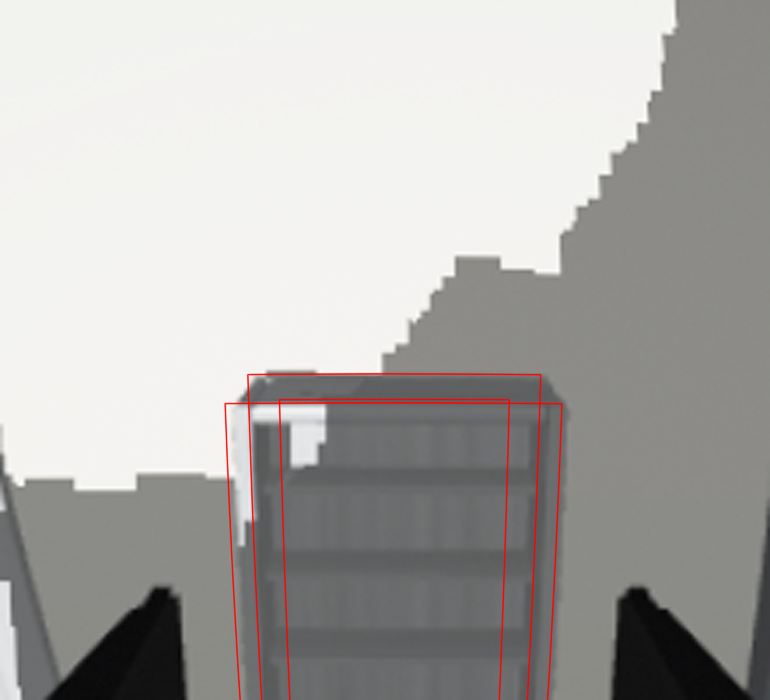

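Request:
{"op": "send_rows", "data": {
  "plan": "0 0.5 2 0 75;0 0 1 0 70;0 0 0 0 45;0 0 0 0 40;0 0 0 0 40;0 0 0 0 40;0 0 0 0 40"
}}

```text
t: 20.55
eef_pos: [489.3, -26.1, 13.2]
tcp_rot: [3.141, 0.024, -3.099]
ft_force: [-0.1, -0.9, -0.6]
opening: 0.523
```

```bash
python3 -c "
from h import *
go(490,-25,12,np.pi+.039)
e=env.state()['eef_pos']
p=held('h7.png',e[2],0,box=(200,60,420,260))
"
```

```text
at [489.3 -26.1  13.2] yaw -3.099 d_tool [-0.7, 1.0, 1.2] roll 0.004 F [-0.1 -0.9 -0.6] open 49.8 t 20.55 rp [3.141 0.024]
```

View pics/h7.png

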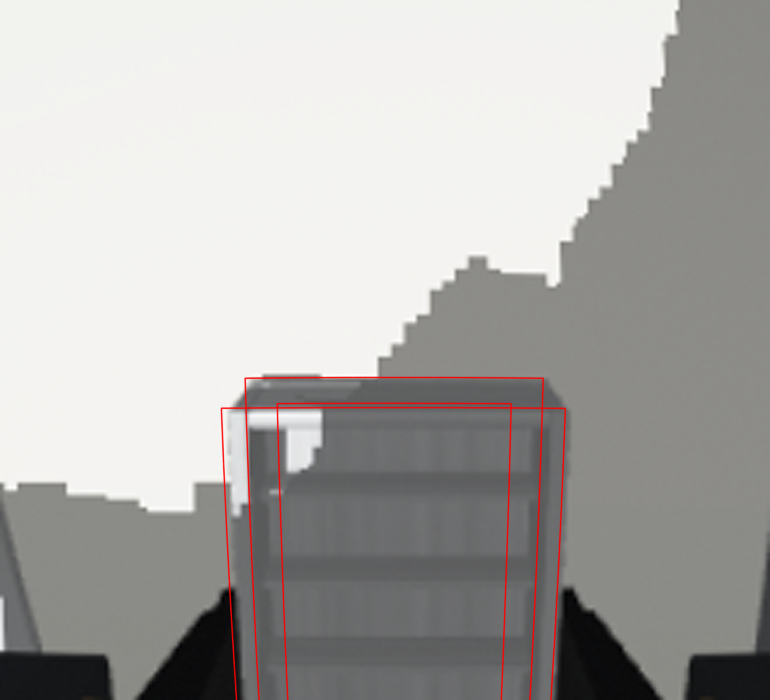

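Request:
{"op": "send_rows", "data": {
  "plan": "0 0 -5 0 40;0 0 -10 0 40;0 0 -15 0 40;0 0 -15 0 40;0 0 -8 0 40;0 0 -4 0 40;0 0 0 0 40"
}}

```text
t: 21.3
eef_pos: [487.5, -26.1, 74.9]
tcp_rot: [3.141, 0.024, -3.099]
ft_force: [0.2, 0.4, -1.6]
opening: 0.523
```

Request:
{"op": "send_rows", "data": {
  "plan": "0 8 0 0 40;0 16 0 0 40;0 22 0 0 40;0 22 0 0 40;0 16 0 0 40;0 8 0 0 40;0 3 0 0 40;0 0 0 0 40"
}}

```text
t: 22.1
eef_pos: [481.3, 74.3, 71.5]
tcp_rot: [3.141, 0.018, -3.1]
ft_force: [0.4, 0.1, -1.5]
opening: 0.523
```

```bash
python3 -c "
from h import *
go(484,77,17.2,np.pi+.039)
p=held('h8.png',13.2,0,box=(200,60,420,260))
overlay(p,'h8c.png',(200,20,440,240),3.,[(Tm(532.8,126.5,0,.039),CASEL,(0,0,255))],True)
"
```

```text
at [481.3  74.3  71.5] yaw -3.1 d_tool [-1.8, 2.5, 54.3] roll 0.003 F [ 0.4  0.1 -1.5] open 49.7 t 22.1 rp [3.141 0.018]
```

View pics/h8c.png

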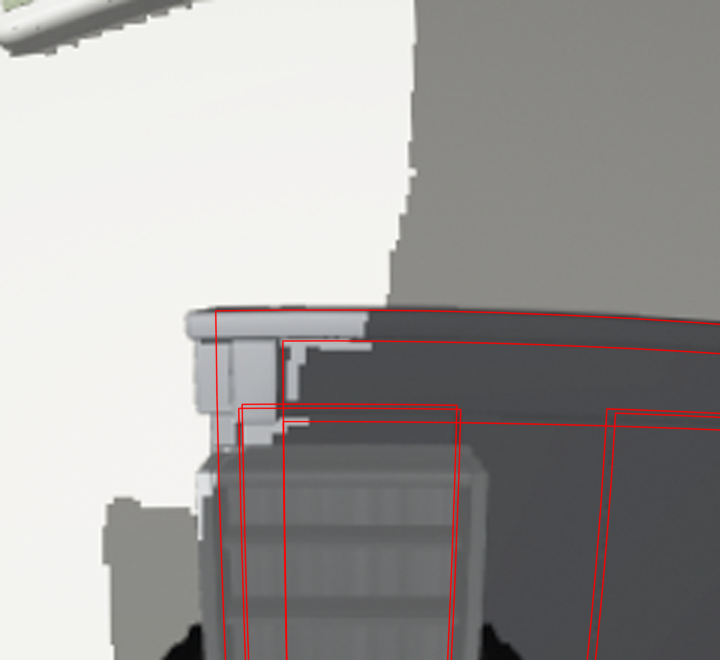

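View pics/h8.png

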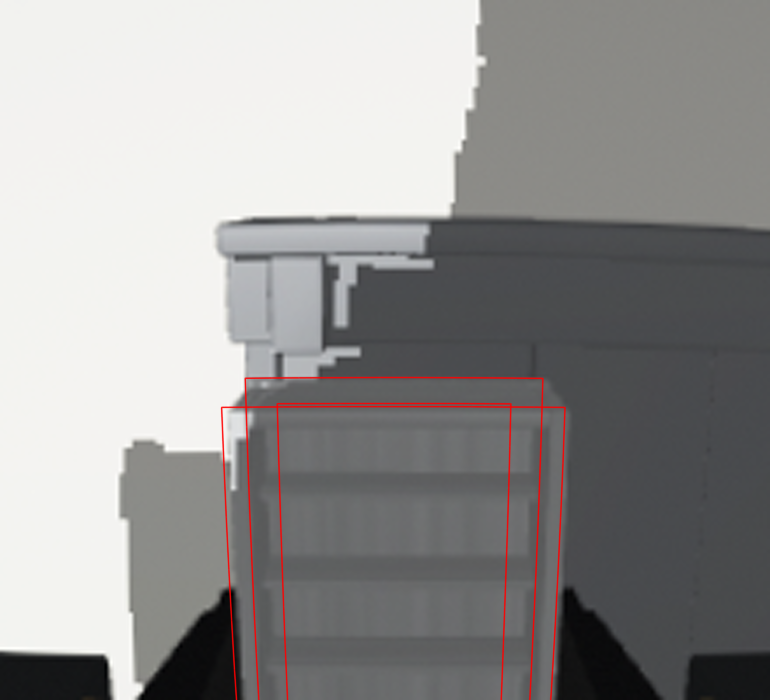

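Request:
{"op": "send_rows", "data": {
  "plan": "-0.5 1.5 3 0 40;0 1 6 0 40;0 0 8 0 40;0 0 6 0 40;0 0 3 0 40;0 0 0 0 40"
}}

```text
t: 22.75
eef_pos: [482.3, 74.9, 42.5]
tcp_rot: [3.141, 0.017, -3.103]
ft_force: [0.1, -0.2, -1.5]
opening: 0.521
```

```bash
python3 -c "
from h import *
go(482,77,17.2,np.pi+.039)
p=held('h9.png',13.2,0,box=(200,20,420,260),sc=3)
overlay(p,'h9c.png',(200,20,440,240),3.,[(Tm(531.5,126.5,0,.039),CASEL,(0,0,255))],True)
"
```

```text
at [482.3  74.9  42.5] yaw -3.103 d_tool [0.6, 2.1, 25.3] roll -0.0 F [ 0.1 -0.2 -1.5] open 49.6 t 22.75 rp [3.141 0.017]
```

View pics/h9c.png

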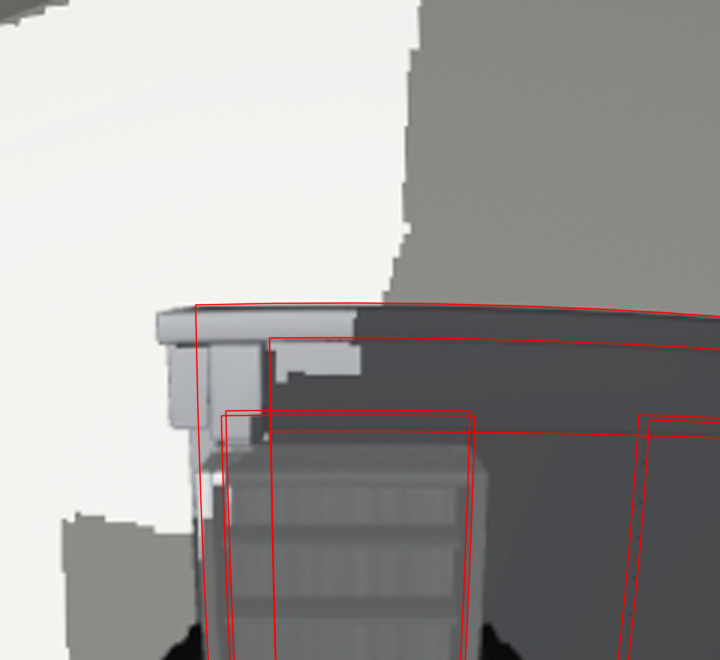

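Request:
{"op": "send_rows", "data": {
  "plan": "0 2 2 0 40;0 0 5 0 40;0 0 6 0 40;0 0 4 0 40;0 0 0 0 40"
}}

```text
t: 23.3
eef_pos: [482.9, 77.2, 24.7]
tcp_rot: [3.141, 0.018, -3.103]
ft_force: [0.5, -0.0, -0.9]
opening: 0.523
```

```bash
python3 -c "
from h import *
go(482,77,17.2,np.pi+.039)
p=held('h9.png',13.2,0,box=(200,20,420,260),sc=3)
"
```

```text
at [482.9  77.2  24.7] yaw -3.103 d_tool [1.0, -0.2, 7.5] roll -0.0 F [ 0.5 -0.  -0.9] open 49.7 t 23.3 rp [3.141 0.018]
```

View pics/h9.png

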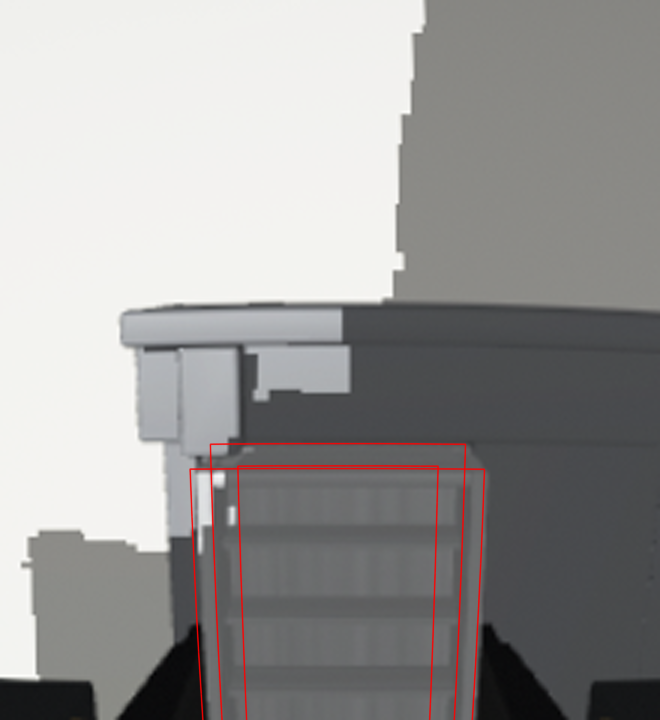

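Request:
{"op": "send_rows", "data": {
  "plan": "0.8 0 2 0 40;0 0 2 0 40;0 0 0 0 40"
}}

```text
t: 23.65
eef_pos: [482.2, 77.2, 20.7]
tcp_rot: [3.141, 0.018, -3.103]
ft_force: [-0.0, -0.2, -1.4]
opening: 0.524
```

Request:
{"op": "send_rows", "data": {
  "plan": "0 0 2 0 40;0 0 1.5 0 40;0 0 0 0 40"
}}

```text
t: 23.95
eef_pos: [482.4, 77.2, 17.2]
tcp_rot: [3.141, 0.019, -3.103]
ft_force: [-0.7, 0.3, 1.5]
opening: 0.522
```

Request:
{"op": "send_rows", "data": {
  "plan": "0 0 0 0 60;0 0 0 0 70;0 0 0 0 70;0 0 -3 0 70;0 0 -8 0 70;0 0 -15 0 70;0 0 -20 0 75;0 0 -20 0 80"
}}

```text
t: 24.75
eef_pos: [480.3, 77.0, 85.2]
tcp_rot: [3.141, 0.015, -3.103]
ft_force: [0.4, -0.3, 0.5]
opening: 0.815
```

Request:
{"op": "send_rows", "data": {
  "plan": "0 0 -20 0 95;0 0 -20 0 95;0 0 -10 0 95;0 0 -5 0 95;0 0 0 0 95"
}}

```text
t: 25.25
eef_pos: [479.7, 76.9, 146.7]
tcp_rot: [3.141, 0.021, -3.103]
ft_force: [-0.8, 0.3, -0.1]
opening: 0.999
```

```bash
python3 -c "
from h import *
go(482,77,17.2,np.pi+.039)
p=eyes.read_camera('wrist')
overlay(p,'a1.png',(200,20,440,260),3.,[(Tm(531.5,126.5,0,.039),CASEL,(0,0,255)),(Tm(482,77,4,.039),TRAYL,(0,255,0))],True)
"
```

```text
at [479.7  76.9 146.7] yaw -3.103 d_tool [0.3, -0.1, 129.6] roll -0.0 F [-0.8  0.3 -0.1] open 95.0 t 25.25 rp [3.141 0.021]
```

View pics/a1.png

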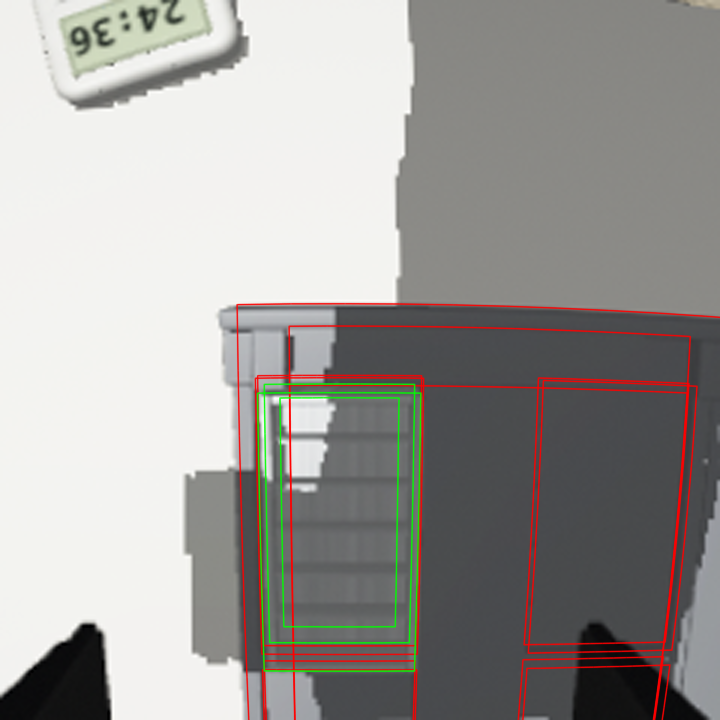

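Request:
{"op": "send_rows", "data": {
  "plan": "0 -10 0 0 95;0 -25 0 0 95;-5 -40 0 0 95;-10 -45 0 0 95;-10 -45 0 0 95;-15 -45 0 0 95;-15 -45 0 0 95;-15 -40 0 0 95"
}}

```text
t: 26.1
eef_pos: [559.2, -225.6, 139.8]
tcp_rot: [3.137, 0.009, -3.096]
ft_force: [0.9, -0.0, -0.6]
opening: 0.997
```

Request:
{"op": "send_rows", "data": {
  "plan": "-15 -40 0 0 95;-15 -35 0 0 95;-10 -25 0 0 95;-5 -10 0 0 95;0 -4 0 0 95;0 0 0 0 95;0 0 0 0 95"
}}

```text
t: 26.8
eef_pos: [605.9, -351.4, 129.4]
tcp_rot: [3.13, -0.001, -3.103]
ft_force: [0.2, 0.6, 0.6]
opening: 1.003
```

```bash
python3 -c "
from h import *
go(586,-352,120,np.pi+.045)
p=eyes.read_camera('wrist')
overlay(p,'a2.png',(180,20,440,260),3.,[(Tm(586,-352,0,.045),TRAYL,(0,0,255)),(Tm(425.5,-340.5,0,-.02),TRAYL,(0,0,255))],True)
"
```

```text
at [ 605.9 -351.4  129.4] yaw -3.103 d_tool [19.9, 0.1, 9.4] roll -0.006 F [0.2 0.6 0.6] open 95.4 t 26.8 rp [ 3.13e+00 -1.00e-03]
```

View pics/a2.png

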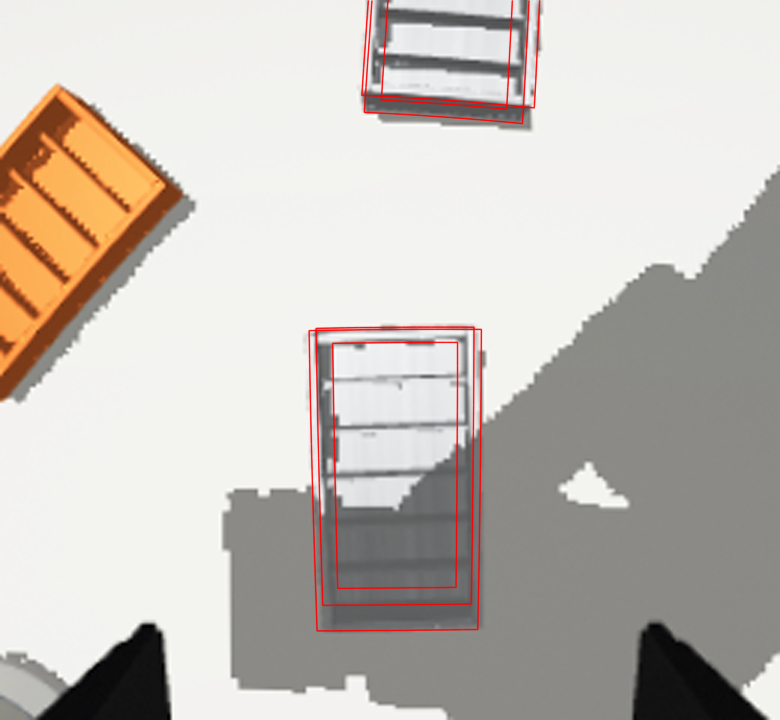

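Request:
{"op": "send_rows", "data": {
  "plan": "4 0 5 -0.006 95;6 0 10 0 95;6 0 15 0 95;4 0 18 0 95;1 0 15 0 95;0 0 8 0 95;0 0 3 0 95;0 0 0 0 95"
}}

```text
t: 27.65
eef_pos: [581.3, -347.5, 51.4]
tcp_rot: [3.13, -0.001, -3.092]
ft_force: [-0.2, -1.3, 0.1]
opening: 1.002
```

```bash
python3 -c "
from h import *
go(586,-352,13,np.pi+.045)
p=eyes.read_camera('wrist')
overlay(p,'a3.png',(180,20,440,260),3.,[(Tm(586,-352,0,.045),TRAYL,(0,0,255))],True)
"
```

```text
at [ 581.3 -347.5   51.4] yaw -3.092 d_tool [-4.5, -5.2, 38.4] roll 0.005 F [-0.2 -1.3  0.1] open 95.3 t 27.65 rp [ 3.13e+00 -1.00e-03]
```

View pics/a3.png

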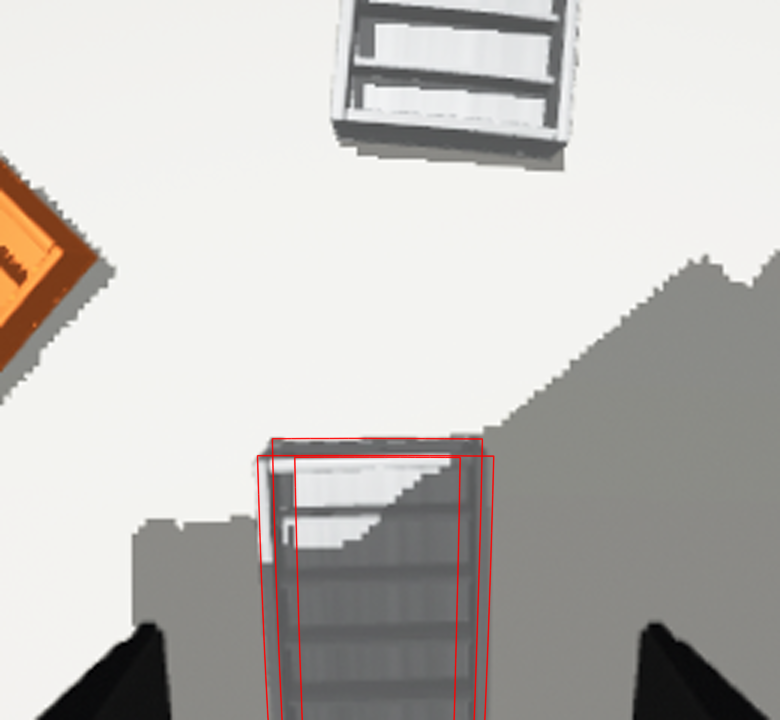

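Request:
{"op": "send_rows", "data": {
  "plan": "-2 -2 2 0 95;-2 -2 5 -0.01 95;-0.5 -1 8 0 95;0 0 8 0 95;0 0 7 0 95;0 0 5 0 95;0 0 2 0 95;0 0 0 0 95"
}}

```text
t: 28.5
eef_pos: [587.3, -352.6, 12.5]
tcp_rot: [3.132, 0.001, -3.081]
ft_force: [0.0, -0.7, -0.6]
opening: 0.997
```

```bash
python3 -c "
from h import *
go(586,-352.3,13,np.pi+.055)
"
```

```text
at [ 587.3 -352.6   12.5] yaw -3.081 d_tool [1.2, 0.4, -0.5] roll 0.006 F [ 0.  -0.7 -0.6] open 94.8 t 28.5 rp [3.132e+00 1.000e-03]
```

Request:
{"op": "send_rows", "data": {
  "plan": "1 0 -0.5 0 75;0 0 0 0 50;0 0 0 0 40;0 0 0 0 40;0 0 0 0 40;0 0 0 0 40;0 0 0 0 40;0 0 0 0 40"
}}

```text
t: 29.3
eef_pos: [586.6, -353.0, 14.2]
tcp_rot: [3.133, 0.002, -3.081]
ft_force: [-0.5, -0.3, -0.0]
opening: 0.521
```

```bash
python3 -c "
from h import *
go(586,-352.3,13,np.pi+.055)
e=env.state()['eef_pos']
p=held('a4.png',e[2],0,box=(200,60,420,260))
"
```

```text
at [ 586.6 -353.    14.2] yaw -3.081 d_tool [0.5, 0.7, 1.2] roll 0.006 F [-0.5 -0.3 -0. ] open 49.5 t 29.3 rp [3.133e+00 2.000e-03]
```

View pics/a4.png

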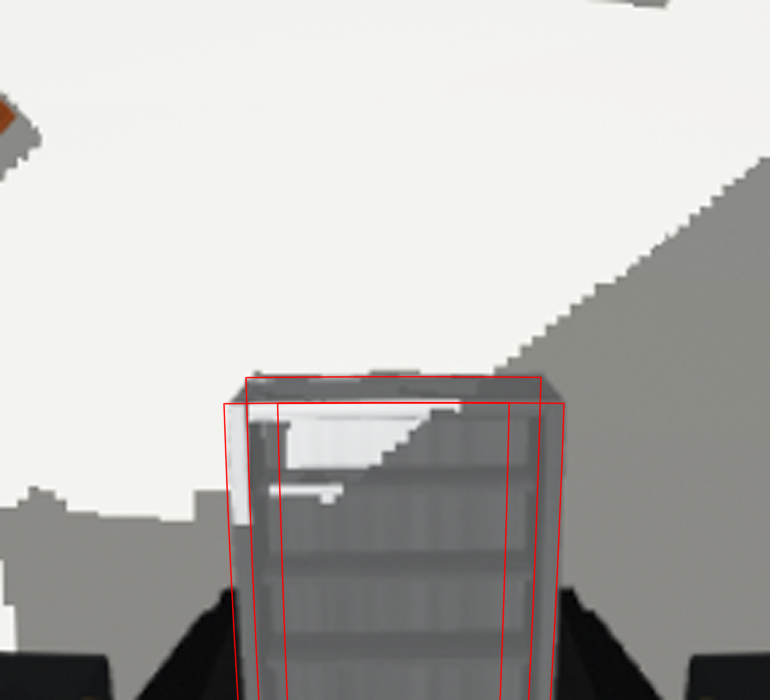

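Request:
{"op": "send_rows", "data": {
  "plan": "0 0 -5 0.01 40;0 0 -12 0.011 40;0 5 -20 0 40;0 15 -25 0 40;0 30 -20 0 40;0 40 -10 0 40;0 45 0 0 40;0 45 0 0 40"
}}

```text
t: 30.15
eef_pos: [580.2, -174.2, 116.8]
tcp_rot: [3.135, 0.006, -3.115]
ft_force: [0.5, 1.2, -1.1]
opening: 0.522
```

Request:
{"op": "send_rows", "data": {
  "plan": "0 45 0 0 40;0 45 0 0 40;0 45 0 0 40;0 40 0 0 40;0 30 0 0 40;0 15 0 0 40;0 5 0 0 40;0 0 0 0 40"
}}

```text
t: 30.95
eef_pos: [573.6, 64.6, 127.3]
tcp_rot: [3.136, 0.016, -3.114]
ft_force: [0.8, -0.9, -0.7]
opening: 0.522
```

```bash
python3 -c "
from h import *
go(584.8,81,80,np.pi+.039)
"
```

```text
at [573.6  64.6 127.3] yaw -3.114 d_tool [-10.9, 15.8, 47.5] roll -0.011 F [ 0.8 -0.9 -0.7] open 49.7 t 30.95 rp [3.136 0.016]
```

Request:
{"op": "send_rows", "data": {
  "plan": "-2 3 5 -0.011 40;-3 5 10 0 40;-3 4 12 0 40;-2 2 10 0 40;-1 1 5 0 40;0 0 2 0 40;0 0 0 0 40"
}}

```text
t: 31.65
eef_pos: [585.9, 78.0, 78.5]
tcp_rot: [3.136, 0.014, -3.107]
ft_force: [0.6, -1.0, -1.8]
opening: 0.522
```

```bash
python3 -c "
from h import *
go(584.8,81,18,np.pi+.039)
p=held('a5.png',14.2,0,box=(200,60,420,260))
overlay(p,'a5c.png',(200,20,440,240),3.,[(Tm(531.5,126.5,0,.039),CASEL,(0,0,255))],True)
"
```

```text
at [585.9  78.   78.5] yaw -3.107 d_tool [1.8, 2.7, 60.5] roll -0.004 F [ 0.6 -1.  -1.8] open 49.6 t 31.65 rp [3.136 0.014]
```

View pics/a5c.png

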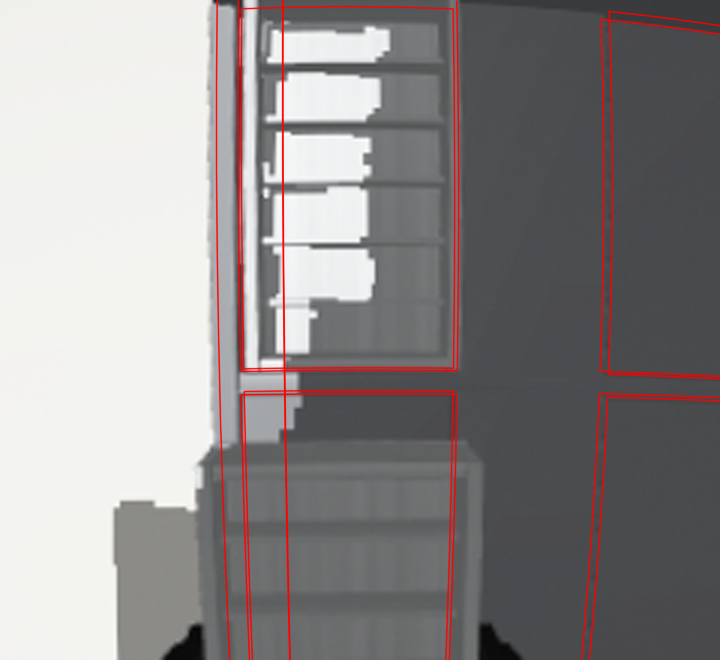

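View pics/a5.png

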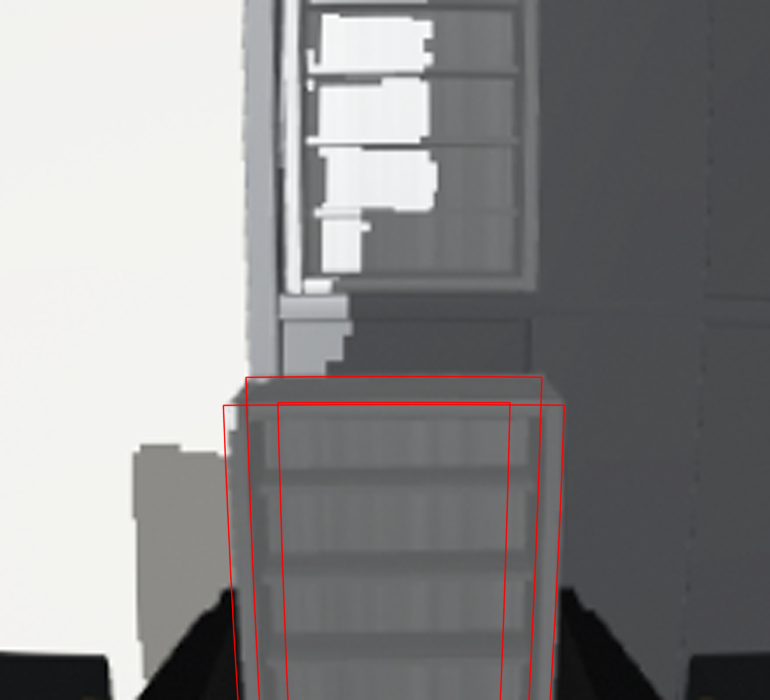

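Request:
{"op": "send_rows", "data": {
  "plan": "1.5 1.5 4 -0.004 40;1 1 8 0 40;0.3 0.3 8 0 40;0 0 6 0 40;0 0 2 0 40;0 0 0 0 40"
}}

```text
t: 32.3
eef_pos: [583.3, 81.0, 48.9]
tcp_rot: [3.137, 0.015, -3.102]
ft_force: [-0.7, 0.0, -1.1]
opening: 0.522
```

```bash
python3 -c "
from h import *
go(584.3,81,18,np.pi+.039)
p=held('a6.png',14.2,0,box=(200,60,420,260))
"
```

```text
at [583.3  81.   48.9] yaw -3.102 d_tool [-0.5, -0.2, 30.9] roll 0.0 F [-0.7  0.  -1.1] open 49.7 t 32.3 rp [3.137 0.015]
```

View pics/a6.png

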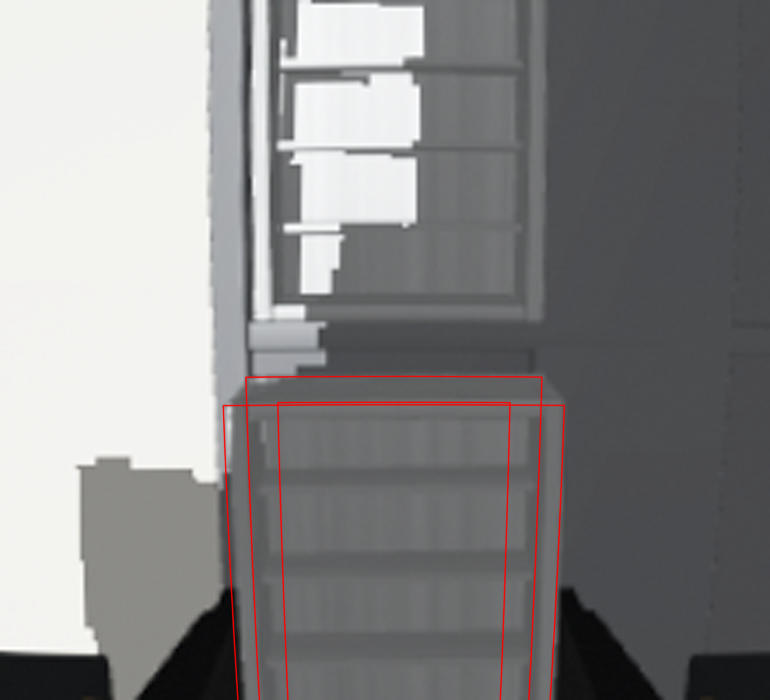

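Level in hand, aligned. Descend below the 35 mm shoulder.

Request:
{"op": "send_rows", "data": {
  "plan": "0 0 3 0 40;0 0 5 0 40;0 0 6 0 40;0 0 4 0 40;0 0 1 0 40;0 0 0 0 40"
}}

```text
t: 32.95
eef_pos: [583.9, 81.0, 28.7]
tcp_rot: [3.137, 0.016, -3.102]
ft_force: [-0.1, 0.1, -1.3]
opening: 0.525
```

```bash
python3 -c "
from h import *
go(584.3,81,18,np.pi+.039)
p=held('a7.png',14.2,0,box=(200,60,420,260))
"
```

```text
at [583.9  81.   28.7] yaw -3.102 d_tool [-0.2, -0.1, 10.7] roll 0.0 F [-0.1  0.1 -1.3] open 50.0 t 32.95 rp [3.137 0.016]
```

View pics/a7.png

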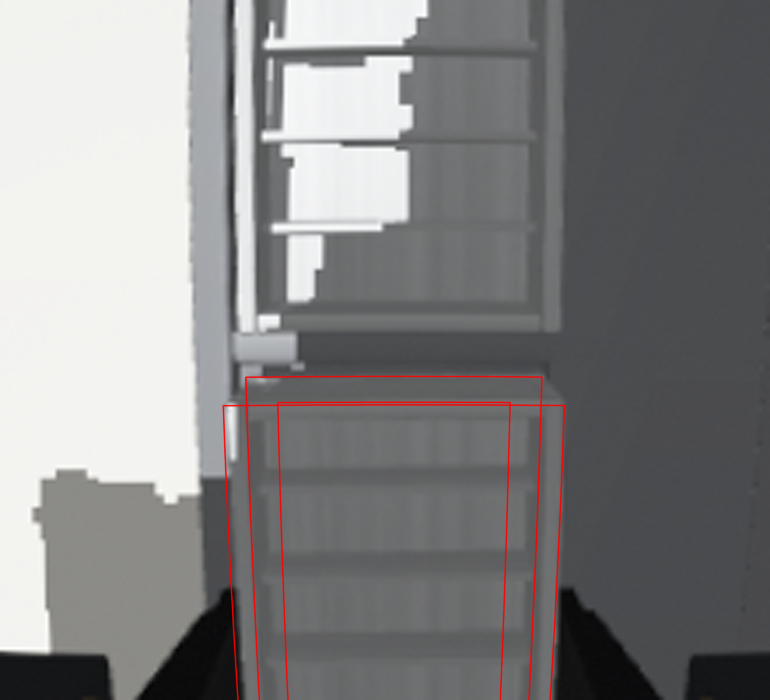

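Request:
{"op": "send_rows", "data": {
  "plan": "0 0 2 0 40;0 0 3 0 40;0 0 3 0 40;0 0 1 0 40;0 0 0 0 40"
}}

```text
t: 33.5
eef_pos: [584.3, 81.1, 19.3]
tcp_rot: [3.137, 0.017, -3.102]
ft_force: [0.6, 0.4, -0.5]
opening: 0.524
```

Request:
{"op": "send_rows", "data": {
  "plan": "0 0 1 0 40;0 0 0.5 0 40;0 0 0 0 40"
}}

```text
t: 33.8
eef_pos: [584.5, 81.0, 18.4]
tcp_rot: [3.137, 0.017, -3.102]
ft_force: [-0.4, -0.8, 1.4]
opening: 0.525
```

Request:
{"op": "send_rows", "data": {
  "plan": "0 0 0 0 60;0 0 0 0 70;0 0 0 0 70;0 0 -3 0 70;0 0 -8 0 70;0 0 -15 0 75;0 0 -20 0 85;0 0 -20 0 95"
}}

```text
t: 34.6
eef_pos: [582.4, 80.7, 85.7]
tcp_rot: [3.137, 0.014, -3.102]
ft_force: [0.3, -0.2, -0.7]
opening: 0.901
```

Request:
{"op": "send_rows", "data": {
  "plan": "10 0 -20 0 95;20 0 -20 0 95;20 0 -10 0 95;10 0 -5 0 95;0 0 0 0 95"
}}

```text
t: 35.1
eef_pos: [521.0, 78.0, 147.1]
tcp_rot: [3.137, 0.021, -3.103]
ft_force: [0.1, -0.1, 0.2]
opening: 1.001
```

```bash
python3 -c "
from h import *
go(584.3,81,18,np.pi+.039)
p=eyes.read_camera('wrist')
C=Tm(531.5,126.5,0,.039)
overlay(p,'a8.png',(200,20,440,260),3.,[(C,CASEL,(0,0,255)),(C@Tm(51.5,-47.5,4,0),TRAYL,(0,255,0)),(C@Tm(-51.5,-47.5,4,0),TRAYL,(0,255,0))],True)
"
```

```text
at [521.   78.  147.1] yaw -3.103 d_tool [-60.7, -0.1, 130.4] roll 0.0 F [ 0.1 -0.1  0.2] open 95.2 t 35.1 rp [3.137 0.021]
```

View pics/a8.png

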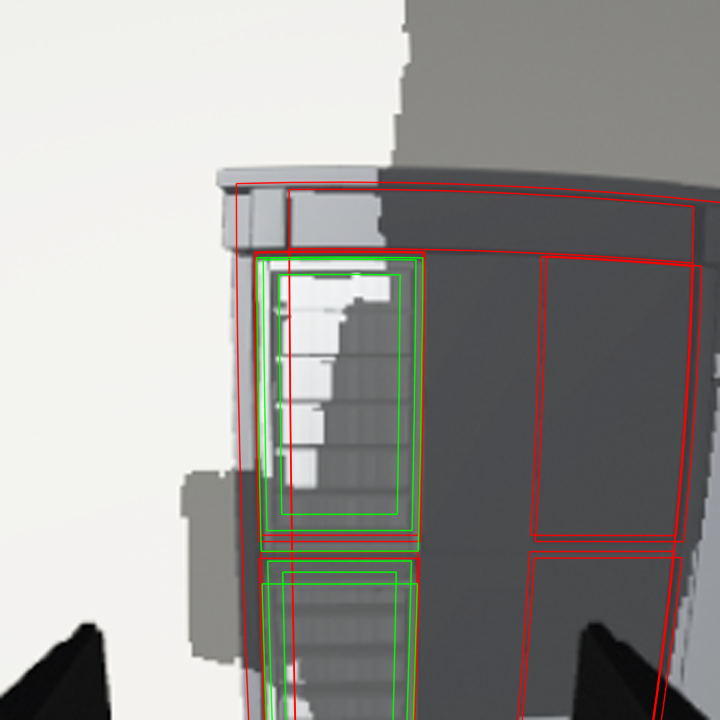

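Request:
{"op": "send_rows", "data": {
  "plan": "0 -10 0 0 95;0 -25 0 0 95;5 -40 0 0 95;10 -45 0 0 95;10 -45 0 0 95;10 -45 0 0 95;10 -45 0 0 95;10 -45 0 0 95"
}}

```text
t: 35.95
eef_pos: [482.0, -235.8, 138.9]
tcp_rot: [3.135, 0.018, -3.094]
ft_force: [-0.1, 0.3, -0.1]
opening: 1.003
```

Request:
{"op": "send_rows", "data": {
  "plan": "10 -40 0 0 95;8 -30 0 0 95;5 -15 0 0 95;0 -8 0 0 95;0 0 0 0 95;0 0 0 0 95"
}}

```text
t: 36.55
eef_pos: [460.3, -343.6, 132.8]
tcp_rot: [3.133, 0.015, -3.103]
ft_force: [0.3, -0.0, -0.3]
opening: 0.995
```

```bash
python3 -c "
from h import *
go(425.5,-340.5,80,np.pi-.02)
p=eyes.read_camera('wrist');save(p,'w8.png')
overlay(p,'a9.png',(180,20,440,260),3.,[(Tm(425.5,-340.5,0,-.02),TRAYL,(0,0,255))],True)
"
```

```text
at [ 460.3 -343.6  132.8] yaw -3.103 d_tool [35.5, 3.9, 52.3] roll 0.059 F [ 0.3 -0.  -0.3] open 94.7 t 36.55 rp [3.133 0.015]
```

View pics/a9.png

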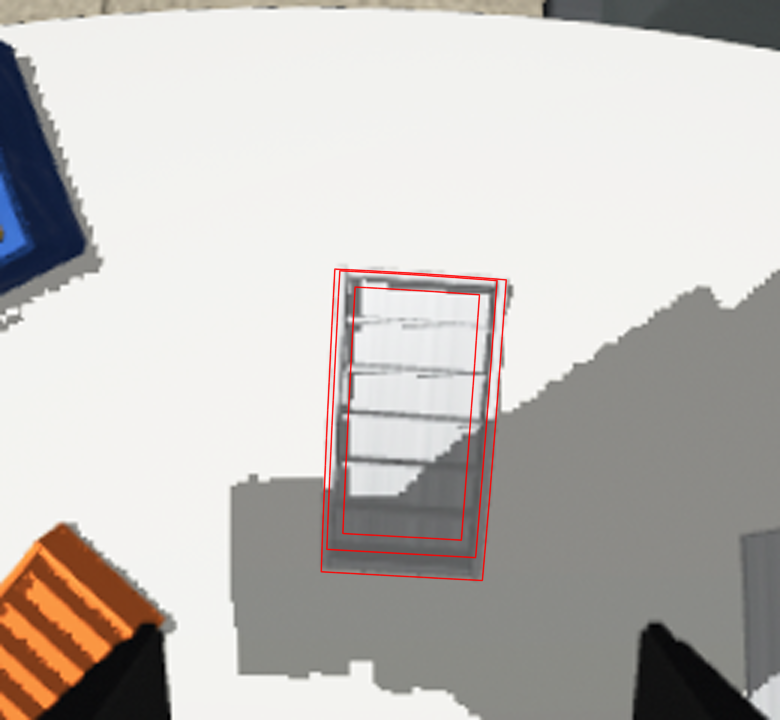

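Request:
{"op": "send_rows", "data": {
  "plan": "5 1 5 0.02 95;10 1 10 0.02 95;10 1 15 0.019 95;7 1 20 0 95;3 0 15 0 95;0 0 8 0 95;0 0 3 0 95;0 0 0 0 95"
}}

```text
t: 37.4
eef_pos: [426.4, -332.3, 53.8]
tcp_rot: [3.132, 0.015, 3.122]
ft_force: [0.4, 0.3, 0.6]
opening: 1.001
```

```bash
python3 -c "
from h import *
go(425.5,-340.3,13,np.pi-.02)
p=eyes.read_camera('wrist')
overlay(p,'a10.png',(180,60,440,290),3.,[(Tm(425.5,-340.3,0,-.02),TRAYL,(0,0,255))],True)
"
```

```text
at [ 426.4 -332.3   53.8] yaw 3.122 d_tool [1.4, -8.4, 40.8] roll 0.001 F [0.4 0.3 0.6] open 95.2 t 37.4 rp [3.132 0.015]
```

View pics/a10.png

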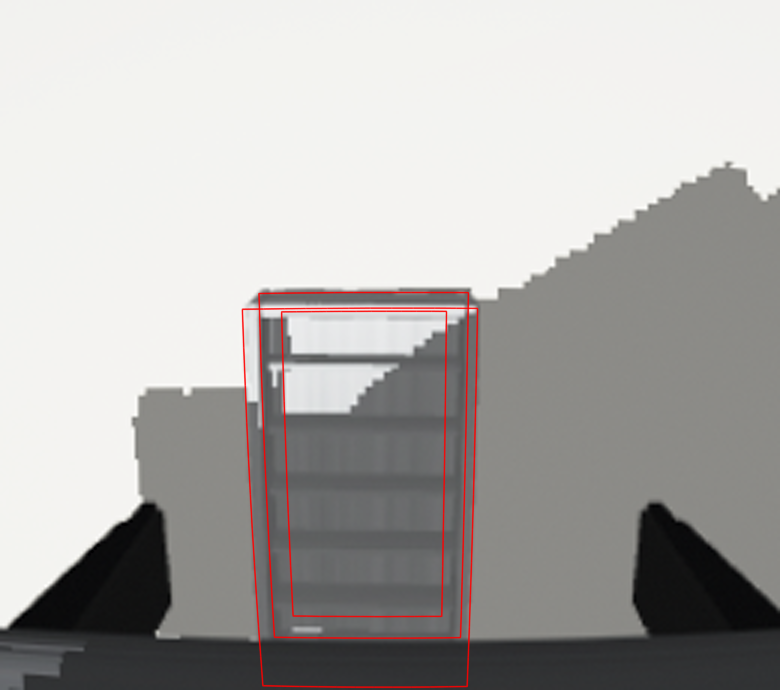

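Request:
{"op": "send_rows", "data": {
  "plan": "1 -2 2 0 95;0 -3 6 0 95;0 -2 8 0 95;0 -1 8 0 95;0 0 7 0 95;0 0 6 0 95;0 0 2 0 95;0 0 0 0 95"
}}

```text
t: 38.25
eef_pos: [426.7, -341.3, 12.5]
tcp_rot: [3.134, 0.017, 3.122]
ft_force: [0.2, 0.6, -0.2]
opening: 0.999
```

```bash
python3 -c "
from h import *
go(425.3,-340.1,13,np.pi-.02)
"
```

```text
at [ 426.7 -341.3   12.5] yaw 3.122 d_tool [1.4, 1.2, -0.6] roll 0.001 F [ 0.2  0.6 -0.2] open 95.0 t 38.25 rp [3.134 0.017]
```

Request:
{"op": "send_rows", "data": {
  "plan": "1.2 1 -0.5 0 75;0 0 0 0 50;0 0 0 0 40;0 0 0 0 40;0 0 0 0 40;0 0 0 0 40;0 0 0 0 40;0 0 0 0 40"
}}

```text
t: 39.05
eef_pos: [425.7, -340.4, 13.9]
tcp_rot: [3.135, 0.018, 3.122]
ft_force: [-1.1, -0.4, -1.0]
opening: 0.523
```

```bash
python3 -c "
from h import *
go(425.3,-340.1,13,np.pi-.02)
e=env.state()['eef_pos']
p=held('a11.png',e[2],0,box=(200,60,420,260))
"
```

```text
at [ 425.7 -340.4   13.9] yaw 3.122 d_tool [0.4, 0.3, 0.9] roll 0.001 F [-1.1 -0.4 -1. ] open 49.7 t 39.05 rp [3.135 0.018]
```

View pics/a11.png

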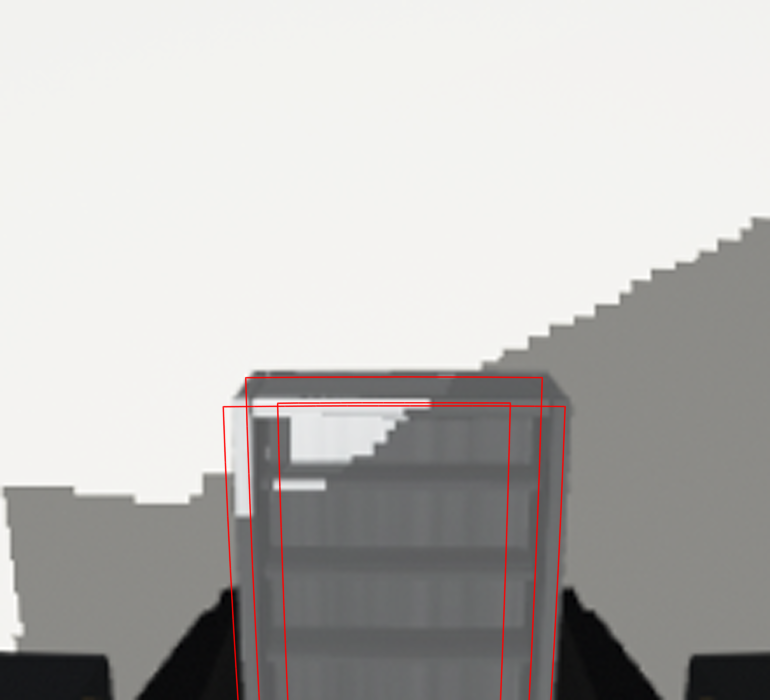

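Request:
{"op": "send_rows", "data": {
  "plan": "0 0 -5 -0.02 40;0 0 -12 -0.02 40;0 5 -20 -0.019 40;-5 15 -25 0 40;-10 30 -20 0 40;-10 40 -10 0 40;-10 45 -5 0 40;-10 45 0 0 40"
}}

```text
t: 39.9
eef_pos: [461.4, -158.5, 121.8]
tcp_rot: [3.138, 0.023, -3.099]
ft_force: [0.6, 0.0, -1.8]
opening: 0.521
```

Request:
{"op": "send_rows", "data": {
  "plan": "-5 45 0 0 40;0 45 0 0 40;0 45 0 0 40;0 45 0 0 40;0 30 0 0 40;0 15 0 0 40;0 5 0 0 40;0 0 0 0 40"
}}

```text
t: 40.7
eef_pos: [454.8, 84.9, 130.3]
tcp_rot: [3.14, 0.032, -3.084]
ft_force: [0.9, 0.4, -1.2]
opening: 0.525
```

```bash
python3 -c "
from h import *
go(479.3,172,80,np.pi+.039)
"
```

```text
at [454.8  84.9 130.3] yaw -3.084 d_tool [-27.9, 85.5, 51.3] roll 0.018 F [ 0.9  0.4 -1.2] open 49.9 t 40.7 rp [3.14  0.032]
```

Request:
{"op": "send_rows", "data": {
  "plan": "-4 10 0 0.009 40;-6 20 0 0.009 40;-7 25 5 0 40;-6 18 8 0 40;-3 8 8 0 40;-1 3 5 0 40;0 0 2 0 40;0 0 0 0 40"
}}

```text
t: 41.5
eef_pos: [481.6, 165.1, 103.9]
tcp_rot: [3.141, 0.033, -3.108]
ft_force: [0.1, 0.0, -1.3]
opening: 0.523
```

```bash
python3 -c "
from h import *
go(479.3,172,18,np.pi+.039)
p=held('a12.png',13.9,-.9,box=(200,60,420,260))
C=Tm(531.5,126.5,0,.039);save(p,'w9.png')
overlay(p,'a12c.png',(200,20,460,240),3.,[(C,CASEL,(0,0,255))],True)
"
```

```text
at [481.6 165.1 103.9] yaw -3.108 d_tool [4.9, 6.9, 85.8] roll -0.006 F [ 0.1  0.  -1.3] open 49.8 t 41.5 rp [3.141 0.033]
```

View pics/a12c.png

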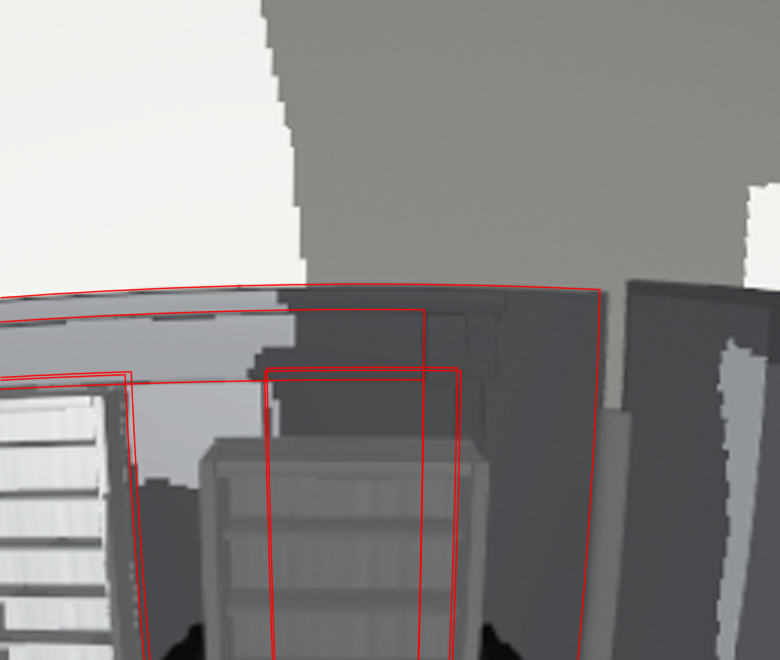

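View pics/a12.png

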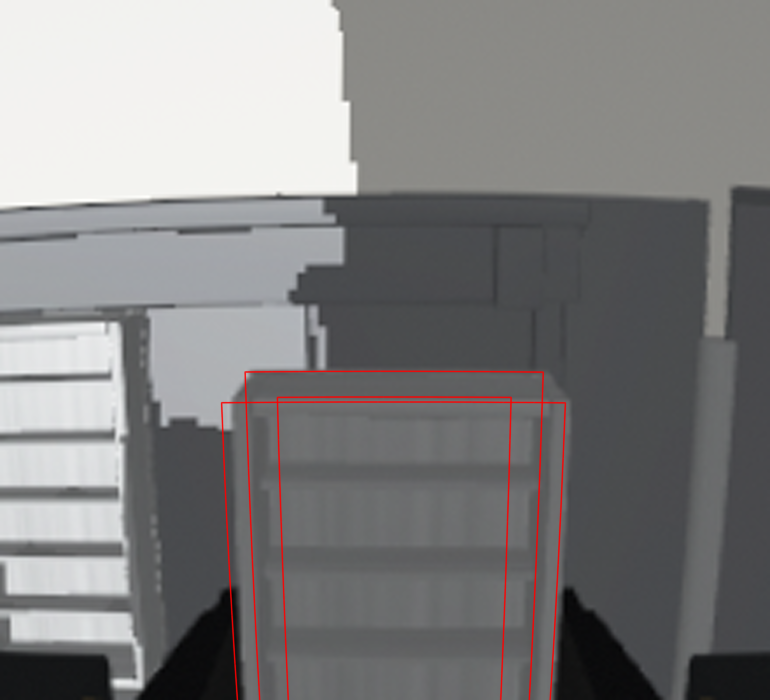

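Request:
{"op": "send_rows", "data": {
  "plan": "1.5 3 5 -0.006 40;1.5 3 10 0 40;1 1.5 14 0 40;0 0 12 0 40;0 0 6 0 40;0 0 2 0 40;0 0 0 0 40"
}}

```text
t: 42.25
eef_pos: [478.2, 172.1, 51.9]
tcp_rot: [3.141, 0.034, -3.103]
ft_force: [0.2, -0.4, -1.7]
opening: 0.524
```

```bash
python3 -c "
from h import *
go(479.3,173,18,np.pi+.039)
p=held('a13.png',13.9,-.9,box=(200,60,420,260))
C=Tm(531.5,126.5,0,.039);save(p,'w9.png')
overlay(p,'a13c.png',(200,20,460,240),3.,[(C,CASEL,(0,0,255))],True)
"
```

```text
at [478.2 172.1  51.9] yaw -3.103 d_tool [0.0, 0.8, 33.9] roll -0.001 F [ 0.2 -0.4 -1.7] open 49.9 t 42.25 rp [3.141 0.034]
```

View pics/a13c.png

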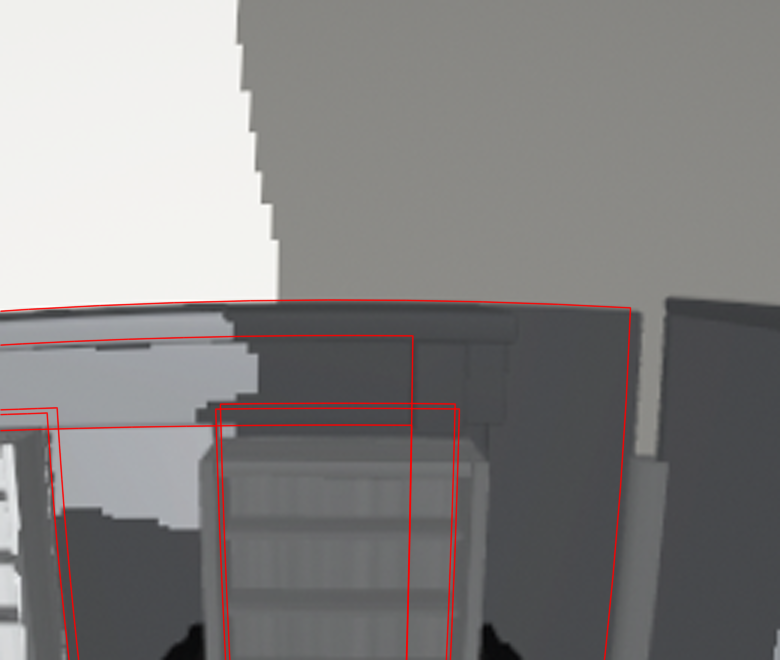

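View pics/a13.png

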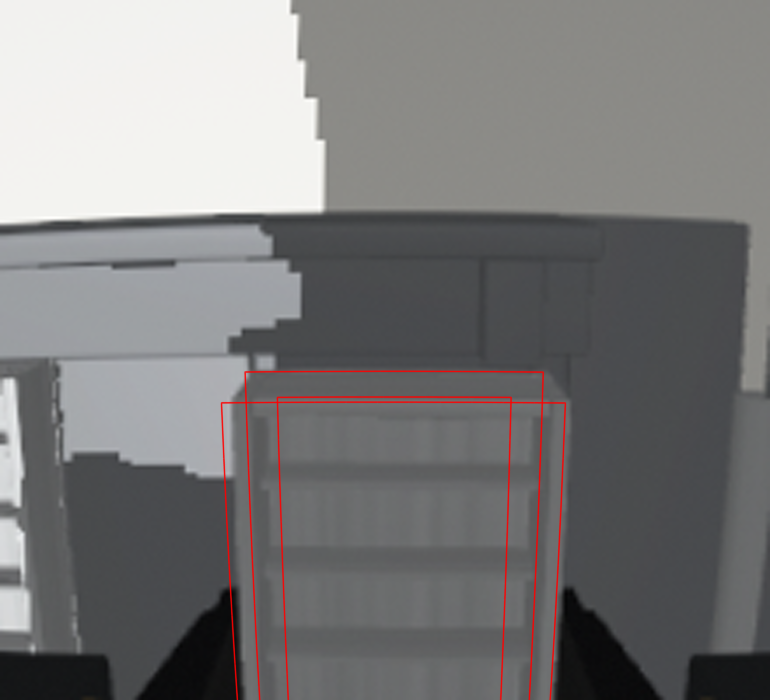

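Request:
{"op": "send_rows", "data": {
  "plan": "0 0.3 3 0 40;0 0 6 0 40;0 0 7 0 40;0 0 5 0 40;0 0 2 0 40;0 0 0 0 40"
}}

```text
t: 42.9
eef_pos: [479.6, 172.6, 27.9]
tcp_rot: [3.141, 0.036, -3.103]
ft_force: [-0.2, -0.4, -1.2]
opening: 0.519
```

```bash
python3 -c "
from h import *
go(479,172.3,18,np.pi+.039)
p=held('a14.png',13.9,-.9,box=(200,60,420,260))
"
```

```text
at [479.6 172.6  27.9] yaw -3.103 d_tool [1.0, -0.3, 9.9] roll -0.001 F [-0.2 -0.4 -1.2] open 49.3 t 42.9 rp [3.141 0.036]
```

View pics/a14.png

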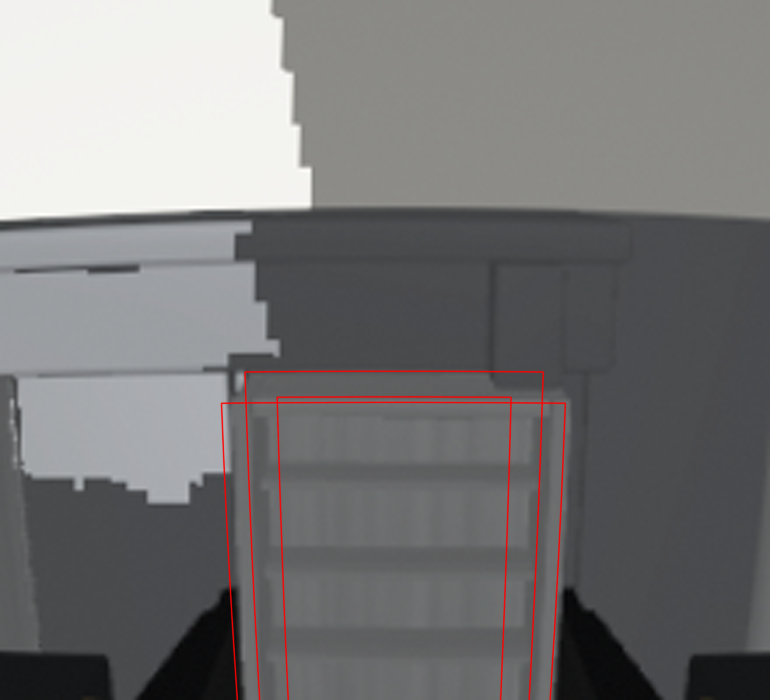

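```bash
python3 -c "
from h import *
p=eyes.read_camera('wrist')
C=Tm(531.5,126.5,0,.039)
for P in [(-90,20,12),(-90,75,12),(-90,82,12),(-95,75,12),(-100,62.5,46),(-100,62.5,35),(-98,20,12)]:
  u=proj(p,tf(C,[P])[0],True); print(P,(u-np.array([200,60])+.5)*3.5)
overlay(p,'a15.png',(200,60,420,260),3.5,[(C,CASEL,(0,0,255))],True)
"
```

```text
(-90, 20, 12) [232.01813594 405.2847786 ]
(-90, 75, 12) [548.29973455 405.04032009]
(-90, 82, 12) [587.85365181 405.38627905]
(-95, 75, 12) [549.20868213 376.80407794]
(-100, 62.5, 46) [494.9115374  386.16098065]
(-100, 62.5, 35) [488.56916302 371.95566822]
(-98, 20, 12) [230.41203925 360.0387749 ]
```

View pics/a15.png

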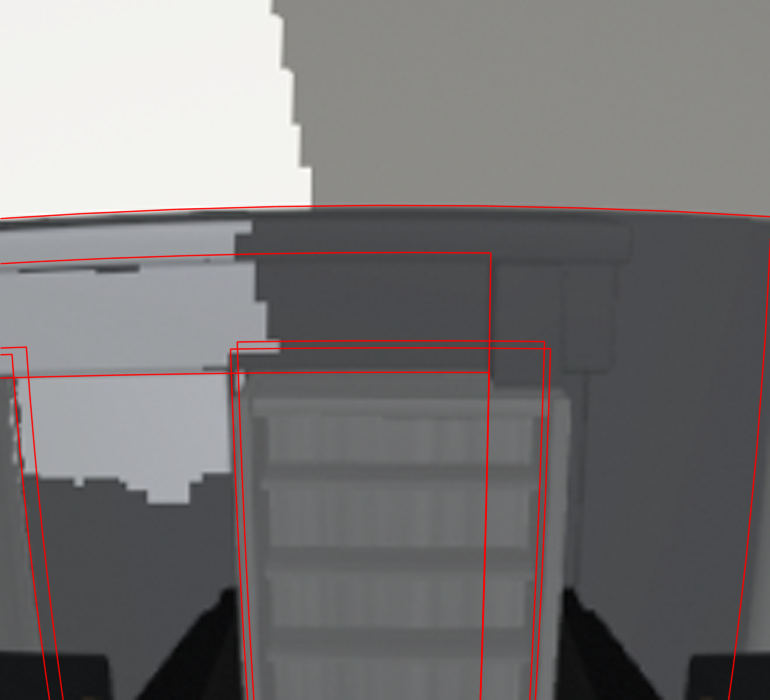

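Request:
{"op": "send_rows", "data": {
  "plan": "0.4 -1 1 0 40;0 0 2 0 40;0 0 2 0 40;0 0 1 0 40;0 0 0 0 40"
}}

```text
t: 43.5
eef_pos: [479.9, 171.6, 22.3]
tcp_rot: [3.14, 0.037, -3.103]
ft_force: [0.4, -0.4, -2.0]
opening: 0.528
```

Request:
{"op": "send_rows", "data": {
  "plan": "0 0 1.5 0 40;0 0 1.5 0 40;0 0 0 0 40"
}}

```text
t: 43.8
eef_pos: [480.0, 171.6, 19.0]
tcp_rot: [3.14, 0.037, -3.103]
ft_force: [-0.0, -0.0, -1.9]
opening: 0.523
```

Request:
{"op": "send_rows", "data": {
  "plan": "0.5 0 1 0 40;0 0 0.7 0 40;0 0 0 0 40"
}}

```text
t: 44.1
eef_pos: [480.3, 171.8, 18.1]
tcp_rot: [3.14, 0.039, -3.104]
ft_force: [-0.4, 0.3, 0.5]
opening: 0.521
```

Request:
{"op": "send_rows", "data": {
  "plan": "0 0 0 0 60;0 0 0 0 70;0 0 0 0 70;0 0 -3 0 70;0 0 -8 0 70;0 0 -15 0 70;0 0 -20 0 75;0 0 -20 0 75"
}}

```text
t: 44.9
eef_pos: [476.6, 171.3, 85.6]
tcp_rot: [3.141, 0.035, -3.104]
ft_force: [-0.4, 0.8, -0.4]
opening: 0.779
```

Request:
{"op": "send_rows", "data": {
  "plan": "0 -10 -20 0 80;0 -20 -20 0 80;0 -20 -10 0 80;0 -10 -5 0 80;0 0 0 0 80"
}}

```text
t: 45.4
eef_pos: [477.3, 109.9, 147.9]
tcp_rot: [3.14, 0.042, -3.102]
ft_force: [0.0, -0.0, -0.3]
opening: 0.839
```

```bash
python3 -c "
from h import *
go(479,172.3,18,np.pi+.039)
p=eyes.read_camera('wrist')
C=Tm(531.5,126.5,0,.039)
overlay(p,'a16.png',(200,20,450,260),3.,[(C,CASEL,(0,0,255)),(C@Tm(-51.5,47.5,4,0),TRAYL,(0,255,0))],True)
"
```

```text
at [477.3 109.9 147.9] yaw -3.102 d_tool [1.2, 62.0, 130.1] roll 0.0 F [ 0.  -0.  -0.3] open 79.8 t 45.4 rp [3.14  0.042]
```

View pics/a16.png

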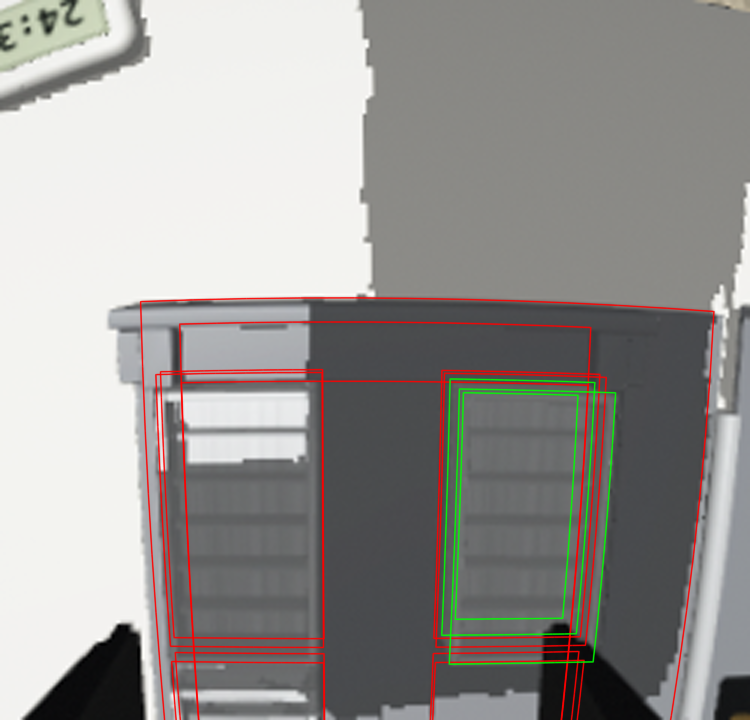

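```bash
python3 -c "
from h import *
p=eyes.read_camera('wrist')
p['image']=np.clip((p['image'].astype(float)-40)*2.2,0,255).astype(np.uint8)
C=Tm(531.5,126.5,0,.039)
overlay(p,'a17.png',(330,120,440,250),5,[],True)
overlay(p,'a17b.png',(330,120,440,250),5,[(C@Tm(-51.5,47.5,4,0),TRAYL[:1],(0,255,0))],True)
a=cv2.imread('pics/a17.png');b=cv2.imread('pics/a17b.png');cv2.imwrite('pics/a17.png',cv2.resize(np.hstack([a,b]),None,fx=.72,fy=.72))
"
```

```text
(no output)
```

View pics/a17.png

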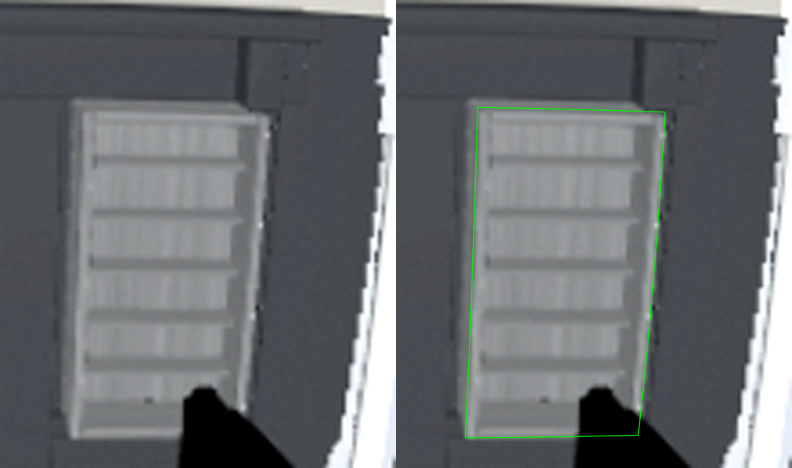

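Request:
{"op": "send_rows", "data": {
  "plan": "0 -10 -10 0 95;-10 -30 -20 0 95;-20 -45 -20 0 95;-20 -45 -10 0 95;-20 -45 0 0 95;-20 -45 0 0 95;0 -30 0 0 95;0 0 0 0 95"
}}

```text
t: 46.3
eef_pos: [576.2, -140.7, 211.4]
tcp_rot: [3.14, 0.034, -3.092]
ft_force: [-0.2, -0.5, 0.3]
opening: 1.003
```

Request:
{"op": "send_rows", "data": {
  "plan": "45 -10 0 0 95;45 -10 0 0 95;0 0 0 0 95;0 0 0 0 95;-45 10 0 0 95;-45 10 0 0 95;0 0 0 0 95;0 0 0 0 95"
}}

```text
t: 47.1
eef_pos: [577.5, -135.5, 210.3]
tcp_rot: [3.137, 0.031, -3.089]
ft_force: [0.4, 0.4, 1.0]
opening: 1.002
```

```bash
python3 -c "
from h import *
go(561.5,-138,120,np.pi+.206)
p=eyes.read_camera('wrist'); save(p,'c1.png')
overlay(p,'c1o.png',(180,20,500,260),2.5,[(Tm(561.5,-138,0,.206),[rect(-114,114,-60,60,5),rect(-45,45,-8,8,23)],(0,0,255))],True)
"
```

```text
at [ 577.5 -135.5  210.3] yaw -3.089 d_tool [18.8, -2.1, 89.7] roll -0.153 F [0.4 0.4 1. ] open 95.3 t 47.1 rp [3.137 0.031]
```

View pics/c1o.png

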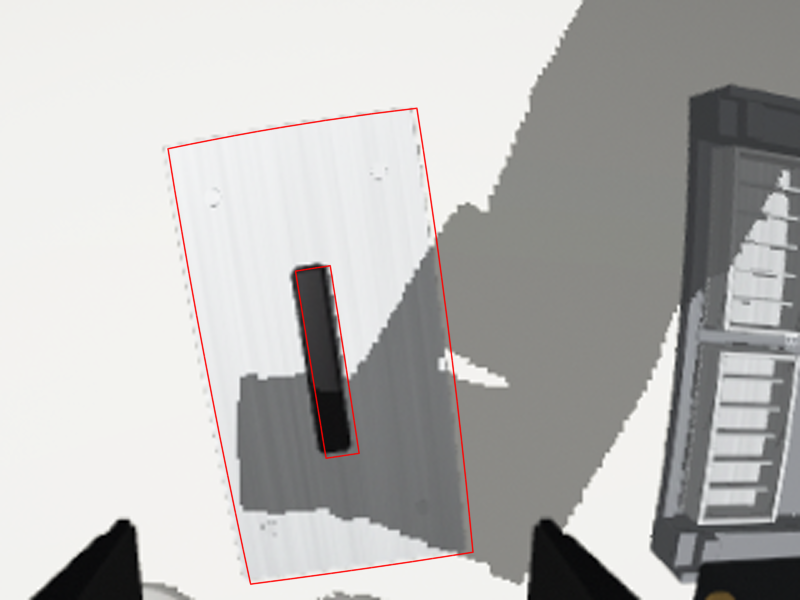

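Request:
{"op": "send_rows", "data": {
  "plan": "40 -5 0 0 95;40 -5 0 0 95;40 -5 0 0 95;-40 5 0 0 95;-40 5 0 0 95;-40 5 0 0 95;0 0 0 0 95;0 0 0 0 95"
}}

```text
t: 47.95
eef_pos: [566.9, -133.0, 207.6]
tcp_rot: [3.132, 0.021, -3.092]
ft_force: [-0.3, 0.7, -0.7]
opening: 0.997
```

Request:
{"op": "send_rows", "data": {
  "plan": "40 -5 0 0 95;40 -5 0 0 95;40 -5 0 0 95;-40 5 0 0 95;-40 5 0 0 95;-40 5 0 0 95;0 0 0 0 95;0 0 0 0 95"
}}

```text
t: 48.75
eef_pos: [552.4, -132.1, 205.6]
tcp_rot: [3.128, 0.012, -3.098]
ft_force: [-0.4, -0.8, -0.8]
opening: 0.999
```

```bash
python3 -c "
from h import *
go(560.5,-139.5,60,np.pi+.206)
"
```

```text
at [ 552.4 -132.1  205.6] yaw -3.098 d_tool [-6.1, -9.7, 145.5] roll -0.162 F [-0.4 -0.8 -0.8] open 95.0 t 48.75 rp [3.128 0.012]
```

Request:
{"op": "send_rows", "data": {
  "plan": "0 -1 7 -0.08 70;-1 -2 15 -0.082 60;-1 -2 25 0 55;-1 -2 30 0 55;-1 -1 25 0 55;0 -1 20 0 55;0 0 10 0 55;0 0 3 0 55"
}}

```text
t: 49.55
eef_pos: [550.0, -140.7, 70.0]
tcp_rot: [3.131, 0.015, -2.934]
ft_force: [-0.4, 1.2, 0.9]
opening: 0.581
```

```bash
python3 -c "
from h import *
go(560.5,-139.5,8,np.pi+.206)
p=eyes.read_camera('wrist'); 
overlay(p,'c2o.png',(160,20,480,290),2.5,[(Tm(560.5,-139.5,0,.206),[rect(-114,114,-60,60,5),rect(-45,45,-8,8,23)],(0,0,255))],True)
"
```

```text
at [ 550.  -140.7   70. ] yaw -2.934 d_tool [-9.6, -1.7, 62.2] roll 0.002 F [-0.4  1.2  0.9] open 55.3 t 49.55 rp [3.131 0.015]
```

View pics/c2o.png

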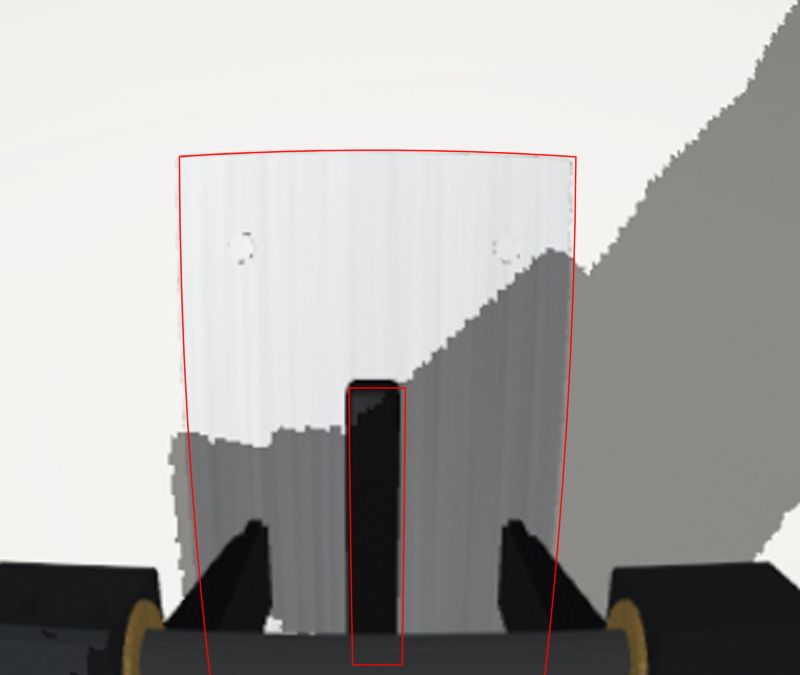

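Request:
{"op": "send_rows", "data": {
  "plan": "-2 -1 4 0 55;-3 -1 8 0 55;-3 -1 12 0 55;-1.5 0 14 0 55;0 0 12 0 55;0 0 8 0 55;0 0 3 0 55;0 0 0 0 55"
}}

```text
t: 50.4
eef_pos: [562.3, -141.1, 5.7]
tcp_rot: [3.133, 0.017, -2.933]
ft_force: [0.4, -0.2, 0.5]
opening: 0.583
```

```bash
python3 -c "
from h import *
go(560.5,-140.8,8,np.pi+.206)
"
```

```text
at [ 562.3 -141.1    5.7] yaw -2.933 d_tool [1.7, 0.7, -2.3] roll 0.002 F [ 0.4 -0.2  0.5] open 55.5 t 50.4 rp [3.133 0.017]
```

Request:
{"op": "send_rows", "data": {
  "plan": "1.5 0.5 -2 0 45;0 0 0 0 20;0 0 0 0 5;0 0 0 0 5;0 0 0 0 5;0 0 0 0 5;0 0 0 0 5;0 0 0 0 5"
}}

```text
t: 51.2
eef_pos: [561.2, -141.2, 9.4]
tcp_rot: [3.134, 0.019, -2.933]
ft_force: [-0.3, -0.3, -0.5]
opening: 0.165
```

```bash
cat >> h.py <<'E'
COVL=[rect(-114,114,-60,60,5),rect(-114,114,-60,60,0),rect(-45,45,-8,8,23)]
def heldc(name,below,dx=0.,box=(140,20,480,290),sc=2.3,C=None):
    s=env.state(); e=s['eef_pos']; yaw=s['tcp_rot'][2]-np.pi
    p=eyes.read_camera('wrist'); c=np.array([np.cos(yaw),np.sin(yaw)])
    it=[(Tm(e[0]+dx*c[0],e[1]+dx*c[1],e[2]-below,yaw),COVL,(0,0,255))]
    if C is not None: it.append((C,CASEL,(0,255,0)))
    overlay(p,name,box,sc,it,True); return p
E
python3 -c "
from h import *
go(560.5,-140.8,8,np.pi+.206)
heldc('c3.png',env.state()['eef_pos'][2])
"
```

```text
at [ 561.2 -141.2    9.4] yaw -2.933 d_tool [0.6, 0.6, 1.4] roll 0.002 F [-0.3 -0.3 -0.5] open 15.7 t 51.2 rp [3.134 0.019]
```

View pics/c3.png

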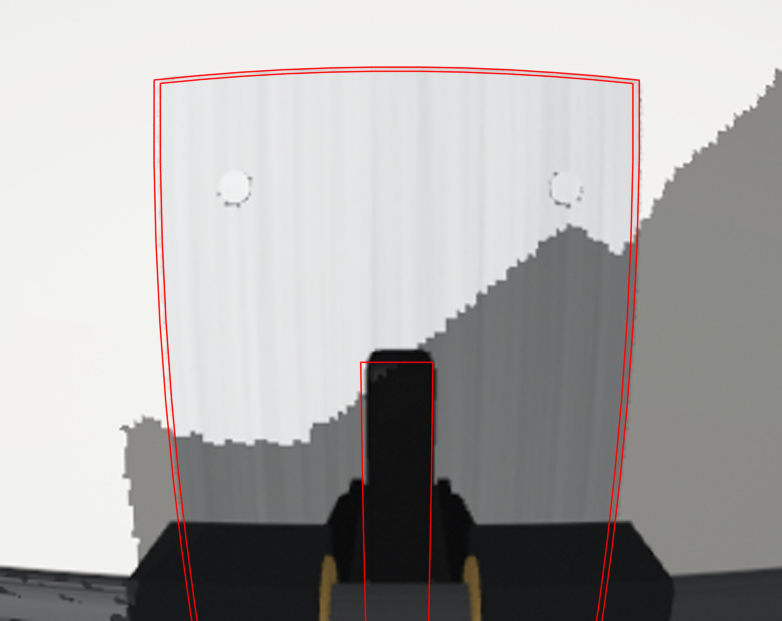

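```bash
python3 -c "
from h import *
p=eyes.read_camera('wrist')
im=p['image'].astype(float); p['image']=np.clip((im-200)*5,0,255).astype(np.uint8)
s=env.state(); e=s['eef_pos']
overlay(p,'c4.png',(190,40,430,140),3.2,[],True)
yaw=s['tcp_rot'][2]-np.pi
for P in [(-114,-60,5),(-114,60,5),(-114,0,5)]:
  u=proj(p,tf(Tm(e[0],e[1],0,yaw),[P])[0],True); print((u-np.array([190,40])+.5)*3.2)
"
```

```text
[53.74829165 46.47565213]
[728.66057003  46.79742383]
[391.38896586  28.39741622]
```

View pics/c4.png

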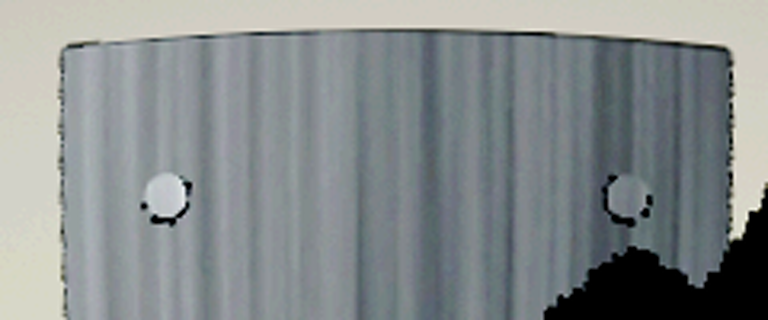

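Request:
{"op": "send_rows", "data": {
  "plan": "0 0 -4 0 5;0 0 -8 0 5;0 0 -12 0 5;0 0 -16 0 5;0 0 -20 0 5;0 0 -15 0 5;0 0 -8 0 5;0 0 -3 0 5"
}}

```text
t: 52.1
eef_pos: [559.1, -142.1, 102.9]
tcp_rot: [3.134, 0.019, -2.933]
ft_force: [-0.1, -0.1, -2.0]
opening: 0.17
```

```bash
python3 -c "
from h import *
go(531.5,126.5,100,np.pi+.039)
heldc('c5.png',9.4)
p=eyes.read_camera('scene');overlay(p,'c5s.png',(200,100,420,260),3.5,[],False)
"
```

```text
at [ 559.1 -142.1  102.9] yaw -2.933 d_tool [-28.5, 268.5, 5.4] roll 0.169 F [-0.1 -0.1 -2. ] open 16.2 t 52.1 rp [3.134 0.019]
```

View pics/c5.png

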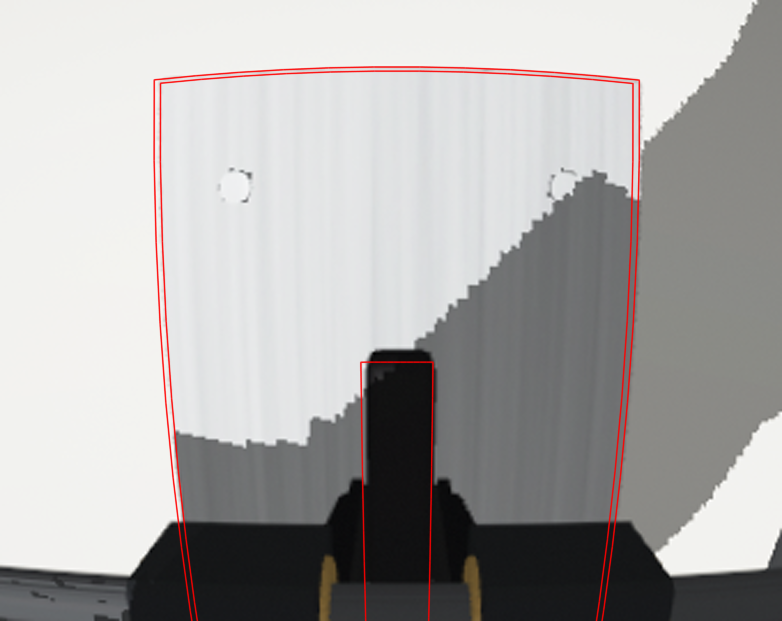

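View pics/c5s.png

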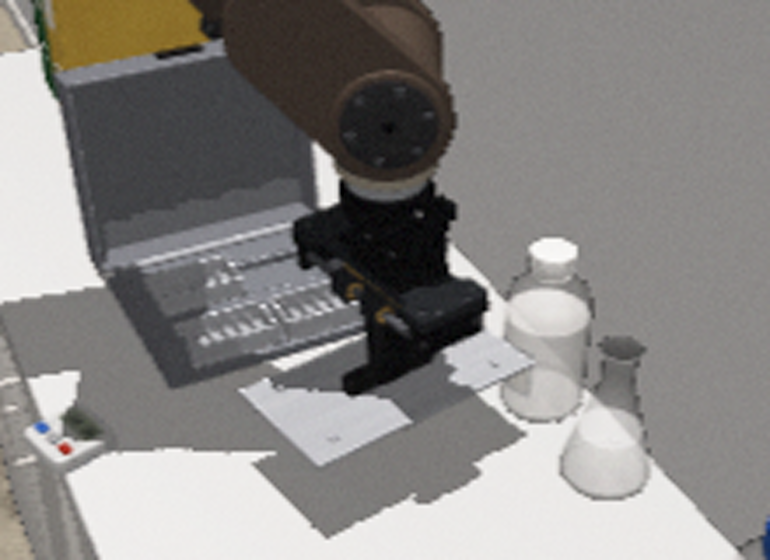

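Request:
{"op": "send_rows", "data": {
  "plan": "4 0 0 0.04 5;8 5 0 0.045 5;8 12 0 0.045 5;4 20 0 0.039 5;0 28 0 0 5;0 35 0 0 5;0 35 0 0 5;0 35 0 0 5"
}}

```text
t: 53.0
eef_pos: [523.9, 26.2, 97.8]
tcp_rot: [3.128, 0.008, -3.117]
ft_force: [0.8, 1.0, -2.1]
opening: 0.163
```

```bash
python3 -c "
from h import *
go(531.5,126.5,100,np.pi+.039)
"
```

```text
at [523.9  26.2  97.8] yaw -3.117 d_tool [-10.1, 100.1, -0.8] roll -0.014 F [ 0.8  1.  -2.1] open 15.5 t 53.0 rp [3.128 0.008]
```

Request:
{"op": "send_rows", "data": {
  "plan": "-2 28 0 -0.007 5;-3 25 0 -0.007 5;-3 18 0 0 5;-2 12 0 0 5;0 6 0 0 5;0 2 0 0 5;0 0 0 0 5;0 0 0 0 5"
}}

```text
t: 53.8
eef_pos: [528.0, 123.9, 94.8]
tcp_rot: [3.129, 0.0, -3.099]
ft_force: [0.3, 0.6, -1.5]
opening: 0.166
```

```bash
python3 -c "
from h import *
go(531.5,126.5,44.4,np.pi+.039)
heldc('c6.png',9.4,C=Tm(531.5,126.5,0,.039))
p=eyes.read_camera('scene');overlay(p,'c6s.png',(200,100,420,260),3.5,[],False)
"
```

```text
at [528.  123.9  94.8] yaw -3.099 d_tool [-3.6, 1.8, 50.5] roll 0.004 F [ 0.3  0.6 -1.5] open 15.8 t 53.8 rp [3.129 0.   ]
```

View pics/c6.png

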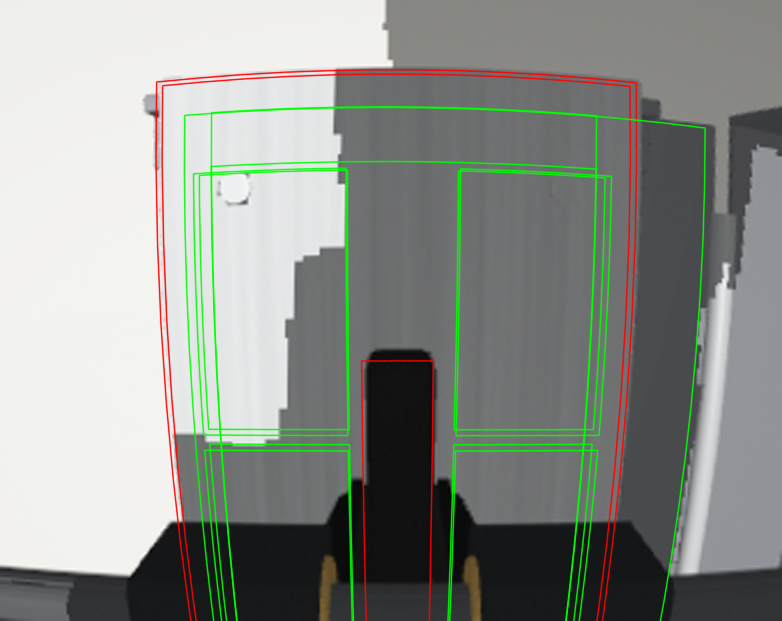

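View pics/c6s.png

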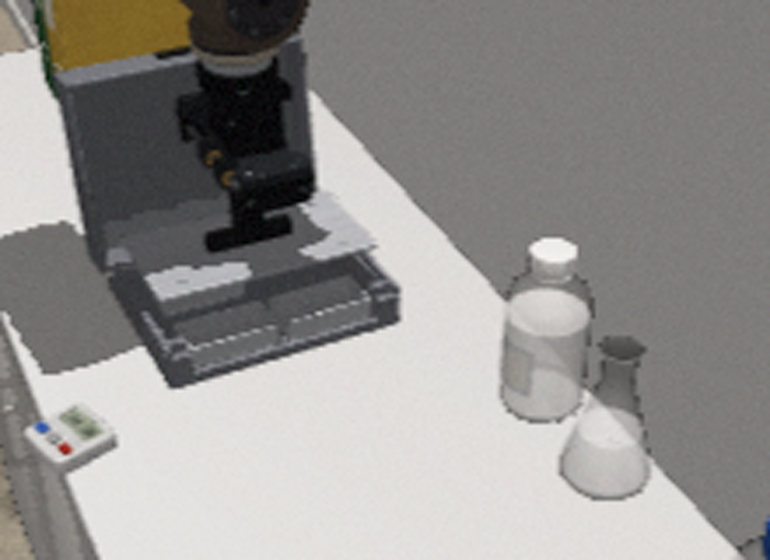

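Request:
{"op": "send_rows", "data": {
  "plan": "-1.5 1 3 0.004 5;-1.5 1 7 0 5;-0.5 0 9 0 5;0 0 8 0 5;0 0 5 0 5;0 0 2 0 5;0 0 0 0 5"
}}

```text
t: 54.6
eef_pos: [531.6, 125.5, 57.1]
tcp_rot: [3.129, -0.001, -3.105]
ft_force: [-0.0, 0.1, -2.1]
opening: 0.166
```

```bash
python3 -c "
from h import *
go(531.5,126.3,44.4,np.pi+.039)
heldc('c7.png',9.4,C=Tm(531.5,126.5,0,.039))
p=eyes.read_camera('scene');overlay(p,'c7s.png',(220,140,330,220),7,[],False)
"
```

```text
at [531.6 125.5  57.1] yaw -3.105 d_tool [0.1, 0.6, 12.7] roll -0.002 F [-0.   0.1 -2.1] open 15.8 t 54.6 rp [ 3.129e+00 -1.000e-03]
```

View pics/c7.png

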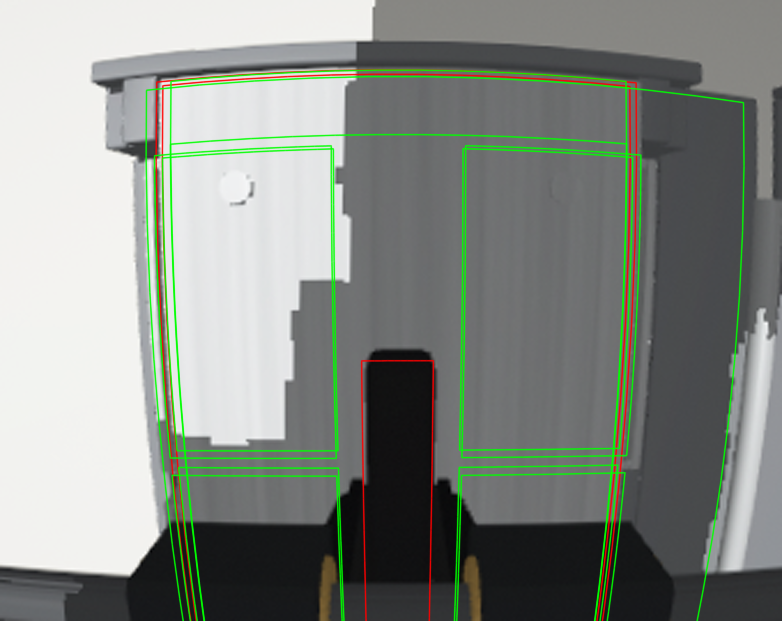

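View pics/c7s.png

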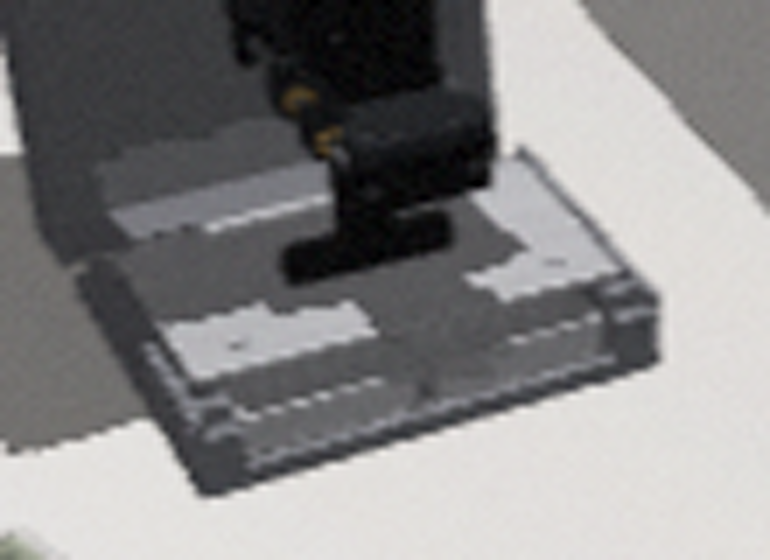

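```bash
python3 -c "
from h import *
p=eyes.read_camera('wrist')
im=p['image'].astype(float); p['image']=np.clip(255*(im/255)**.6,0,255).astype(np.uint8)
overlay(p,'c8a.png',(175,30,245,110),5.5,[],True)
p['image']=np.clip((im-40)*2,0,255).astype(np.uint8)
overlay(p,'c8b.png',(380,30,450,110),5.5,[],True)
a=cv2.imread('pics/c8a.png');b=cv2.imread('pics/c8b.png');cv2.imwrite('pics/c8.png',np.hstack([a,b]))
"
```

```text
(no output)
```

View pics/c8.png

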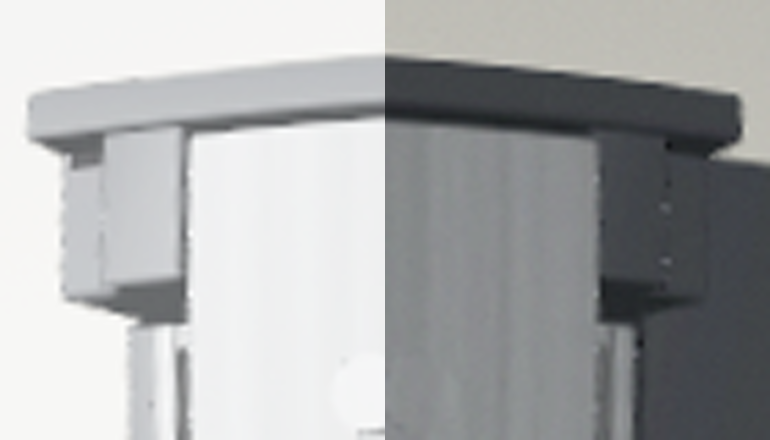

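```bash
python3 -c "
from h import *
p=eyes.read_camera('wrist')
C=Tm(531.5,126.5,0,.039); e=env.state()['eef_pos']
for P in [(-118,-10,46),(-124,-10,46),(-118,-50,46),(-118,-62.5,46),(-118,62.5,46),(-100,-62.5,46),(-100,62.5,46),(-118,0,35)]:
  print(P,proj(p,tf(C,[P])[0],True).round(1))
T=Tm(e[0],e[1],e[2]-9.4,.0366)
for P in [(-114,0,5),(-114,0,0),(-114,-60,5),(-114,60,5)]: print('plate',P,proj(p,tf(T,[P])[0],True).round(1))
"
```

```text
(-118, -10, 46) [295.7  45.4]
(-124, -10, 46) [295.8  35.9]
(-118, -50, 46) [228.4  49. ]
(-118, -62.5, 46) [208.5  50.9]
(-118, 62.5, 46) [416.8  51. ]
(-100, -62.5, 46) [208.2  79.6]
(-100, 62.5, 46) [417.1  79.5]
(-118, 0, 35) [312.8  49.4]
plate (-114, 0, 5) [311.9  49.6]
plate (-114, 0, 0) [311.8  51.5]
plate (-114, -60, 5) [207.3  55. ]
plate (-114, 60, 5) [416.   55.3]
```

Request:
{"op": "send_rows", "data": {
  "plan": "-1 -1.1 2 0 5;0 0 3 0 5;0 0 1 0 5;0 0 0 0 5"
}}

```text
t: 55.2
eef_pos: [533.4, 124.5, 52.0]
tcp_rot: [3.128, 0.002, -3.105]
ft_force: [-0.6, 0.1, -1.1]
opening: 0.17
```

```bash
python3 -c "
from h import *
go(531.5,126.3,44.4,np.pi+.039)
p=eyes.read_camera('wrist')
im=p['image'].astype(float); p['image']=np.clip(255*(im/255)**.6,0,255).astype(np.uint8)
overlay(p,'c8a.png',(175,30,245,110),5.5,[],True)
p['image']=np.clip((im-40)*2,0,255).astype(np.uint8)
overlay(p,'c8b.png',(380,30,450,110),5.5,[],True)
a=cv2.imread('pics/c8a.png');b=cv2.imread('pics/c8b.png');cv2.imwrite('pics/c9.png',np.hstack([a,b]))
"
```

```text
at [533.4 124.5  52. ] yaw -3.105 d_tool [1.9, 1.8, 7.6] roll -0.002 F [-0.6  0.1 -1.1] open 16.2 t 55.2 rp [3.128e+00 2.000e-03]
```

View pics/c9.png

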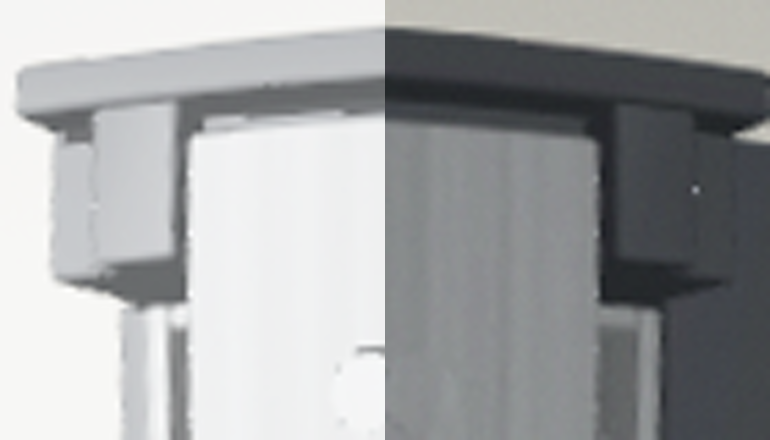

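Request:
{"op": "send_rows", "data": {
  "plan": "0 0.2 2 0 5;0 0 2 0 5;0 0 1 0 5;0 0 0 0 5"
}}

```text
t: 55.65
eef_pos: [533.4, 124.8, 46.7]
tcp_rot: [3.128, 0.002, -3.105]
ft_force: [0.6, 0.1, -3.2]
opening: 0.169
```

Request:
{"op": "send_rows", "data": {
  "plan": "0 0 1 0 5;0 0 1 0 5;0 0 0 0 5"
}}

```text
t: 55.95
eef_pos: [533.5, 124.9, 44.8]
tcp_rot: [3.128, 0.002, -3.105]
ft_force: [-1.1, -0.3, -0.4]
opening: 0.168
```

Request:
{"op": "send_rows", "data": {
  "plan": "0 0 1 0 5;0 0 1 0 5;0 0 0.5 0 5"
}}

```text
t: 56.25
eef_pos: [533.5, 124.9, 44.4]
tcp_rot: [3.128, 0.003, -3.105]
ft_force: [-2.8, -0.1, 2.1]
opening: 0.165
```

Request:
{"op": "send_rows", "data": {
  "plan": "0 0 2 0 5;0 0 2 0 5;0 0 1 0 5"
}}

```text
t: 56.55
eef_pos: [533.7, 125.0, 44.3]
tcp_rot: [3.128, 0.007, -3.104]
ft_force: [-1.8, -0.3, 1.9]
opening: 0.164
```

Request:
{"op": "send_rows", "data": {
  "plan": "0 0 0 0 25;0 0 0 0 35;0 0 0 0 40;0 0 -5 0 40;0 0 -10 0 40;0 0 -15 0 40;0 0 -20 0 40;0 0 -5 0 40"
}}

```text
t: 57.35
eef_pos: [533.7, 124.2, 102.1]
tcp_rot: [3.128, 0.006, -3.104]
ft_force: [-0.5, 0.1, 0.1]
opening: 0.42
```

```bash
python3 -c "
from h import *
go(531.5,126.3,44.4,np.pi+.039)
p=eyes.read_camera('wrist'); save(p,'d1.png')
C=Tm(532,125.8,0,.039)
overlay(p,'d1o.png',(140,20,480,290),2.3,[(C,CASEL[8:9],(0,255,0)),(C@Tm(0,0,35,0),COVL,(0,0,255))],True)
p=eyes.read_camera('scene');overlay(p,'d1s.png',(220,100,330,220),6,[],False)
"
```

```text
at [533.7 124.2 102.1] yaw -3.104 d_tool [2.4, 1.4, 57.7] roll -0.002 F [-0.5  0.1  0.1] open 39.9 t 57.35 rp [3.128 0.006]
```

View pics/d1o.png

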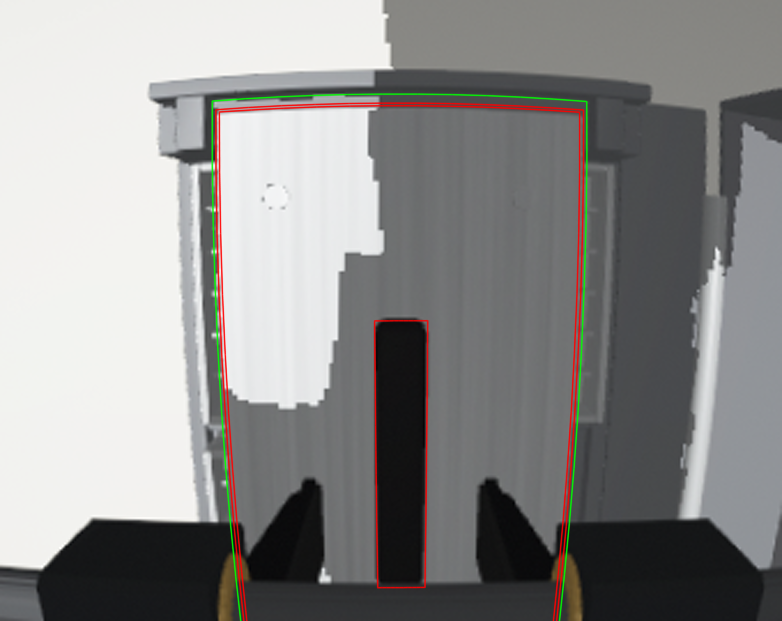

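View pics/d1s.png

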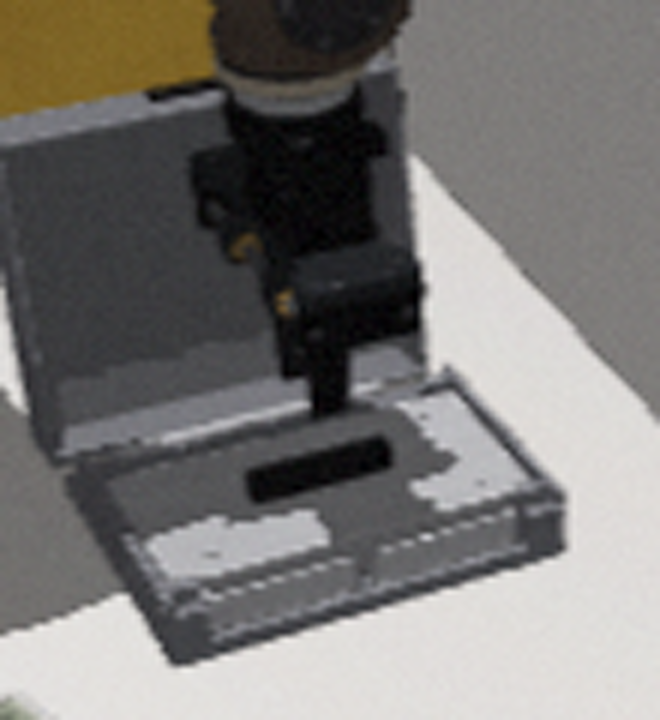

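Request:
{"op": "send_rows", "data": {
  "plan": "1 1 0 0 10;0 0 3 0 0;0 0 6 0 0;0 0 8 0 0;0 0 8 0 0;0 0 6 0 0;0 0 4 0 0;0 0 2 0 0"
}}

```text
t: 58.25
eef_pos: [530.7, 125.5, 58.1]
tcp_rot: [3.129, 0.0, -3.104]
ft_force: [-11.4, -2.3, 44.5]
opening: 0.003
```

Request:
{"op": "send_rows", "data": {
  "plan": "0 0 3 0 0;0 0 2 0 0;0 0 1 0 0;0 0 0 0 0"
}}

```text
t: 58.65
eef_pos: [530.8, 125.5, 58.7]
tcp_rot: [3.129, 0.004, -3.104]
ft_force: [-0.2, -0.2, 0.6]
opening: 0.002
```

Request:
{"op": "send_rows", "data": {
  "plan": "0 0 -5 0 0;0 0 -15 0 0;0 0 -30 0 0;0 0 -40 0 0;0 0 -45 0 0;0 0 -45 0 0;0 0 -40 0 0;0 0 -20 0 0"
}}

```text
t: 59.45
eef_pos: [529.2, 122.2, 305.5]
tcp_rot: [3.129, -0.004, -3.104]
ft_force: [0.9, -0.4, -1.0]
opening: 0.006
```

```bash
python3 -c "
from h import *
go(524,380,310,np.pi+.039)
p=eyes.read_camera('wrist'); save(p,'e1.png')
"
```

```text
at [529.2 122.2 305.5] yaw -3.104 d_tool [-4.5, 257.9, -1.4] roll -0.001 F [ 0.9 -0.4 -1. ] open 0.5 t 59.45 rp [ 3.129 -0.004]
```

View pics/e1.png

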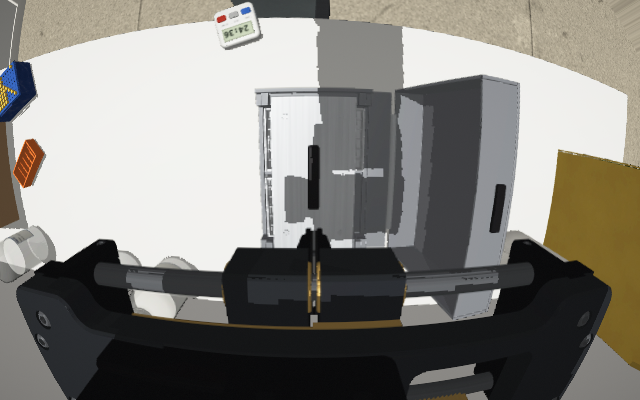

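```bash
python3 -c "
from h import *
p=eyes.read_camera('wrist')
for u,v,z in [(485,76,220),(518,83,212),(478,240,220),(519,160,212),(558,136,250),(556,136,0),(543,240,250)]: print(u,v,z,px(p,u,v,z,True).round())
"
```

```text
485 76 220 [401. 277. 220.]
518 83 212 [398. 323. 212.]
478 240 220 [559. 290. 220.]
519 160 212 [476. 332. 212.]
558 136 250 [446. 349. 250.]
556 136 0 [435. 597.   0.]
543 240 250 [549. 354. 250.]
```

Request:
{"op": "send_rows", "data": {
  "plan": "0 10 0 0 0;-1 25 0 0 0;-1 40 0 0 0;-1 45 0 0 0;-1 45 0 0 0;0 40 0 0 0;0 30 0 0 0;0 15 0 0 0"
}}

```text
t: 60.35
eef_pos: [521.0, 383.2, 296.8]
tcp_rot: [3.134, -0.017, -3.109]
ft_force: [0.5, -0.1, -0.3]
opening: 0.005
```

```bash
python3 -c "
from h import *
go(524,380,190,np.pi+.039)
"
```

```text
at [521.  383.2 296.8] yaw -3.109 d_tool [-4.8, -4.1, 106.7] roll -0.006 F [ 0.5 -0.1 -0.3] open 0.5 t 60.35 rp [ 3.134 -0.017]
```

Request:
{"op": "send_rows", "data": {
  "plan": "0 0 5 0 0;0 0 12 0 0;0 0 20 0 0;0 0 25 0 0;0 0 20 0 0;0 0 12 0 0;0 0 5 0 0;0 0 0 0 0"
}}

```text
t: 61.15
eef_pos: [518.4, 376.4, 187.3]
tcp_rot: [3.139, -0.023, -3.113]
ft_force: [0.1, 0.2, -0.3]
opening: 0.006
```

```bash
python3 -c "
from h import *
go(524,350,190,np.pi+.039)
p=eyes.read_camera('scene');overlay(p,'f1.png',(170,40,330,220),4,[],False)
p=eyes.read_camera('top');overlay(p,'f2.png',(90,120,300,280),3,[],False)
"
```

```text
at [518.4 376.4 187.3] yaw -3.113 d_tool [-4.8, -26.5, -2.9] roll -0.011 F [ 0.1  0.2 -0.3] open 0.6 t 61.15 rp [ 3.139 -0.023]
```

View pics/f1.png

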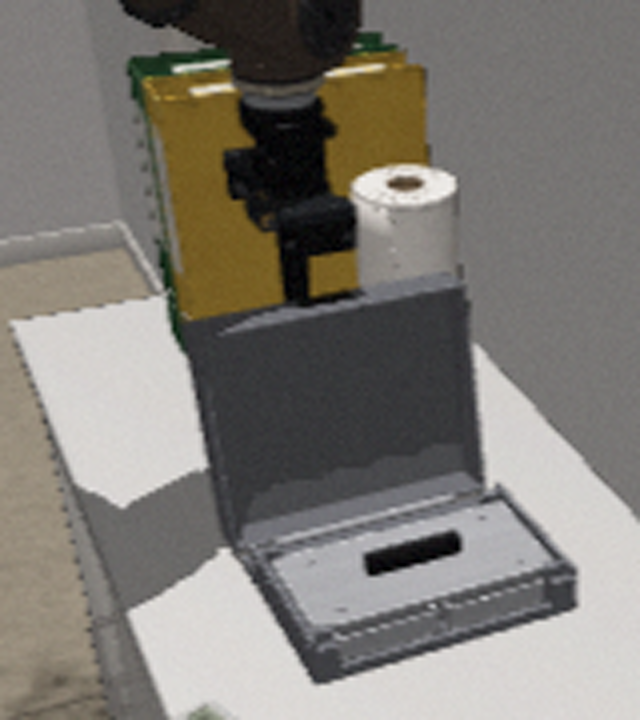

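View pics/f2.png

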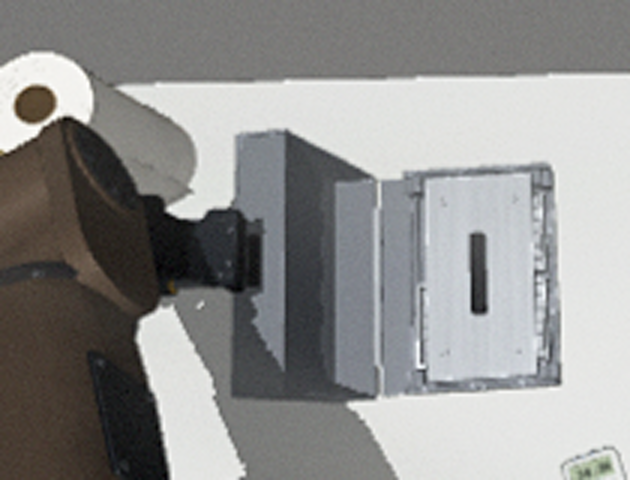

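Request:
{"op": "send_rows", "data": {
  "plan": "0 -4 0 -0.011 0;0 -8 0 0 0;0 -10 0 0 0;0 -10 0 0 0;0 -10 0 0 0;0 -10 0 0 0;0 -6 0 0 0;0 0 0 0 0"
}}

```text
t: 62.05
eef_pos: [522.4, 314.5, 192.1]
tcp_rot: [3.134, -0.015, -3.102]
ft_force: [-0.9, 1.1, 0.3]
opening: 0.004
```

Request:
{"op": "send_rows", "data": {
  "plan": "0 -5 0 0 0;0 -10 -2 0 0;0 -12 -3 0 0;0 -12 -3 0 0;0 -10 -2 0 0;0 -6 0 0 0;0 0 0 0 0"
}}

```text
t: 62.75
eef_pos: [524.4, 254.2, 201.9]
tcp_rot: [3.134, -0.017, -3.102]
ft_force: [-0.8, 2.2, -1.2]
opening: 0.005
```

```bash
python3 -c "
from h import *
go(528,216,207,np.pi+.039)
p=eyes.read_camera('scene');overlay(p,'f3.png',(170,40,330,220),4,[],False)
"
```

```text
at [524.4 254.2 201.9] yaw -3.102 d_tool [-2.0, -38.3, -5.5] roll 0.001 F [-0.8  2.2 -1.2] open 0.5 t 62.75 rp [ 3.134 -0.017]
```

View pics/f3.png

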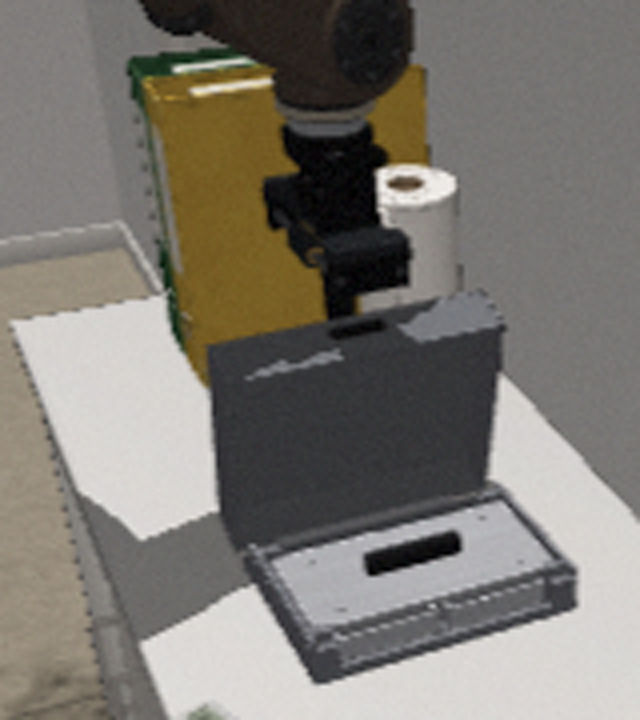

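Request:
{"op": "send_rows", "data": {
  "plan": "0 -6 -1 0 0;0 -10 -2 0 0;0 -12 -2 0 0;0 -12 0 0 0;0 -12 2 0 0;0 -12 3 0 0;0 -8 3 0 0;0 -4 1 0 0"
}}

```text
t: 63.6
eef_pos: [527.4, 172.2, 196.6]
tcp_rot: [3.135, -0.017, -3.101]
ft_force: [0.1, 1.9, 0.2]
opening: 0.007
```

```bash
python3 -c "
from h import *
go(530,158,193,np.pi+.039)
p=eyes.read_camera('scene');overlay(p,'f4.png',(170,40,330,220),4,[],False)
"
```

```text
at [527.4 172.2 196.6] yaw -3.101 d_tool [-2.0, -14.3, 3.4] roll 0.002 F [0.1 1.9 0.2] open 0.7 t 63.6 rp [ 3.135 -0.017]
```

View pics/f4.png

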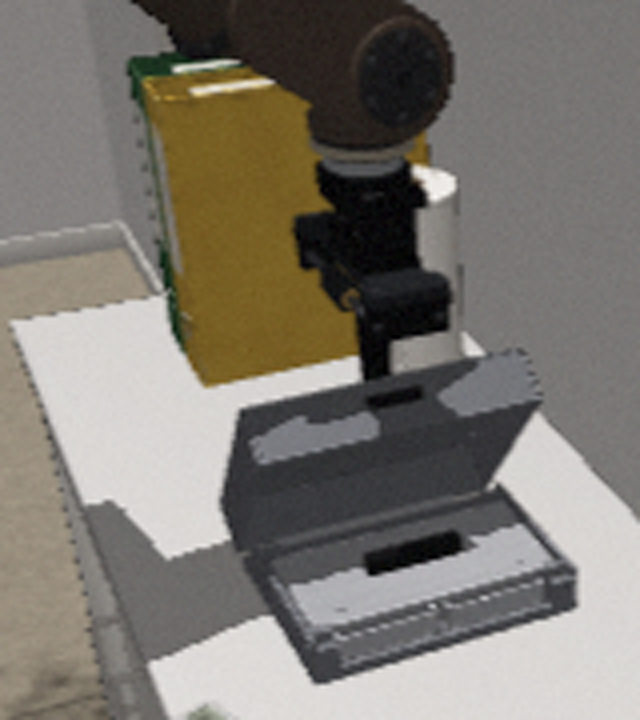

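Request:
{"op": "send_rows", "data": {
  "plan": "0 -5 2 0 0;0 -8 5 0 0;0 -10 6 0 0;0 -10 7 0 0;0 -10 8 0 0;0 -8 8 0 0;0 -5 5 0 0;0 -2 3 0 0"
}}

```text
t: 64.45
eef_pos: [529.5, 109.0, 148.3]
tcp_rot: [3.135, -0.017, -3.1]
ft_force: [-0.3, -0.2, 1.8]
opening: 0.004
```

```bash
python3 -c "
from h import *
go(532,109,155,np.pi+.039)
p=eyes.read_camera('scene');overlay(p,'f5.png',(170,40,330,220),4,[],False)
"
```

```text
at [529.5 109.  148.3] yaw -3.1 d_tool [-2.4, -0.1, -6.7] roll 0.002 F [-0.3 -0.2  1.8] open 0.4 t 64.45 rp [ 3.135 -0.017]
```

View pics/f5.png

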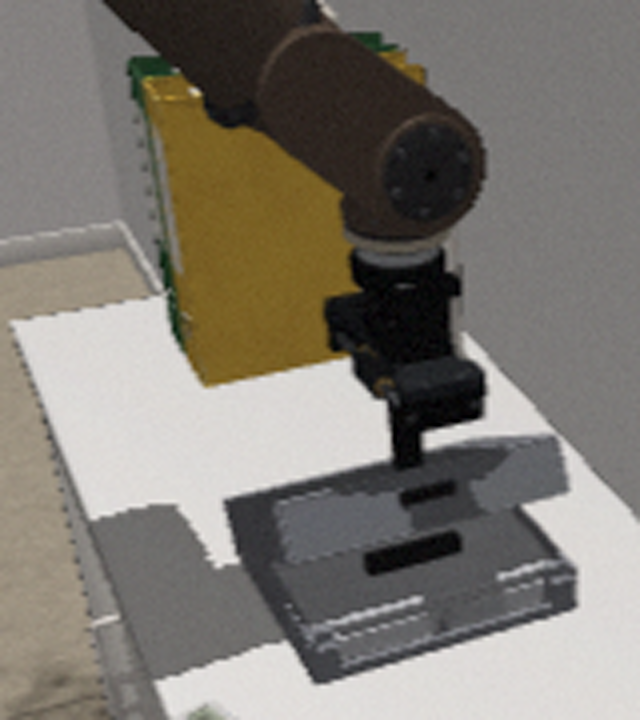

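Request:
{"op": "send_rows", "data": {
  "plan": "0 -3 4 0 0;0 -5 6 0 0;0 -6 8 0 0;0 -6 8 0 0;0 -5 8 0 0;0 -3 6 0 0;0 -1 3 0 0;0 0 0 0 0"
}}

```text
t: 65.3
eef_pos: [529.8, 78.0, 100.6]
tcp_rot: [3.135, -0.017, -3.1]
ft_force: [0.6, -0.6, 1.6]
opening: 0.005
```

Request:
{"op": "send_rows", "data": {
  "plan": "0 -2 3 0 0;0 -3 6 0 0;0 -2 7 0 0;0 -2 6 0 0;0 0 4 0 0;0 0 2 0 0;0 0 0 0 0"
}}

```text
t: 66.0
eef_pos: [529.7, 68.6, 70.2]
tcp_rot: [3.136, -0.017, -3.099]
ft_force: [0.1, 0.1, 1.4]
opening: 0.005
```

```bash
python3 -c "
from h import *
go(532,62,66,np.pi+.039)
p=eyes.read_camera('scene');overlay(p,'f6.png',(170,40,330,220),4,[],False)
"
```

```text
at [529.7  68.6  70.2] yaw -3.099 d_tool [-2.1, -6.7, 4.2] roll 0.003 F [0.1 0.1 1.4] open 0.4 t 66.0 rp [ 3.136 -0.017]
```

View pics/f6.png

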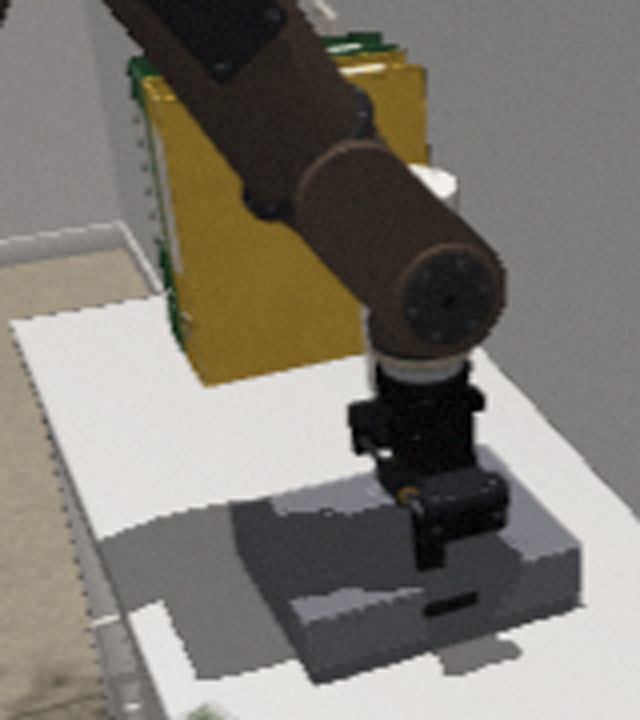

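Nearly closed; press down in small steps watching the force.

Request:
{"op": "send_rows", "data": {
  "plan": "0 0 1.5 0 0;0 0 1.5 0 0;0 0 1 0 0;0 0 0 0 0"
}}

```text
t: 66.45
eef_pos: [529.8, 68.8, 66.5]
tcp_rot: [3.136, -0.017, -3.099]
ft_force: [-0.4, -0.2, 0.1]
opening: 0.004
```

Request:
{"op": "send_rows", "data": {
  "plan": "0 0 1.5 0 0;0 0 1.5 0 0;0 0 1.5 0 0"
}}

```text
t: 66.75
eef_pos: [529.9, 68.8, 66.1]
tcp_rot: [3.136, -0.014, -3.098]
ft_force: [-6.1, -1.1, 21.0]
opening: 0.003
```

Request:
{"op": "send_rows", "data": {
  "plan": "0 0 0 0 0;0 0 -5 0 0;0 0 -15 0 0;0 0 -30 0 0;0 0 -40 0 0;0 0 -40 0 0;0 0 -20 0 0;0 0 -10 0 0"
}}

```text
t: 67.55
eef_pos: [531.1, 68.3, 232.2]
tcp_rot: [3.135, -0.018, -3.098]
ft_force: [0.2, -0.2, 0.3]
opening: 0.004
```

```bash
python3 -c "
from h import *
go(532,62,66,np.pi+.039)
p=eyes.read_camera('scene');overlay(p,'g1.png',(170,100,410,260),3.3,[],False)
p=eyes.read_camera('wrist');save(p,'g2.png')
p=eyes.read_camera('top');save(p,'g3.png')
C=Tm(532,126,0,.039)
overlay(p,'g3o.png',(180,110,420,270),3.3,[(C,[rect(-128,128,-86,122,66)],(0,0,255))],False)
"
```

```text
at [531.1  68.3 232.2] yaw -3.098 d_tool [-3.7, -7.4, 166.1] roll 0.004 F [ 0.2 -0.2  0.3] open 0.4 t 67.55 rp [ 3.135 -0.018]
```

View pics/g1.png

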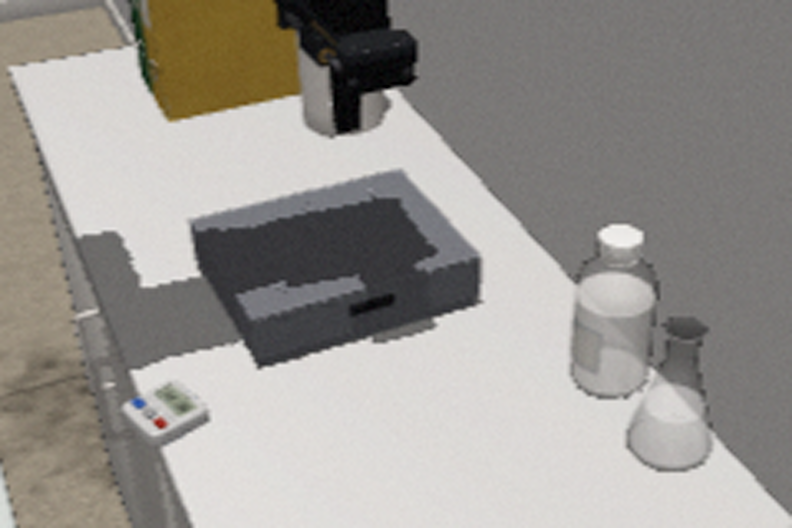

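View pics/g3o.png

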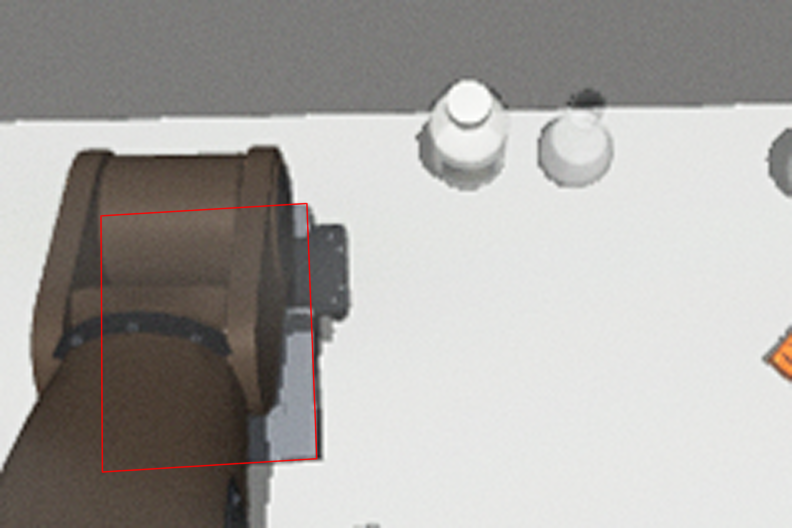

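```bash
python3 -c "
from h import *
print(job_done())"
```

```text
the job is handed in; nothing more can be done
None
```

I packed the case and handed the job in at about 68 s. No verdict was reported, so success rests on my own checks below.

- **Trays:** Three were present: two in the pile and one standing alone. They sit in bay3, bay2 and bay1. The fitted case and tray outlines matched the wrist pictures in each compartment, and each tray's floor contact came at the expected height.
- **Cover plate:** It is seated handle up with the lid still open. The handle top touched at 58.1 mm against 58 mm expected, and the plate outline matched its seat in the wrist picture.
- **Lid:** I pushed it over slowly and pressed it to a hard stop at 66.1 mm, against 66 mm for closed. The final scene and top pictures show it shut. The jar and flask appear to stand where they were; I judged that by eye and did not measure it. The arm was clear of everything.

**What went wrong or disagreed**
- **First tray:** On its first approach to bay2 it was tilted in the grip, probably by touching the end block. I set it down flat on the bench, gripped it again and placed it in bay3.
- **Cover press:** Pressing the cover gave a short 44 N wrist-force peak through the fingertips. That is above the 40 N allowed for the arm or gripper body, but well below the 120 N wrist limit. I do not know whether fingertip contact counts towards the 40 N.
- **Case position:** My estimates of the case's x position ranged from about 531.5 to 533.5 mm, within the calibration limits. I settled each fit by eye in close views.

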